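# Snap the filter cartridges into the filter station

### The arm

A 6-joint arm with a two-finger parallel gripper is mounted at the origin on a cart in front of the work surface, level with it; the furniture and walls round the work are solid. World frame = base frame: x ahead of the robot, y to its left, z up, the work surface at z = 0. Lengths are in m, angles in rad, forces in N, time in s.
With the tool pointing down it reaches from about 0.375 to 0.9 m from the base axis. Payload 3.1 kg.
Tool frame: the origin (TCP) lies where the fingers leave the gripper's body, on its centre line; the fingertips stand 73 mm ahead of it and the grasp point (between the pads) lies 54 mm ahead of it; y points along the fingers, z is the direction in which the jaws open and shut, and the axes are right-handed (so a half turn about y gives the same grasp; the last joint's range is limited). The gripper opens to 85 mm and grips with 20 to 120 N. Pads are 22 mm wide; open, the fingers measure 114 mm over their backs; the gripper's body (76 mm by 85 mm) begins 54 mm behind the grasp point. The pads swing forward as they close: fully open they stand 13 mm farther back than shut.
Start: joints at [0.933, 0.527, 1.433, -0, 1.181, -0.178], TCP at [0.277, 0.56, 0.304] pointing down, gripper open.
Joint ranges: [-3.08, 3.08], [-0.75, 2.2], [0.22, 2.44], [-1.43, 4.57], [0, 2.65], [-2.85, 2.85]. Speed limits (rad/s): [2.79, 2.79, 3.14, 3.14, 3.14, 3.14].

### API

Orientations are given as a rotation vector (axis times angle).
In Python, from plant import robot, cams gives the robot as it stands.
- The arm moves only by the tool step_arm, never from a script. Its argument "deltas" is a list of rows, each an object of numbers: "rx", "ry", "rz": the turn, a rotation vector about the tool's x, y, z in degrees; "x", "y", "z": the shift along the tool's x, y, z in m; "grip": the gripper's target within -1 to 1 (fully open at 1, half-way at 0, shut at -1). A call has 1 to 20 rows; each row shifts and turns the pose as measured when the row begins, along the tool's axes as they then stand; what a row does not reach is not made up. A row lasts 1/10 s, in which the tool goes at most 50 mm and 8.59 degrees, less where a joint would pass 70% of its speed; a pose out of reach is approached as far as the arm can. A call with a gripper value outside its range is refused whole. The fingers move at their own pace and stop on an object; the grip force is fixed at half the most. Time passes only in rows, so rows that do not move let the fingers close. It gives the time, the measured TCP pose, the force and the opening at its end, in the units of the state.
- robot.state(): the state, without advancing time (a new reading comes with each control period).
- cams.capture(name): name is "side" or "top"; returns (picture, depth): 480x640x3 uint8, blue, green, red; 480x640 float32, m along the optical axis (not along the pixel's ray), 0 where there is no reading.
- cams.calibration(name): a dict with "fx", "fy", "cx", "cy" (pixels), "D" ([k1, k2, p1, p2, k3] as OpenCV has them; the pictures are not rectified), "world_to_cam" (4x4, takes a point from world to camera coordinates). Camera axes: x right, y down, z forward; pixel columns grow to the right and rows downward; lengths in m; the calibration is good to about 2 mm. A picture is of the moment at which its call begins. calibration takes no time and is no camera call.
- robot.finish_job(): hands the job in, once; it reports no verdict.
The state is a dict: "clock": time; "qpos": joint angles; "dq": joint speeds; "joint_torque": joint torques, N m; "position": TCP position; "tool_rot": TCP orientation; "force": force on the tool from outside, world axes, zero at the start; "wrist_torque": the same for the moment, N m; "gripper_width": opening from 0.0 (shut) to 1.0 (fully open).
Only numpy, scipy, OpenCV 4.12 (cv2) and the standard library are available. Lean on these libraries where they do the work, as an engineer would, in place of code of your own. Each camera call takes 0.05 s, during which the arm holds its last target.

### The job

Load the filter station: first swing its cover open until it rests on its stop, and set each filter cartridge that lies on the bench knob-up in a well of its own. Draw the pusher straight up out of its light stand without tipping or dragging the stand, and press every cartridge straight down with the held pusher - never with the fingers - until it is fully home under its clips. Then stand the pusher upright on the cork mat and swing the cover fully shut again; knock nothing over.

Things in the scene. Friction and masses are not known exactly. Their poses are not given: they have to be found in the camera images.
- cover (a joint): hinge of the filter station's white cover, rad: 0 shut, 1.8 wide open against its stop. The hinge is stiff (0.25 N m friction), so the cover stays where it is left; it starts shut or a little ajar
- cover_handle (a point): middle of the cover's blue round handle bar (12 mm thick, 110 mm long between its two arms, lying along the station's y axis, 40 mm in front of the cover's front face, which leaves 34 mm clear between bar and cover). It moves with the cover, about 152 mm from the hinge axis. The shut cover is 266 mm wide, 108 mm deep and its flat top is 73 mm above the bench; the bar is 63 mm above the bench when shut
- cover_hinge (a point): middle of the cover's hinge axis, along the back upper edge of the station, 31 mm above the bench. Axes are the station's: x to the rear, y to the left along the hinge, z up. The cover opens up and backward (handle goes up, then away from the robot)
- station: filter station, fixed aluminium block 110 mm deep (x, 50 mm in front to 60 mm behind the origin), 266 mm wide (y), 30 mm high, under the cover; origin at the bench surface under the middle well; x to the rear, y to the left
- well_1 (a point): centre of the floor of the left well, 10 mm above the bench: square, 64 mm wide, 20 mm deep, open at the top, its mouth 30 mm above the bench. An orange spring clip with a round nose stands in each corner; the wells lie 82 mm apart along the station's y. A cartridge set in loosely rests on the four noses with its underside about 12 mm above the floor; a push of roughly 8 to 15 N straight down snaps it to the floor, where the noses hold its flange. z up
- well_2 (a point): centre of the floor of the middle well, 10 mm above the bench: square, 64 mm wide, 20 mm deep, open at the top, its mouth 30 mm above the bench. An orange spring clip with a round nose stands in each corner; the wells lie 82 mm apart along the station's y. A cartridge set in loosely rests on the four noses with its underside about 12 mm above the floor; a push of roughly 8 to 15 N straight down snaps it to the floor, where the noses hold its flange. z up
- well_3 (a point): centre of the floor of the right well, 10 mm above the bench: square, 64 mm wide, 20 mm deep, open at the top, its mouth 30 mm above the bench. An orange spring clip with a round nose stands in each corner; the wells lie 82 mm apart along the station's y. A cartridge set in loosely rests on the four noses with its underside about 12 mm above the floor; a push of roughly 8 to 15 N straight down snaps it to the floor, where the noses hold its flange. z up
- cartridge_1_mid (a point): filter cartridge, 36 mm high, 70 g: white round flange 60 mm in diameter and 9 mm thick at the bottom (underside tapered to 52 mm) with a blue round knob 28 mm in diameter and 27 mm high standing on it, to be gripped by the knob. Point on its axis, half-way up, 18 mm above its underside; z along the axis toward the knob. Stands on the bench at first; two or three are there
- cartridge_2_mid (a point): filter cartridge, 36 mm high, 70 g: white round flange 60 mm in diameter and 9 mm thick at the bottom (underside tapered to 52 mm) with a blue round knob 28 mm in diameter and 27 mm high standing on it, to be gripped by the knob. Point on its axis, half-way up, 18 mm above its underside; z along the axis toward the knob. Stands on the bench at first; two or three are there
- cartridge_3_mid (a point): filter cartridge, 36 mm high, 70 g: white round flange 60 mm in diameter and 9 mm thick at the bottom (underside tapered to 52 mm) with a blue round knob 28 mm in diameter and 27 mm high standing on it, to be gripped by the knob. Point on its axis, half-way up, 18 mm above its underside; z along the axis toward the knob. Stands on the bench at first; two or three are there
- stand: light yellow plastic stand (60 g, loose) that holds the pusher: base 68 x 68 x 4 mm, square sleeve 48 mm outside, 40 mm inside, its rim 70 mm above the bench. Origin at the centre of its underside, z up
- pusher_mid (a point): pusher, 150 mm long, 180 g, round: black flat rubber foot 36 mm in diameter and 14 mm thick at the lower end, steel shaft 20 mm, red collar 36 mm in diameter from 92 to 98 mm above the foot's face, above it a red handle 26 mm in diameter up to 150 mm; grip the handle above the collar. Point on its axis, half-way up, 75 mm above the foot's face; z along the axis toward the handle. It stands foot down in the stand, its foot's face 4 mm above the bench, 2 mm play all round
- mat: round cork mat, 110 mm in diameter, 4 mm thick, fixed; origin at the centre of its underside
- oil_bottle: bystander: white round bottle, 65 mm in diameter, 170 mm high, at the right, behind the stand; origin at the centre of its underside
Mind the look-alikes: they are no part of the job. Of the things like the mat, leave any that is yellow; of the rest the larger one is meant.

How it is judged:
On the way, in this order (a step that is already met when the one before it is completed fails the run):
1. the cover is swung open onto its stop (value of joint cover above 1.7 rad), for 0.3 s.
2. the pusher is drawn up out of its stand, and the stand is upright (z of pusher_mid in the frame of stand above 0.15 m and angle between stand's own z axis and vertical below 0.1 rad), for 0.2 s.
3. every cartridge is pressed home in a well (((horizontal distance between cartridge_1_mid and well_1 below 0.006 m and z of cartridge_1_mid in the frame of well_1 between 0.012 and 0.0205 m and angle between cartridge_1_mid's own z axis and vertical below 0.12 rad) or (horizontal distance between cartridge_1_mid and well_2 below 0.006 m and z of cartridge_1_mid in the frame of well_2 between 0.012 and 0.0205 m and angle between cartridge_1_mid's own z axis and vertical below 0.12 rad) or (horizontal distance between cartridge_1_mid and well_3 below 0.006 m and z of cartridge_1_mid in the frame of well_3 between 0.012 and 0.0205 m and angle between cartridge_1_mid's own z axis and vertical below 0.12 rad)) and ((horizontal distance between cartridge_2_mid and well_1 below 0.006 m and z of cartridge_2_mid in the frame of well_1 between 0.012 and 0.0205 m and angle between cartridge_2_mid's own z axis and vertical below 0.12 rad) or (horizontal distance between cartridge_2_mid and well_2 below 0.006 m and z of cartridge_2_mid in the frame of well_2 between 0.012 and 0.0205 m and angle between cartridge_2_mid's own z axis and vertical below 0.12 rad) or (horizontal distance between cartridge_2_mid and well_3 below 0.006 m and z of cartridge_2_mid in the frame of well_3 between 0.012 and 0.0205 m and angle between cartridge_2_mid's own z axis and vertical below 0.12 rad)) and ((horizontal distance between cartridge_3_mid and well_1 below 0.006 m and z of cartridge_3_mid in the frame of well_1 between 0.012 and 0.0205 m and angle between cartridge_3_mid's own z axis and vertical below 0.12 rad) or (horizontal distance between cartridge_3_mid and well_2 below 0.006 m and z of cartridge_3_mid in the frame of well_2 between 0.012 and 0.0205 m and angle between cartridge_3_mid's own z axis and vertical below 0.12 rad) or (horizontal distance between cartridge_3_mid and well_3 below 0.006 m and z of cartridge_3_mid in the frame of well_3 between 0.012 and 0.0205 m and angle between cartridge_3_mid's own z axis and vertical below 0.12 rad))), for 0.3 s.
At the end, for the whole second after the job is handed in: every cartridge present is down on the floor of a well under its clips (within 2.5 mm of the floor, 6 mm of centre, upright), the cover is shut (below 0.08 rad), the pusher stands at rest on the mat, its axis within 45 mm of the mat's centre, and the stand is upright within 50 mm of where it was (all of step 3 and value of joint cover below 0.08 rad and horizontal distance between pusher_mid and mat below 0.045 m and angle between each of pusher_mid, stand's own z axis and vertical below 0.1 rad and height (world z) of pusher_mid below 0.085 m and linear speed of pusher below 0.02 m/s and distance of stand from where it was at the start of the episode below 0.05 m); the robot touches nothing.
It fails at once if the pusher's stand is tipped (angle between stand's own z axis and vertical above 0.4 rad).
It fails at once if a cartridge is pressed down into its clips with the fingers ((contact force between the fingers and cartridge_1 above 1.5 N and x of cartridge_1_mid in the frame of station between -0.03 and 0.03 m and horizontal distance between cartridge_1_mid and station below 0.11 m and z of cartridge_1_mid in the frame of station below 0.034 m) or (contact force between the fingers and cartridge_2 above 1.5 N and x of cartridge_2_mid in the frame of station between -0.03 and 0.03 m and horizontal distance between cartridge_2_mid and station below 0.11 m and z of cartridge_2_mid in the frame of station below 0.034 m) or (contact force between the fingers and cartridge_3 above 1.5 N and x of cartridge_3_mid in the frame of station between -0.03 and 0.03 m and horizontal distance between cartridge_3_mid and station below 0.11 m and z of cartridge_3_mid in the frame of station below 0.034 m)).
It fails at once if the oil bottle is knocked over (angle between oil_bottle's own z axis and vertical above 0.5 rad).
Of cartridge_1, cartridge_2, cartridge_3 only 2 to 3 are there at a start; the rules pass over those that are not, and their reading is None.
At some moment in a run one of cartridge_1, cartridge_2, cartridge_3 may be knocked a few centimetres aside while the robot is not near it.
It also fails if it takes over 200 s, if anything falls off the work surface, if the arm or the gripper's body presses on something with over 40 N, if the wrist force passes 120 N, or if a joint passes its speed limit or range.

## Working session

There is one attempt and no reset: what is moved stays moved. The work goes in short steps, Python scripts to look and compute and a tool call to move; the robot and the scene stay as the last step left them, time stands still between calls to the robot, and variables do not carry over. Pictures are saved under pics/ and viewed, and the job is handed in when it is done.

Besides the shell and the picture viewer there is one more tool, called after "Emit:" in YAML: its name, and indented under it one key for each argument. step_arm: Moves the arm, as the interface text tells. Its arguments: {"type":"object","properties":{"deltas":{"type":"array"}},"required":["deltas"]}

```bash
ls; mkdir -p pics
cat > h.py <<'E'
import numpy as np,cv2
from plant import robot,cams
from scipy.spatial.transform import Rotation as R
def cap(n,tag):
    p,d=cams.capture(n); cv2.imwrite(f'pics/{tag}_{n}.png',p); np.savez(f'pics/{tag}_{n}.npz',p=p,d=d); return p,d
def load(n,tag):
    z=np.load(f'pics/{tag}_{n}.npz'); return z['p'],z['d']
def K(n):
    c=cams.calibration(n); return np.array([[c['fx'],0,c['cx']],[0,c['fy'],c['cy']],[0,0,1.]]),np.array(c['D'],float),np.array(c['world_to_cam'])
def ray(n,uv):
    k,D,T=K(n); uv=np.asarray(uv,float).reshape(-1,1,2)
    q=cv2.undistortPoints(uv,k,D).reshape(-1,2); d=np.c_[q,np.ones(len(q))]@T[:3,:3]
    o=-T[:3,:3].T@T[:3,3]; return o,d
def onz(n,uv,z):
    o,d=ray(n,uv); return o+d*((z-o[2])/d[:,2])[:,None]
def cloud(n,d):
    v,u=np.mgrid[0:480,0:640]; o,r=ray(n,np.stack([u,v],-1).reshape(-1,2).astype(float))
    P=o+r*d.reshape(-1,1); P=P.reshape(480,640,3); P[d==0]=np.nan; return P
def proj(n,P):
    k,D,T=K(n); return cv2.projectPoints(np.asarray(P,float).reshape(-1,1,3),cv2.Rodrigues(T[:3,:3])[0],T[:3,3],k,D)[0].reshape(-1,2)
def st():
    s=robot.state(); Rm=R.from_rotvec(s['tool_rot']).as_matrix()
    print('t',round(s['clock'],2),'pos',np.round(s['position'],4),'F',np.round(s['force'],1),'g',round(s['gripper_width'],3),'q',np.round(s['qpos'],2)); print(np.round(Rm,3)); return s,Rm
E
python3 - <<'E'
from h import *
for n in('side','top'):
    cap(n,'a'); print(n,K(n))
st()
E
```

```text
pics
side (array([[460.85278271,   0.        , 320.68775445],
       [  0.        , 460.85278271, 239.85847227],
       [  0.        ,   0.        ,   1.        ]]), array([-0.01876761,  0.        ,  0.        ,  0.        ,  0.        ]), array([[ 0.98408543, -0.17735656, -0.01097796, -0.58045927],
       [-0.08676729, -0.42568809, -0.90070033,  0.15205593],
       [ 0.15507193,  0.8873186 , -0.4343022 ,  0.87232282],
       [ 0.        ,  0.        ,  0.        ,  1.        ]]))
top (array([[499.63159019,   0.        , 323.5160818 ],
       [  0.        , 499.63159019, 233.92765737],
       [  0.        ,   0.        ,   1.        ]]), array([-0.13171651,  0.        ,  0.        ,  0.        ,  0.        ]), array([[ 0.02670084, -0.99949593,  0.01717385,  0.03384872],
       [-0.99364197, -0.02841633, -0.10894099,  0.61380601],
       [ 0.10937409, -0.01415584, -0.99389985,  1.1826646 ],
       [ 0.        ,  0.        ,  0.        ,  1.        ]]))
t 0.1 pos [0.2765 0.5599 0.303 ] F [-0.  -0.1  0.3] g 0.998 q [ 0.93  0.53  1.43 -0.    1.18 -0.18]
[[ 0.897 -0.001  0.443]
 [-0.443 -0.002  0.897]
 [-0.    -1.    -0.002]]
```

View pics/a_top.png

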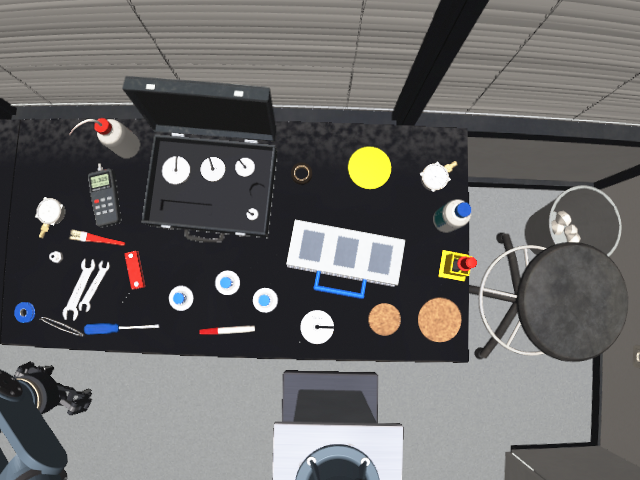

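View pics/a_side.png

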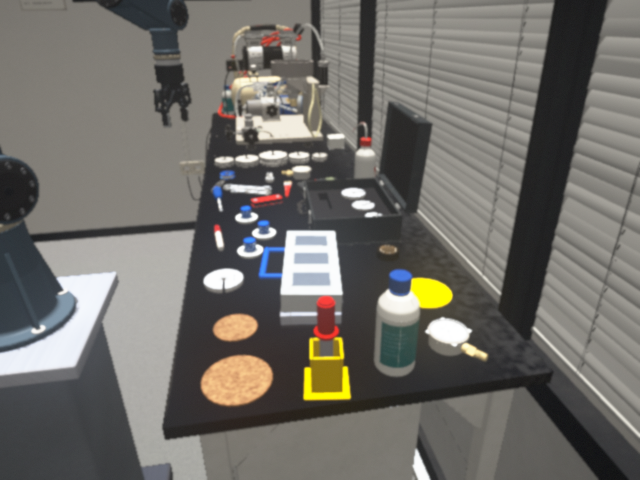

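The top view shows the shut cover at (345,253) with its blue bar at (340,287). Three cartridges are at (180,298), (227,282) and (264,300), and the stand with the pusher is at (455,264). Mat candidates are yellow (370,168), small cork (384,319) and large cork (440,320). I take the large cork one, since it is not yellow and is the larger of the rest. Next I measure and check an enlarged crop.

```bash
cat > m.py <<'E'
from h import *
p,d=load('top','a'); P=cloud('top',d); hsv=cv2.cvtColor(p,cv2.COLOR_BGR2HSV)
def blobs(m,name,amin=20):
    n,l,s,c=cv2.connectedComponentsWithStats(m.astype(np.uint8))
    for i in range(1,n):
        if s[i,4]>amin:
            q=P[l==i]; q=q[~np.isnan(q[:,0])]
            print(name,np.round(c[i],1),s[i].tolist(),'med',np.round(np.median(q,0),4),'zmax',round(np.percentile(q[:,2],95),4))
H,S,V=[hsv[...,i] for i in range(3)]
blobs((H>95)&(H<125)&(S>130)&(V>80),'blue',30)
blobs((H>8)&(H<22)&(S>60)&(V>90),'cork',100)
blobs((H>22)&(H<35)&(S>150)&(V>90),'yellow',50)
blobs(((H<6)|(H>172))&(S>150)&(V>90),'red',30)
blobs((S<40)&(V>170),'white',150)
E
python3 m.py
python3 - <<'E'
from h import *
p,_=load('top','a')
a=cv2.resize(p[200:360,280:490],None,fx=3.8,fy=3.7,interpolation=cv2.INTER_CUBIC); cv2.imwrite('pics/crop1.png',a)
a=cv2.resize(p[260:330,150:290],None,fx=5,fy=5,interpolation=cv2.INTER_CUBIC); cv2.imwrite('pics/crop2.png',a)
E
```

```text
blue [463.3 209.2] [456, 202, 15, 15, 172] med [ 0.6613 -0.2537  0.1692] zmax 0.1723
blue [339.  288.8] [313, 271, 54, 28, 427] med [0.4775 0.0118 0.071 ] zmax 0.0755
blue [225.3 282.4] [220, 278, 12, 10, 89] med [0.4887 0.2847 0.0362] zmax 0.0403
blue [178.1 298. ] [173, 293, 11, 11, 90] med [0.4466 0.3972 0.0372] zmax 0.04
blue [263.9 300.1] [259, 295, 11, 11, 90] med [0.4489 0.1892 0.037 ] zmax 0.04
blue [ 24.4 312.1] [14, 302, 21, 21, 321] med [0.3923 0.806  0.0138] zmax 0.0183
blue [100.1 328.3] [84, 323, 34, 12, 345] med [0.3643 0.5946 0.0245] zmax 0.03
cork [439.3 319.4] [418, 297, 44, 45, 1550] med [ 0.411  -0.2425  0.0047] zmax 0.0085
cork [384.2 318.9] [368, 303, 33, 33, 847] med [ 0.4092 -0.1046  0.0035] zmax 0.0078
yellow [369.2 167.4] [348, 146, 44, 44, 1480] med [ 0.7893 -0.0609  0.004 ] zmax 0.0081
yellow [451. 266.] [439, 250, 31, 31, 538] med [ 0.5384 -0.2568  0.0132] zmax 0.0716
red [102.5 126.2] [94, 118, 18, 16, 191] med [0.8295 0.5615 0.1702] zmax 0.1739
red [102.9 239.6] [86, 233, 39, 13, 223] med [0.5842 0.6123 0.0085] zmax 0.0133
red [134.1 269.7] [124, 251, 2
[... 1288 characters left out ...]
 0.5273 -0.6389 -0.7404] zmax -0.5176
white [ 78.4 289.5] [63, 259, 32, 61, 548] med [0.4556 0.6666 0.0062] zmax 0.0105
white [ 93.5 286.2] [79, 261, 30, 51, 357] med [0.4668 0.6265 0.0056] zmax 0.0098
white [227.6 282.4] [215, 270, 25, 25, 364] med [0.4885 0.281  0.0095] zmax 0.0156
white [181.3 297.8] [169, 286, 24, 25, 358] med [0.4471 0.395  0.0096] zmax 0.0144
white [265.2 299.6] [253, 288, 25, 25, 368] med [0.449  0.1877 0.0101] zmax 0.0144
white [316.3 326.6] [301, 310, 33, 34, 830] med [0.3862 0.0624 0.0124] zmax 0.0163
white [235.5 329.4] [218, 326, 37, 8, 221] med [0.3748 0.2592 0.0148] zmax 0.0193
white [337.2 446.5] [271, 423, 132, 57, 4909] med [0.101  0.0036 0.0012] zmax 0.0054
```

View pics/crop1.png

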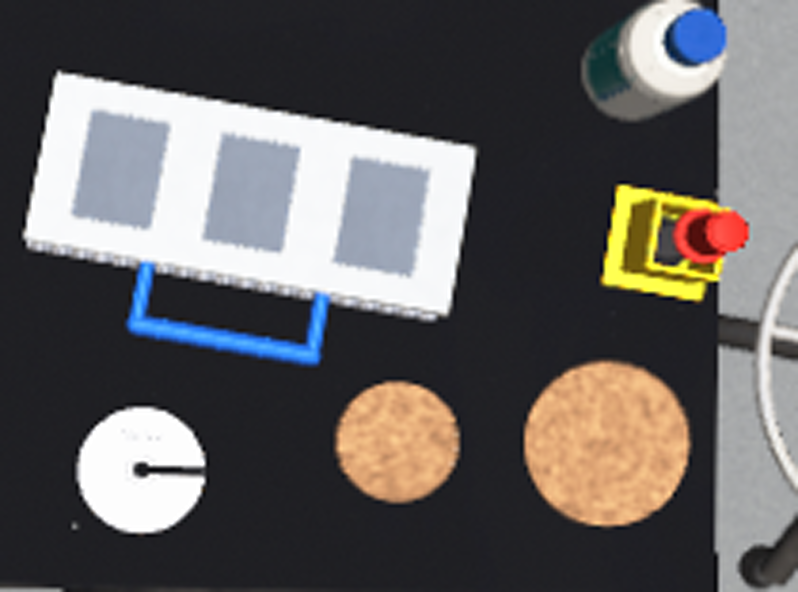

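View pics/crop2.png

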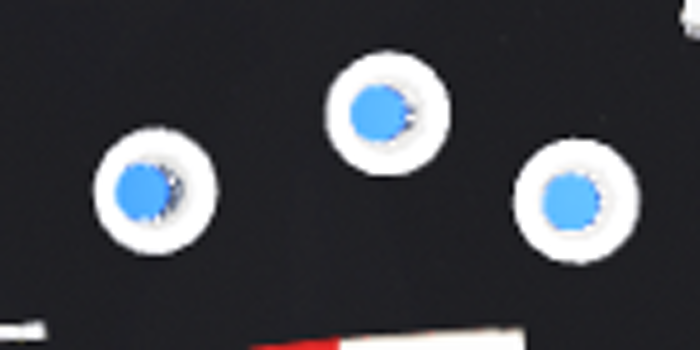

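The crop confirms the large cork mat at (440,320), and all three cartridges stand knob-up. Next is the fine geometry.

```bash
cat > m2.py <<'E'
from h import *
p,d=load('top','a'); hsv=cv2.cvtColor(p,cv2.COLOR_BGR2HSV); H,S,V=[hsv[...,i] for i in range(3)]
def comp(m,near):
    n,l,s,c=cv2.connectedComponentsWithStats(m.astype(np.uint8)); 
    i=1+np.argmin(np.hypot(*(c[1:]-near).T)+ 1000*(s[1:,4]<40)); return l==i
m=comp((S<40)&(V>170),(345,252))
cn=max(cv2.findContours(m.astype(np.uint8),0,1)[0],key=cv2.contourArea)
ps=onz('top',cn.reshape(-1,2),0.073)
r=cv2.minAreaRect((ps[:,:2]*1000).astype(np.float32)); print('cover rect mm',r)
print(cv2.boxPoints(r).round(1))
m=comp((H>95)&(H<125)&(S>130)&(V>80),(339,289))
v,u=np.nonzero(m); q=onz('top',np.c_[u,v].astype(float),0.063); 
r=cv2.minAreaRect((q[:,:2]*1000).astype(np.float32)); print('handle',r); print(cv2.boxPoints(r).round(1))
for c in [(225.3,282.4),(178.1,298),(263.9,300.1)]:
    m=comp((H>95)&(H<125)&(S>130)&(V>80),c); v,u=np.nonzero(m); print('knob',onz('top',[u.mean(),v.mean()],0.036).round(4))
    m=comp((S<40)&(V>150)|(H>95)&(H<125)&(S>60)&(V>80),c); cn=max(cv2.findContours(m.astype(np.uint8),0,1)[0],key=cv2.contourArea)
    q=onz('top',cn.reshape(-1,2),0.007); print('  flange',[np.round(x,1) for x in cv2.fitEllipse((q[:,:2]*1000).astype(np.float32))])
m=comp((H>8)&(H<22)&(S>60)&(V>90),(439,320)); cn=max(cv2.findContours(m.astype(np.uint8),0,1)[0],key=cv2.contourArea)
q=onz('top',cn.reshape(-1,2),0.004); print('mat',[np.round(x,1) for x in cv2.fitEllipse((q[:,:2]*1000).astype(np.float32))])
# pusher: red top
m=((H<6)|(H>172))&(S>150)&(V>90); m[:,:440]=0; m[300:]=0
P=cloud('top',d); z=P[...,2]; mm=m&(z>0.14); v,u=np.nonzero(mm); print('ptop n',mm.sum(),onz('top',[u.mean(),v.mean()],0.154).round(4),'med z',np.median(z[mm]))
cv2.imwrite('pics/crop3.png',cv2.resize(p[240:290,430:490],None,fx=10,fy=10,interpolation=cv2.INTER_CUBIC))
ps,_=load('side','a'); cv2.imwrite('pics/crop4.png',cv2.resize(ps[280:410,280:370],None,fx=4.5,fy=4.5,interpolation=cv2.INTER_CUBIC))
cv2.imwrite('pics/crop5.png',cv2.resize(ps[220:330,230:350],None,fx=5,fy=5,interpolation=cv2.INTER_CUBIC))
E
python3 m2.py
```

```text
cover rect mm ((565.4320068359375, -1.6934967041015625), (266.3341979980469, 113.57290649414062), 81.08698272705078)
[[ 488.7 -124.5]
 [ 600.9 -142.1]
 [ 642.2  121.1]
 [ 530.   138.7]]
handle ((490.2234191894531, 10.100292205810547), (122.2148666381836, 46.20596694946289), 81.22649383544922)
[[458.1 -46.8]
 [503.7 -53.8]
 [522.4  67. ]
 [476.7  74. ]]
knob [[0.4881 0.2844 0.036 ]]
  flange [array([488.5, 285.2]), array([58.4, 60. ]), np.float64(178.5)]
knob [[0.4467 0.3977 0.036 ]]
  flange [array([446.7, 399.5]), array([59.4, 59.8]), np.float64(92.9)]
knob [[0.4486 0.1895 0.036 ]]
  flange [array([449. , 190.4]), array([58.3, 59.9]), np.float64(0.5)]
mat [array([ 410.7, -243. ]), array([108.6, 109.2]), np.float64(37.8)]
ptop n 102 [[ 0.5457 -0.275   0.154 ]] med z 0.15358033373576563
```

Run:
```python
from h import *
a=cv2.imread('pics/crop3.png');b=cv2.imread('pics/crop4.png');print(a.shape,b.shape)
```

```text
(500, 600, 3) (585, 405, 3)
```

View pics/crop3.png

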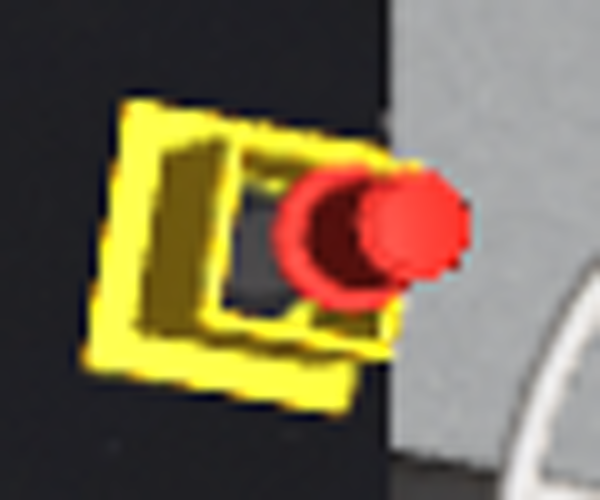

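View pics/crop4.png

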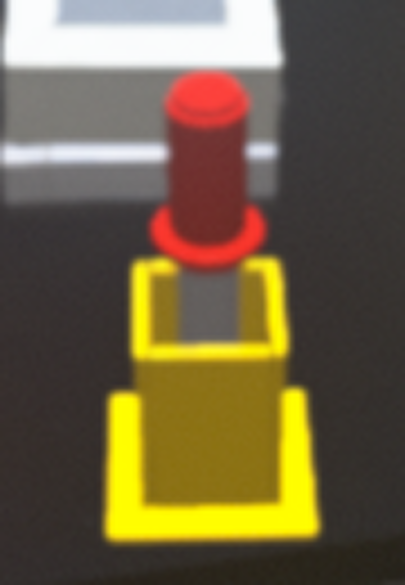

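View pics/crop5.png

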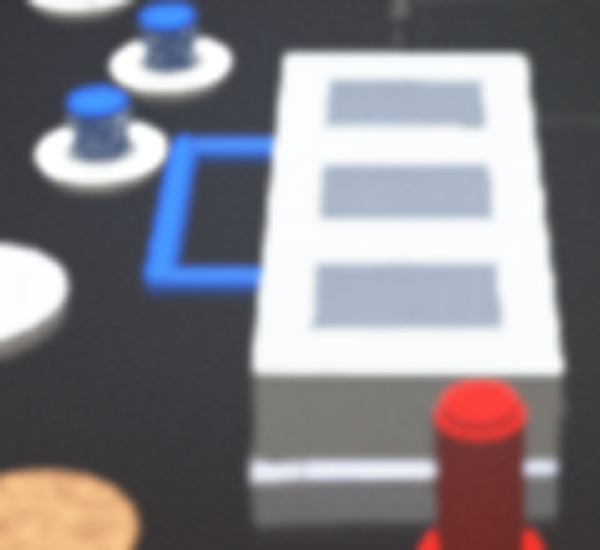

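The cover is essentially shut, the station yaw is about -8.9°, and the bar is at about (0.474, 0.013, 0.063). My plan is to turn the tool so its z axis matches station x, and keep that orientation from then on. Then I clamp the round bar from above and lead it round the hinge arc.

Emit:
step_arm:
  deltas:
    - {"ry":8,"grip":-0.15}
    - {"ry":8,"grip":-0.15}
    - {"ry":8,"grip":-0.15}
    - {"ry":8,"grip":-0.15}
    - {"ry":8,"grip":-0.15}
    - {"ry":8,"grip":-0.15}
    - {"ry":8,"grip":-0.15}
    - {"ry":8,"grip":-0.15}
    - {"ry":8,"grip":-0.15}
    - {"grip":-0.15}

```text
invalid input
```

```bash
cat >> h.py <<'E'
Hg=np.array([0.6215,-0.0105,0.031]); yaw=np.deg2rad(-8.9)
Zs=np.array([np.cos(yaw),np.sin(yaw),0]); Ys=np.array([-Zs[1],Zs[0],0])
def goto(target,rot=True):
    """prints delta in tool axes to bring TCP to target with aligned, down orientation"""
    s,Rm=st(); d=Rm.T@(np.array(target)-s['position']); 
    Rt=np.c_[-Ys,[0,0,-1],Zs]; rv=np.rad2deg(R.from_matrix(Rm.T@Rt).as_rotvec())
    print('delta tool',d.round(4),'rot deg',rv.round(2)); return d
E
python3 -c "
from h import *
goto([0.473,0.0127,0.20])"
```

```text
t 0.1 pos [0.2765 0.5599 0.303 ] F [-0.  -0.1  0.3] g 0.998 q [ 0.93  0.53  1.43 -0.    1.18 -0.18]
[[ 0.897 -0.001  0.443]
 [-0.443 -0.002  0.897]
 [-0.    -1.    -0.002]]
delta tool [ 0.4186  0.1037 -0.4034] rot deg [1.100e-01 7.261e+01 5.000e-02]
```

Emit:
step_arm:
  deltas:
    - {"x":0,"y":0,"z":0,"rx":0,"ry":8,"rz":0,"grip":-0.15}
    - {"x":0,"y":0,"z":0,"rx":0,"ry":8,"rz":0,"grip":-0.15}

```text
clock: 0.3
position: [0.2761, 0.5594, 0.3018]
tool_rot: [-1.495, 0.586, -0.584]
force: [0.4, 0.2, 0.8]
gripper_width: 0.688
```

Emit:
step_arm:
  deltas:
    - {"x":0,"y":0,"z":0,"rx":0,"ry":8,"rz":0,"grip":-0.15}
    - {"x":0,"y":0,"z":0,"rx":0,"ry":8,"rz":0,"grip":-0.15}
    - {"x":0,"y":0,"z":0,"rx":0,"ry":8,"rz":0,"grip":-0.15}
    - {"x":0,"y":0,"z":0,"rx":0,"ry":8,"rz":0,"grip":-0.15}
    - {"x":0,"y":0,"z":0,"rx":0,"ry":8,"rz":0,"grip":-0.15}
    - {"x":0,"y":0,"z":0,"rx":0,"ry":8,"rz":0,"grip":-0.15}
    - {"x":0,"y":0,"z":0,"rx":0,"ry":8,"rz":0,"grip":-0.15}
    - {"x":0,"y":0,"z":0,"rx":0,"ry":0,"rz":0,"grip":-0.15}

```text
clock: 1.1
position: [0.2744, 0.5572, 0.2969]
tool_rot: [-1.126, 1.352, -1.359]
force: [0.8, 0.2, 1.0]
gripper_width: 0.424
```

```bash
python3 -c "
from h import *
goto([0.473,0.0127,0.20])"
```

```text
t 1.1 pos [0.2744 0.5572 0.2969] F [0.8 0.2 1. ] g 0.424 q [ 0.93  0.53  1.44 -0.    1.18  1.13]
[[-0.195 -0.009  0.981]
 [-0.981 -0.012 -0.195]
 [ 0.014 -1.    -0.007]]
delta tool [0.4941 0.1019 0.3014] rot deg [ 0.39 -2.32  0.79]
```

Emit:
step_arm:
  deltas:
    - {"x":0.038,"y":0.004,"z":0.023,"rx":0.4,"ry":-2.3,"rz":0.8,"grip":-0.15}
    - {"x":0.038,"y":0.004,"z":0.023,"rx":0,"ry":0,"rz":0,"grip":-0.15}
    - {"x":0.038,"y":0.004,"z":0.023,"rx":0,"ry":0,"rz":0,"grip":-0.15}
    - {"x":0.038,"y":0.004,"z":0.023,"rx":0,"ry":0,"rz":0,"grip":-0.15}
    - {"x":0.038,"y":0.004,"z":0.023,"rx":0,"ry":0,"rz":0,"grip":-0.15}
    - {"x":0.038,"y":0.004,"z":0.023,"rx":0,"ry":0,"rz":0,"grip":-0.15}
    - {"x":0.038,"y":0.004,"z":0.023,"rx":0,"ry":0,"rz":0,"grip":-0.15}
    - {"x":0.038,"y":0.004,"z":0.023,"rx":0,"ry":0,"rz":0,"grip":-0.15}
    - {"x":0.038,"y":0.004,"z":0.023,"rx":0,"ry":0,"rz":0,"grip":-0.15}
    - {"x":0.038,"y":0.004,"z":0.023,"rx":0,"ry":0,"rz":0,"grip":-0.15}
    - {"x":0.038,"y":0.004,"z":0.023,"rx":0,"ry":0,"rz":0,"grip":-0.15}
    - {"x":0.038,"y":0.004,"z":0.023,"rx":0,"ry":0,"rz":0,"grip":-0.15}
    - {"x":0,"y":0,"z":0,"rx":0,"ry":0,"rz":0,"grip":-0.15}

```text
clock: 2.4
position: [0.4952, 0.0519, 0.2453]
tool_rot: [-1.15, 1.281, -1.285]
force: [0.2, -0.1, 0.9]
gripper_width: 0.427
```

```bash
python3 -c "
from h import *
goto([0.473,0.0127,0.20])"
```

```text
t 2.4 pos [0.4952 0.0519 0.2453] F [ 0.2 -0.1  0.9] g 0.427 q [-0.12  0.44  1.81  0.01  0.88 -0.02]
[[-0.103  0.007  0.995]
 [-0.995  0.004 -0.103]
 [-0.005 -1.     0.007]]
delta tool [ 0.0415  0.045  -0.0184] rot deg [-0.39  3.01 -0.27]
```

Emit:
step_arm:
  deltas:
    - {"x":0.02,"y":0.015,"z":-0.009,"rx":0,"ry":3,"rz":0,"grip":-0.15}
    - {"x":0.02,"y":0.015,"z":-0.009,"rx":0,"ry":0,"rz":0,"grip":-0.15}
    - {"x":0.003,"y":0.01,"z":0,"rx":0,"ry":0,"rz":0,"grip":-0.15}
    - {"x":0,"y":0,"z":0,"rx":0,"ry":0,"rz":0,"grip":-0.15}

```text
clock: 2.8
position: [0.4724, 0.0103, 0.2039]
tool_rot: [-1.123, 1.315, -1.319]
force: [-1.0, 0.6, 0.6]
gripper_width: 0.425
```

```bash
python3 -c "
from h import *
goto([0.473,0.0127,0.117])
cap('top','b');cap('side','b')"
```

```text
t 2.8 pos [0.4724 0.0103 0.2039] F [-1.   0.6  0.6] g 0.425 q [-0.22  0.49  1.91  0.01  0.74 -0.08]
[[-0.15   0.009  0.989]
 [-0.989  0.005 -0.15 ]
 [-0.006 -1.     0.008]]
delta tool [-0.002   0.0869 -0.0005] rot deg [-0.47  0.25 -0.35]
```

View pics/b_side.png

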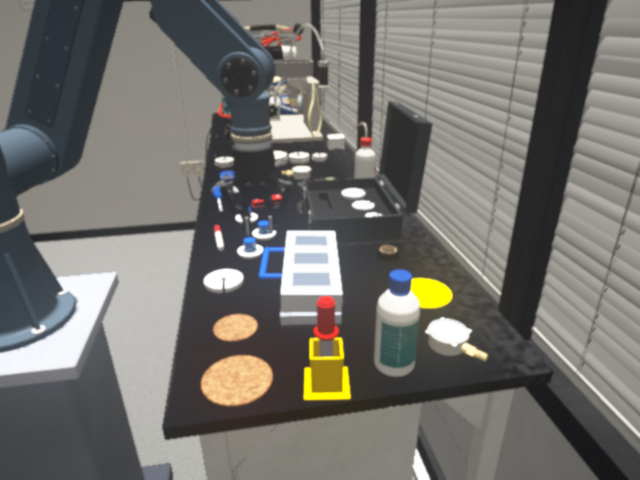

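The side view shows the fingers at about (265,215) in front of the cover, above the bar. Descending now.

Emit:
step_arm:
  deltas:
    - {"x":0,"y":0.02,"z":0,"rx":-0.4,"ry":0,"rz":-0.3,"grip":-0.15}
    - {"x":0,"y":0.02,"z":0,"rx":0,"ry":0,"rz":0,"grip":-0.15}
    - {"x":0,"y":0.02,"z":0,"rx":0,"ry":0,"rz":0,"grip":-0.15}
    - {"x":0,"y":0.015,"z":0,"rx":0,"ry":0,"rz":0,"grip":-0.15}
    - {"x":0,"y":0,"z":0,"rx":0,"ry":0,"rz":0,"grip":-0.15}

```text
clock: 3.4
position: [0.4797, 0.0151, 0.1317]
tool_rot: [-1.128, 1.298, -1.32]
force: [-0.6, 1.1, 0.6]
gripper_width: 0.424
```

```bash
python3 -c "
from h import *
goto([0.473,0.0127,0.117])
cap('top','c');p,d=cap('side','c')
cv2.imwrite('pics/c_crop.png',cv2.resize(p[180:340,180:360],None,fx=3.7,fy=3.7))"
```

```text
t 3.4 pos [0.4797 0.0151 0.1317] F [-0.6  1.1  0.6] g 0.424 q [-0.2   0.64  1.94  0.    0.55 -0.07]
[[-0.139  0.017  0.99 ]
 [-0.99  -0.002 -0.139]
 [-0.001 -1.     0.017]]
delta tool [ 0.0033  0.0146 -0.0066] rot deg [-0.99  0.92 -0.04]
```

View pics/c_crop.png

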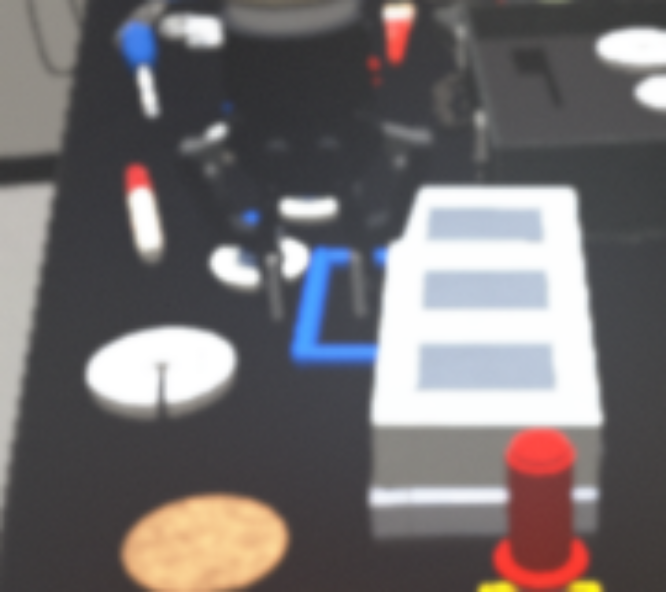

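View pics/c_top.png

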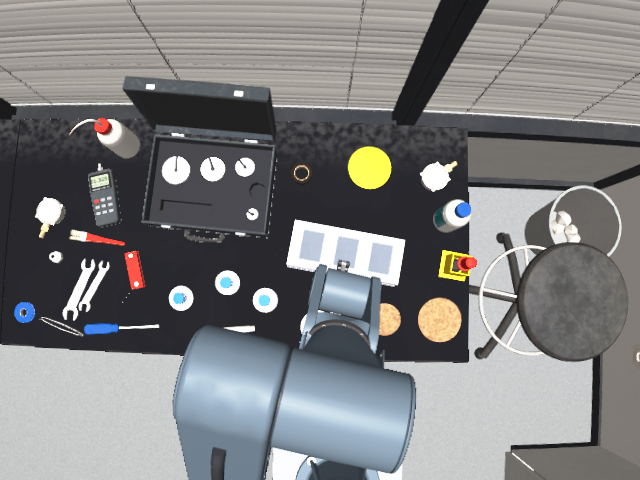

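The fingers straddle the bar, at crop (275,285) and (360,285). I correct by -6 mm and go down the last 15 mm before closing.

Emit:
step_arm:
  deltas:
    - {"x":0.003,"y":0,"z":-0.006,"rx":-1,"ry":0.9,"rz":0,"grip":-0.15}
    - {"x":0,"y":0.008,"z":0,"rx":0,"ry":0,"rz":0,"grip":-0.15}
    - {"x":0,"y":0.006,"z":0,"rx":0,"ry":0,"rz":0,"grip":-0.15}
    - {"x":0,"y":0,"z":0,"rx":0,"ry":0,"rz":0,"grip":-0.15}

```text
clock: 3.9
position: [0.4753, 0.0129, 0.1209]
tool_rot: [-1.127, 1.317, -1.326]
force: [-1.2, 0.4, 0.3]
gripper_width: 0.425
```

```bash
python3 -c "
from h import *
goto([0.474,0.0127,0.117])"
```

```text
t 3.9 pos [0.4753 0.0129 0.1209] F [-1.2  0.4  0.3] g 0.425 q [-0.21  0.66  1.95  0.    0.53 -0.05]
[[-0.154  0.007  0.988]
 [-0.988 -0.001 -0.154]
 [-0.    -1.     0.008]]
delta tool [ 0.0004  0.0039 -0.0013] rot deg [-0.43  0.01 -0.01]
```

Emit:
step_arm:
  deltas:
    - {"x":0,"y":0.004,"z":-0.001,"rx":0,"ry":0,"rz":0,"grip":-0.15}
    - {"x":0,"y":0,"z":0,"rx":0,"ry":0,"rz":0,"grip":-1}
    - {"x":0,"y":0,"z":0,"rx":0,"ry":0,"rz":0,"grip":-1}
    - {"x":0,"y":0,"z":0,"rx":0,"ry":0,"rz":0,"grip":-1}
    - {"x":0,"y":0,"z":0,"rx":0,"ry":0,"rz":0,"grip":-1}
    - {"x":0,"y":0,"z":0,"rx":0,"ry":0,"rz":0,"grip":-1}
    - {"x":0,"y":0,"z":0,"rx":0,"ry":0,"rz":0,"grip":-1}

```text
clock: 4.6
position: [0.4766, 0.0125, 0.1167]
tool_rot: [-1.122, 1.313, -1.33]
force: [1.2, 0.4, -0.9]
gripper_width: 0.119
```

```bash
python3 -c "
from h import *
goto([0.474,0.0127,0.117])"
```

```text
t 4.6 pos [0.4766 0.0125 0.1167] F [ 1.2  0.4 -0.9] g 0.119 q [-0.21  0.67  1.95  0.    0.51 -0.06]
[[-0.155  0.013  0.988]
 [-0.988 -0.002 -0.155]
 [-0.    -1.     0.013]]
delta tool [ 0.0002 -0.0003 -0.0026] rot deg [-0.76 -0.03 -0.01]
```

Emit:
step_arm:
  deltas:
    - {"x":0,"y":-0.012,"z":0.003,"rx":0,"ry":0,"rz":0,"grip":-1}
    - {"x":0,"y":-0.017,"z":0.006,"rx":0,"ry":0,"rz":0,"grip":-1}
    - {"x":0,"y":-0.016,"z":0.008,"rx":0,"ry":0,"rz":0,"grip":-1}

```text
clock: 4.9
position: [0.4934, 0.0098, 0.1601]
tool_rot: [-1.123, 1.315, -1.329]
force: [4.1, -0.5, -8.6]
gripper_width: 0.115
```

```bash
cat >> h.py <<'E'
def arc():
    s,Rm=st(); b=s['position']+Rm[:,1]*0.054; v=b-Hg; X=v@Zs; Y=v@Ys; Z=v[2]
    r=np.hypot(X,Z); ph=np.degrees(np.arctan2(Z,-X)); print('r',r.round(4),'phi',ph.round(1),'open rad',np.radians(ph-12.2).round(3),'lat',Y.round(4),'tau',np.round(s['wrist_torque'],2))
    for k in range(1,5):
        a=np.radians(ph+7*k); print(7*k,'dz',round(-.152*np.cos(a)-X,4),'dy',round(-(.152*np.sin(a)-Z),4))
E
python3 -c "
from h import *
arc()"
```

```text
t 4.9 pos [0.4934 0.0098 0.1601] F [ 4.1 -0.5 -8.6] g 0.115 q [-0.21  0.59  1.89  0.    0.65 -0.05]
[[-0.156  0.011  0.988]
 [-0.988 -0.001 -0.156]
 [-0.001 -1.     0.011]]
r 0.1494 phi 30.2 open rad 0.314 lat 0.0003 tau [ 0.07 -0.48  0.04]
7 dz 0.0081 dy -0.0167
14 dz 0.0202 dy -0.0308
21 dz 0.0339 dy -0.0433
28 dz 0.049 dy -0.054
```

The bar follows with small forces. Continuing.

Emit:
step_arm:
  deltas:
    - {"x":0,"y":-0.016,"z":0.009,"rx":0,"ry":0,"rz":0,"grip":-1}
    - {"x":0,"y":-0.014,"z":0.012,"rx":0,"ry":0,"rz":0,"grip":-1}
    - {"x":0,"y":-0.012,"z":0.014,"rx":0,"ry":0,"rz":0,"grip":-1}

```text
clock: 5.2
position: [0.5273, 0.0046, 0.2019]
tool_rot: [-1.125, 1.318, -1.327]
force: [-0.8, -0.3, -3.3]
gripper_width: 0.114
```

```bash
python3 -c "
from h import *
arc()"
```

```text
t 5.2 pos [0.5273 0.0046 0.2019] F [-0.8 -0.3 -3.3] g 0.114 q [-0.2   0.55  1.78  0.    0.81 -0.05]
[[-0.156  0.008  0.988]
 [-0.988  0.    -0.156]
 [-0.001 -1.     0.007]]
r 0.1506 phi 50.9 open rad 0.675 lat 0.0004 tau [0.01 0.42 0.05]
7 dz 0.0142 dy -0.0119
14 dz 0.0305 dy -0.0208
21 dz 0.0478 dy -0.0276
28 dz 0.0657 dy -0.0323
```

Emit:
step_arm:
  deltas:
    - {"x":0,"y":-0.011,"z":0.015,"rx":0,"ry":0,"rz":0,"grip":-1}
    - {"x":0,"y":-0.009,"z":0.016,"rx":0,"ry":0,"rz":0,"grip":-1}
    - {"x":0,"y":-0.006,"z":0.017,"rx":0,"ry":0,"rz":0,"grip":-1}
    - {"x":0,"y":-0.004,"z":0.018,"rx":0,"ry":0,"rz":0,"grip":-1}

```text
clock: 5.6
position: [0.5787, -0.0034, 0.2303]
tool_rot: [-1.157, 1.352, -1.302]
force: [-7.4, 0.2, 1.9]
gripper_width: 0.116
```

```bash
python3 -c "
from h import *
arc()"
```

```text
t 5.6 pos [ 0.5787 -0.0034  0.2303] F [-7.4  0.2  1.9] g 0.116 q [-0.2   0.57  1.6  -0.    1.01 -0.04]
[[-0.154 -0.036  0.987]
 [-0.988  0.006 -0.154]
 [-0.    -0.999 -0.037]]
r 0.1523 phi 72.7 open rad 1.056 lat 0.0004 tau [0.   0.79 0.01]
7 dz 0.0181 dy -0.0042
14 dz 0.0365 dy -0.0064
21 dz 0.0551 dy -0.0063
28 dz 0.0735 dy -0.004
```

Emit:
step_arm:
  deltas:
    - {"x":0,"y":-0.004,"z":0.018,"rx":1,"ry":0,"rz":0,"grip":-1}
    - {"x":0,"y":-0.002,"z":0.018,"rx":1,"ry":0,"rz":0,"grip":-1}
    - {"x":0,"y":0.0,"z":0.019,"rx":0,"ry":0,"rz":0,"grip":-1}
    - {"x":0,"y":0.002,"z":0.018,"rx":0,"ry":0,"rz":0,"grip":-1}

```text
clock: 6.0
position: [0.6416, -0.0131, 0.235]
tool_rot: [-1.154, 1.345, -1.306]
force: [-2.8, 0.3, 6.9]
gripper_width: 0.113
```

```bash
python3 -c "
from h import *
arc()"
```

```text
t 6.0 pos [ 0.6416 -0.0131  0.235 ] F [-2.8  0.3  6.9] g 0.113 q [-0.19  0.64  1.43 -0.    1.1  -0.04]
[[-0.153 -0.03   0.988]
 [-0.988  0.004 -0.153]
 [ 0.001 -1.    -0.03 ]]
r 0.1512 phi 97.1 open rad 1.481 lat 0.0005 tau [ 0.11  0.81 -0.02]
7 dz 0.0183 dy 0.0026
14 dz 0.036 dy 0.0082
21 dz 0.0529 dy 0.0159
28 dz 0.0687 dy 0.0256
```

Emit:
step_arm:
  deltas:
    - {"x":0,"y":0.004,"z":0.018,"rx":0,"ry":0,"rz":0,"grip":-1}
    - {"x":0,"y":0.006,"z":0.018,"rx":0,"ry":0,"rz":0,"grip":-1}
    - {"x":0,"y":0.004,"z":0.009,"rx":0,"ry":0,"rz":0,"grip":-1}

```text
clock: 6.3
position: [0.6843, -0.0198, 0.2218]
tool_rot: [-1.159, 1.351, -1.302]
force: [-0.4, 0.5, 3.5]
gripper_width: 0.118
```

```bash
python3 -c "
from h import *
arc()"
```

```text
t 6.3 pos [ 0.6843 -0.0198  0.2218] F [-0.4  0.5  3.5] g 0.118 q [-0.19  0.71  1.32 -0.    1.15 -0.04]
[[-0.153 -0.038  0.987]
 [-0.988  0.005 -0.153]
 [ 0.001 -0.999 -0.038]]
r 0.15 phi 114.2 open rad 1.78 lat 0.0005 tau [0.11 0.38 0.02]
7 dz 0.0173 dy 0.0068
14 dz 0.0325 dy 0.0174
21 dz 0.0464 dy 0.0297
28 dz 0.0586 dy 0.0436
```

Emit:
step_arm:
  deltas:
    - {"x":0,"y":0.002,"z":0.004,"rx":0,"ry":0,"rz":0,"grip":-1}
    - {"x":0,"y":0.001,"z":0.003,"rx":0,"ry":0,"rz":0,"grip":-1}
    - {"x":0,"y":0,"z":0,"rx":0,"ry":0,"rz":0,"grip":-1}
    - {"x":0,"y":0,"z":0,"rx":0,"ry":0,"rz":0,"grip":-0.3}
    - {"x":0,"y":0,"z":0,"rx":0,"ry":0,"rz":0,"grip":-0.3}
    - {"x":0,"y":0,"z":0,"rx":0,"ry":0,"rz":0,"grip":-0.3}
    - {"x":0,"y":0,"z":0,"rx":0,"ry":0,"rz":0,"grip":-0.3}

```text
clock: 7.0
position: [0.6872, -0.0203, 0.2184]
tool_rot: [-1.167, 1.359, -1.297]
force: [0.3, 0.0, 0.7]
gripper_width: 0.353
```

```bash
python3 -c "
from h import *
arc()"
```

```text
t 7.0 pos [ 0.6872 -0.0203  0.2184] F [0.3 0.  0.7] g 0.353 q [-0.19  0.72  1.31 -0.    1.17 -0.04]
[[-0.153 -0.048  0.987]
 [-0.988  0.006 -0.153]
 [ 0.002 -0.999 -0.049]]
r 0.1479 phi 115.6 open rad 1.804 lat 0.0004 tau [ 0.01 -0.05 -0.02]
7 dz 0.018 dy 0.0053
14 dz 0.033 dy 0.0163
21 dz 0.0465 dy 0.0289
28 dz 0.0585 dy 0.0432
```

Up and toward the front-left, clear of the cover, then I look.

Emit:
step_arm:
  deltas:
    - {"x":0,"y":-0.03,"z":0,"rx":2.8,"ry":0,"rz":0,"grip":0}
    - {"x":0,"y":-0.03,"z":0,"rx":0,"ry":0,"rz":0,"grip":0}
    - {"x":0,"y":-0.03,"z":0,"rx":0,"ry":0,"rz":0,"grip":0}
    - {"x":-0.04,"y":0,"z":-0.02,"rx":0,"ry":0,"rz":0,"grip":0}
    - {"x":-0.04,"y":0,"z":-0.03,"rx":0,"ry":0,"rz":0,"grip":0}
    - {"x":-0.04,"y":0,"z":-0.03,"rx":0,"ry":0,"rz":0,"grip":0}
    - {"x":-0.04,"y":0,"z":-0.03,"rx":0,"ry":0,"rz":0,"grip":0}
    - {"x":-0.04,"y":0,"z":-0.03,"rx":0,"ry":0,"rz":0,"grip":0}
    - {"x":-0.04,"y":0,"z":-0.03,"rx":0,"ry":0,"rz":0,"grip":0}
    - {"x":-0.04,"y":0,"z":-0.02,"rx":0,"ry":0,"rz":0,"grip":0}
    - {"x":-0.02,"y":0,"z":-0.01,"rx":0,"ry":0,"rz":0,"grip":0}
    - {"x":0,"y":0,"z":0,"rx":0,"ry":0,"rz":0,"grip":0}

```text
clock: 8.2
position: [0.5346, 0.3128, 0.3079]
tool_rot: [-1.128, 1.323, -1.327]
force: [0.0, -0.5, 0.6]
gripper_width: 0.504
```

```bash
python3 -c "
from h import *
st();p,_=cap('top','d');q,_=cap('side','d')
cv2.imwrite('pics/d_crop.png',cv2.resize(p[180:340,270:430],None,fx=3.7,fy=3.7,interpolation=cv2.INTER_CUBIC))"
```

```text
t 8.2 pos [0.5346 0.3128 0.3079] F [ 0.  -0.5  0.6] g 0.504 q [ 0.35  0.51  1.44 -0.    1.18  0.51]
[[-0.159  0.002  0.987]
 [-0.987 -0.001 -0.159]
 [ 0.001 -1.     0.003]]
```

View pics/d_top.png

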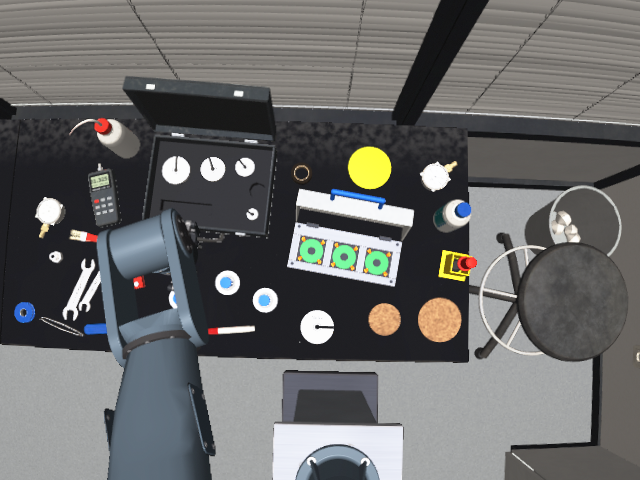

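View pics/d_crop.png

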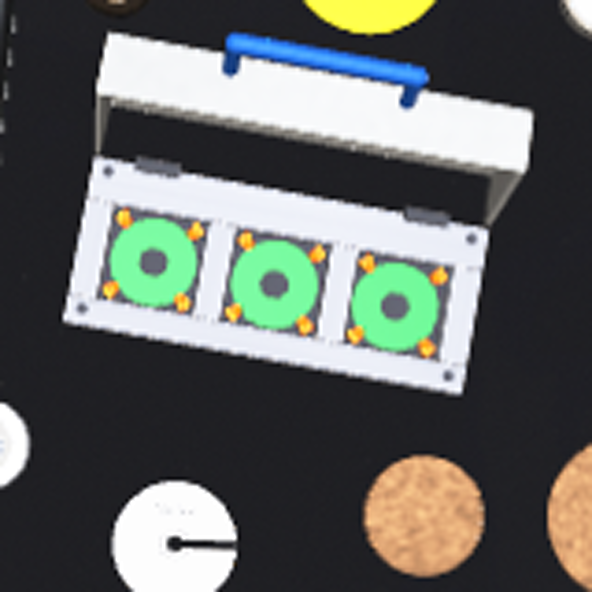

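View pics/d_side.png

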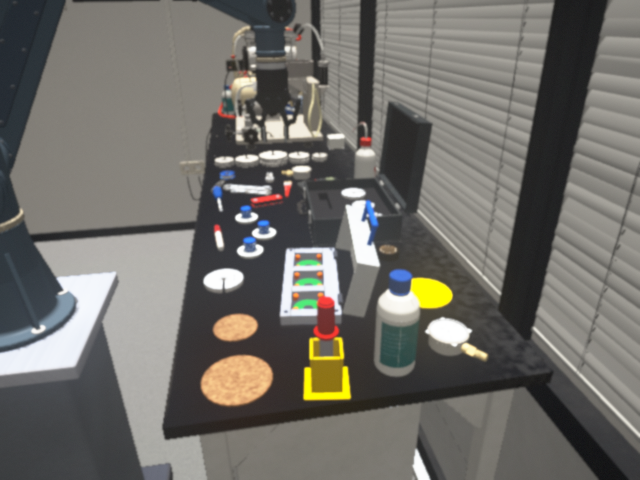

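The cover is open, with the bar at (358,198) in the top view. The wells show green floors at about (312,251), (344,257) and (377,262).

```bash
cat > m3.py <<'E'
from h import *
import sys
tag=sys.argv[1]
p,d=load('top',tag); hsv=cv2.cvtColor(p,cv2.COLOR_BGR2HSV); H,S,V=[hsv[...,i] for i in range(3)]
g=((H>50)&(H<80)&(S>80)&(V>100)).astype(np.uint8)
for n,g0,cam in (('top',g,'top'),):
    for c in cv2.findContours(g0,0,1)[0]:
        if cv2.contourArea(c)>100:
            h=cv2.convexHull(c).reshape(-1,2).astype(float); e=cv2.fitEllipse((onz('top',h,0.010)[:,:2]*1000).astype(np.float32)); print('green',np.round(e[0],1),np.round(e[1],1))
m=(S<40)&(V>150); m2=np.zeros_like(m); m2[222:290,280:410]=m[222:290,280:410]
cn=max(cv2.findContours(m2.astype(np.uint8),0,1)[0],key=cv2.contourArea)
r=cv2.minAreaRect((onz('top',cn.reshape(-1,2),0.030)[:,:2]*1000).astype(np.float32)); print('block',r)
b=((H>95)&(H<125)&(S>130)&(V>80)); b[:,:325]=0;b[:,400:]=0;b[215:]=0
v,u=np.nonzero(b); print('bar',onz('top',[np.median(u),np.median(v)],0.168).round(4),'expect',(Hg+Zs*0.065+np.array([0,0,.137])).round(4))
E
python3 m3.py d
python3 - <<'E'
from h import *
q,_=load('side','d'); hsv=cv2.cvtColor(q,cv2.COLOR_BGR2HSV); H,S,V=[hsv[...,i] for i in range(3)]
g=((H>50)&(H<80)&(S>80)&(V>60)).astype(np.uint8)
for c in cv2.findContours(g,0,1)[0]:
    if cv2.contourArea(c)>30: print(cv2.boundingRect(c))
m=((H>95)&(H<125)&(S>130)&(V>60)).astype(np.uint8); m[:205]=0;m[:,:230]=0;m[:,300:]=0
print([cv2.boundingRect(c) for c in cv2.findContours(m,0,1)[0]])
# predicted side projection of knob tops
for k in [(0.4881,.2844),(0.4467,.3977),(.4486,.1895)]: print(proj('side',[[*k,.036],[*k,0.009]]).round(1).tolist())
E
```

```text
green [548.2 -81.7] [58.3 58.9]
green [561.   -0.7] [57.6 59.5]
green [573.4  80.2] [57.5 59.2]
block ((565.4417724609375, -1.5724334716796875), (265.9558410644531, 111.6533203125), 81.16595458984375)
bar [[ 0.6833 -0.0204  0.168 ]] expect [ 0.6857 -0.0206  0.168 ]
(294, 299, 23, 10)
(296, 278, 26, 8)
(297, 260, 23, 6)
[(243, 236, 13, 9), (257, 220, 13, 7), (240, 205, 11, 7)]
[[262.0, 222.8], [262.7, 232.4]]
[[244.4, 208.0], [245.2, 217.0]]
[[247.9, 239.9], [248.8, 250.0]]
```

```bash
python3 -c "
from h import *
goto([0.4488,0.190,0.17])"
```

```text
t 8.3 pos [0.5358 0.3102 0.3079] F [ 0.1 -0.6  0. ] g 0.499 q [ 0.35  0.51  1.44 -0.    1.18  0.51]
[[-0.161  0.003  0.987]
 [-0.987 -0.002 -0.161]
 [ 0.002 -1.     0.003]]
delta tool [ 0.1325  0.1379 -0.0669] rot deg [-0.18 -0.38  0.11]
```

Emit:
step_arm:
  deltas:
    - {"x":0.033,"y":0.034,"z":-0.017,"rx":0,"ry":-0.3,"rz":0,"grip":0.05}
    - {"x":0.033,"y":0.034,"z":-0.017,"rx":0,"ry":0,"rz":0,"grip":0.05}
    - {"x":0.033,"y":0.034,"z":-0.017,"rx":0,"ry":0,"rz":0,"grip":0.05}
    - {"x":0.033,"y":0.034,"z":-0.017,"rx":0,"ry":0,"rz":0,"grip":0.05}
    - {"x":0,"y":0,"z":0,"rx":0,"ry":0,"rz":0,"grip":0.05}

```text
clock: 8.8
position: [0.453, 0.184, 0.1717]
tool_rot: [-1.117, 1.317, -1.333]
force: [-0.3, -0.0, -0.5]
gripper_width: 0.52
```

```bash
python3 -c "
from h import *
goto([0.4488,0.190,0.12])"
```

```text
t 8.8 pos [0.453  0.184  0.1717] F [-0.3 -0.  -0.5] g 0.52 q [ 0.16  0.56  1.89 -0.    0.67  0.32]
[[-0.161  0.014  0.987]
 [-0.987 -0.    -0.161]
 [-0.002 -1.     0.014]]
delta tool [-0.0051  0.0516 -0.0059] rot deg [-0.8  -0.38 -0.11]
```

Emit:
step_arm:
  deltas:
    - {"x":-0.005,"y":0.02,"z":-0.006,"rx":-0.8,"ry":-0.4,"rz":0,"grip":0.05}
    - {"x":0,"y":0.02,"z":0,"rx":0,"ry":0,"rz":0,"grip":0.05}
    - {"x":0,"y":0.012,"z":0,"rx":0,"ry":0,"rz":0,"grip":0.05}
    - {"x":0,"y":0,"z":0,"rx":0,"ry":0,"rz":0,"grip":0.05}

```text
clock: 9.2
position: [0.4532, 0.1847, 0.1188]
tool_rot: [-1.121, 1.327, -1.331]
force: [-0.4, 0.4, -0.3]
gripper_width: 0.524
```

```bash
python3 -c "
from h import *
goto([0.4488,0.190,0.086]);q,_=cap('side','e');cap('top','e')
cv2.imwrite('pics/e_crop.png',cv2.resize(q[170:300,190:330],None,fx=4.5,fy=4.5,interpolation=cv2.INTER_CUBIC))"
```

```text
t 9.2 pos [0.4532 0.1847 0.1188] F [-0.4  0.4 -0.3] g 0.524 q [0.16 0.67 1.91 0.   0.55 0.32]
[[-0.165  0.005  0.986]
 [-0.986  0.002 -0.165]
 [-0.003 -1.     0.005]]
delta tool [-0.0044  0.0328 -0.0054] rot deg [-0.27 -0.58 -0.15]
```

View pics/e_crop.png

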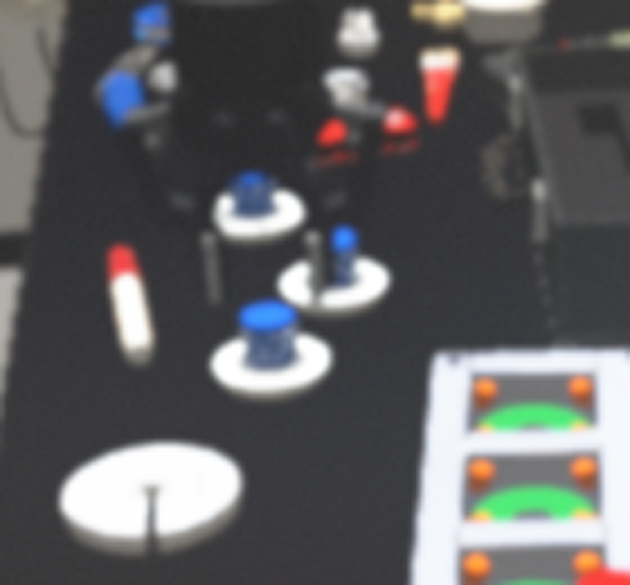

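The fingers at crop (210,270) and (315,270) hover over the nearest knob at (268,320). I correct by -5 mm in x and -5 mm in z, then descend.

Emit:
step_arm:
  deltas:
    - {"x":-0.005,"y":0.0,"z":-0.006,"rx":-0.2,"ry":-0.5,"rz":0,"grip":0.05}
    - {"x":0,"y":0.012,"z":0,"rx":0,"ry":0,"rz":0,"grip":0.05}
    - {"x":0,"y":0.0,"z":0,"rx":0,"ry":0,"rz":0,"grip":0.05}

```text
clock: 9.6
position: [0.4501, 0.192, 0.1096]
tool_rot: [-1.121, 1.318, -1.323]
force: [0.3, -0.3, -0.2]
gripper_width: 0.526
```

```bash
python3 -c "
from h import *
goto([0.4488,0.190,0.086])"
```

```text
t 9.6 pos [0.4501 0.192  0.1096] F [ 0.3 -0.3 -0.2] g 0.526 q [0.17 0.69 1.92 0.   0.52 0.32]
[[-0.154  0.01   0.988]
 [-0.988  0.004 -0.155]
 [-0.005 -1.     0.009]]
delta tool [ 0.0023  0.0235 -0.0012] rot deg [-0.51  0.01 -0.3 ]
```

Emit:
step_arm:
  deltas:
    - {"x":0.001,"y":0.012,"z":-0.002,"rx":-0.5,"ry":0,"rz":-0.3,"grip":0.05}
    - {"x":0,"y":0.009,"z":-0.001,"rx":0,"ry":0,"rz":0,"grip":0.05}
    - {"x":0,"y":0.0,"z":0,"rx":0,"ry":0,"rz":0,"grip":0.05}
    - {"x":0,"y":0.0,"z":0,"rx":0,"ry":0,"rz":0,"grip":0.05}

```text
clock: 10.0
position: [0.4467, 0.192, 0.0864]
tool_rot: [-1.133, 1.322, -1.322]
force: [0.6, -0.2, 0.3]
gripper_width: 0.524
```

```bash
python3 -c "
from h import *
goto([0.4488,0.190,0.086])"
```

```text
t 10.0 pos [0.4467 0.192  0.0864] F [ 0.6 -0.2  0.3] g 0.524 q [ 0.18  0.73  1.93 -0.    0.48  0.33]
[[-0.153 -0.001  0.988]
 [-0.988 -0.    -0.153]
 [ 0.001 -1.    -0.001]]
delta tool [0.0016 0.0004 0.0024] rot deg [0.05 0.08 0.03]
```

Emit:
step_arm:
  deltas:
    - {"x":0.002,"y":0,"z":0.002,"rx":0,"ry":0,"rz":0,"grip":0.05}
    - {"x":0,"y":0.0,"z":0,"rx":0,"ry":0,"rz":0,"grip":-1}
    - {"x":0,"y":0.0,"z":0,"rx":0,"ry":0,"rz":0,"grip":-1}
    - {"x":0,"y":0.0,"z":0,"rx":0,"ry":0,"rz":0,"grip":-1}
    - {"x":0,"y":0.0,"z":0,"rx":0,"ry":0,"rz":0,"grip":-1}
    - {"x":0,"y":0.0,"z":0,"rx":0,"ry":0,"rz":0,"grip":-1}

```text
clock: 10.6
position: [0.449, 0.1893, 0.087]
tool_rot: [-1.132, 1.322, -1.322]
force: [-0.6, 0.2, -1.3]
gripper_width: 0.305
```

```bash
python3 -c "
from h import *
goto([0.4488,0.190,0.086])"
```

```text
t 10.6 pos [0.449  0.1893 0.087 ] F [-0.6  0.2 -1.3] g 0.305 q [ 0.17  0.73  1.93 -0.    0.48  0.32]
[[-0.154  0.001  0.988]
 [-0.988 -0.    -0.154]
 [ 0.    -1.     0.001]]
delta tool [-0.0006  0.001  -0.0003] rot deg [-0.03  0.05  0.01]
```

Emit:
step_arm:
  deltas:
    - {"x":0,"y":-0.025,"z":0,"rx":0,"ry":0,"rz":0,"grip":-1}
    - {"x":0,"y":-0.025,"z":0,"rx":0,"ry":0,"rz":0,"grip":-1}
    - {"x":0,"y":-0.025,"z":0,"rx":0,"ry":0,"rz":0,"grip":-1}
    - {"x":0.03,"y":-0.01,"z":0.015,"rx":0,"ry":0,"rz":0,"grip":-1}
    - {"x":0.03,"y":0,"z":0.02,"rx":0,"ry":0,"rz":0,"grip":-1}
    - {"x":0.03,"y":0,"z":0.02,"rx":0,"ry":0,"rz":0,"grip":-1}
    - {"x":0.03,"y":0,"z":0.02,"rx":0,"ry":0,"rz":0,"grip":-1}
    - {"x":0.03,"y":0,"z":0.02,"rx":0,"ry":0,"rz":0,"grip":-1}
    - {"x":0.03,"y":0,"z":0.02,"rx":0,"ry":0,"rz":0,"grip":-1}
    - {"x":0.03,"y":0,"z":0.01,"rx":0,"ry":0,"rz":0,"grip":-1}
    - {"x":0.02,"y":0,"z":0.0,"rx":0,"ry":0,"rz":0,"grip":-1}
    - {"x":0,"y":0,"z":0.0,"rx":0,"ry":0,"rz":0,"grip":-1}

```text
clock: 11.8
position: [0.5401, -0.066, 0.1748]
tool_rot: [-1.136, 1.317, -1.321]
force: [-0.3, 0.6, -1.1]
gripper_width: 0.301
```

```bash
python3 -c "
from h import *
goto([0.5482,-0.0817,0.15])"
```

```text
t 11.8 pos [ 0.5401 -0.066   0.1748] F [-0.3  0.6 -1.1] g 0.301 q [-0.33  0.61  1.75 -0.    0.78 -0.17]
[[-0.149  0.001  0.989]
 [-0.989 -0.003 -0.149]
 [ 0.003 -1.     0.001]]
delta tool [0.0142 0.0249 0.0103] rot deg [-0.06  0.33  0.15]
```

Emit:
step_arm:
  deltas:
    - {"x":0.014,"y":0,"z":0.01,"rx":0,"ry":0.3,"rz":0,"grip":-1}
    - {"x":0,"y":0.012,"z":0,"rx":0,"ry":0,"rz":0,"grip":-1}
    - {"x":0,"y":0.012,"z":0,"rx":0,"ry":0,"rz":0,"grip":-1}
    - {"x":0,"y":0,"z":0,"rx":0,"ry":0,"rz":0,"grip":-1}

```text
clock: 12.2
position: [0.5479, -0.0805, 0.1485]
tool_rot: [-1.134, 1.322, -1.323]
force: [-0.3, -0.0, -0.5]
gripper_width: 0.305
```

```bash
python3 -c "
from h import *
goto([0.5482,-0.0817,0.111])
q,_=cap('side','f');p,_=cap('top','f')
cv2.imwrite('pics/f_crop.png',np.hstack([cv2.resize(q[220:330,250:350],None,fx=4,fy=4,interpolation=cv2.INTER_CUBIC),cv2.resize(p[220:330,300:400],None,fx=4,fy=4)]))"
```

```text
t 12.2 pos [ 0.5479 -0.0805  0.1485] F [-0.3 -0.  -0.5] g 0.305 q [-0.35  0.66  1.74 -0.    0.74 -0.19]
[[-0.154 -0.001  0.988]
 [-0.988 -0.001 -0.154]
 [ 0.002 -1.    -0.   ]]
delta tool [0.0011 0.0375 0.0005] rot deg [0.02 0.06 0.09]
```

View pics/f_crop.png

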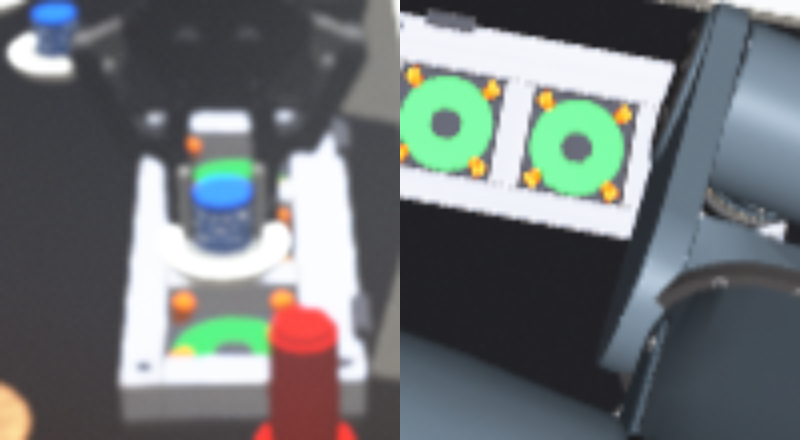

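The cartridge hangs level above the right well. Lowering it to just above the noses.

Emit:
step_arm:
  deltas:
    - {"x":0.001,"y":0.012,"z":0,"rx":0,"ry":0,"rz":0,"grip":-1}
    - {"x":0,"y":0.012,"z":0,"rx":0,"ry":0,"rz":0,"grip":-1}
    - {"x":0,"y":0.006,"z":0,"rx":0,"ry":0,"rz":0,"grip":-1}
    - {"x":0,"y":0,"z":0,"rx":0,"ry":0,"rz":0,"grip":-1}

```text
clock: 12.7
position: [0.5479, -0.08, 0.1171]
tool_rot: [-1.134, 1.319, -1.322]
force: [0.6, 0.7, -0.8]
gripper_width: 0.307
```

```bash
python3 -c "
from h import *
goto([0.5482,-0.0817,0.111])"
```

```text
t 12.7 pos [ 0.5479 -0.08    0.1171] F [ 0.6  0.7 -0.8] g 0.307 q [-0.35  0.72  1.75 -0.    0.68 -0.19]
[[-0.151  0.     0.989]
 [-0.989 -0.002 -0.151]
 [ 0.002 -1.     0.001]]
delta tool [0.0016 0.0061 0.0005] rot deg [-0.03  0.21  0.09]
```

Emit:
step_arm:
  deltas:
    - {"x":0.002,"y":0.002,"z":0,"rx":0,"ry":0,"rz":0,"grip":-1}
    - {"x":0,"y":0.003,"z":0,"rx":0,"ry":0,"rz":0,"grip":-1}
    - {"x":0,"y":0,"z":0,"rx":0,"ry":0,"rz":0,"grip":-1}

```text
clock: 13.0
position: [0.5479, -0.0823, 0.1116]
tool_rot: [-1.134, 1.319, -1.322]
force: [0.2, 0.0, -1.2]
gripper_width: 0.309
```

```bash
python3 -c "
from h import *
goto([0.5482,-0.0817,0.111])"
```

```text
t 13.0 pos [ 0.5479 -0.0823  0.1116] F [ 0.2  0.  -1.2] g 0.309 q [-0.35  0.73  1.75 -0.    0.66 -0.2 ]
[[-0.151  0.001  0.989]
 [-0.989 -0.002 -0.151]
 [ 0.002 -1.     0.001]]
delta tool [-0.0006  0.0006  0.0003] rot deg [-0.06  0.2   0.09]
```

Emit:
step_arm:
  deltas:
    - {"x":0,"y":0,"z":0,"rx":0,"ry":0,"rz":0,"grip":0.05}
    - {"x":0,"y":0,"z":0,"rx":0,"ry":0,"rz":0,"grip":0.05}
    - {"x":0,"y":0,"z":0,"rx":0,"ry":0,"rz":0,"grip":0.05}
    - {"x":0,"y":-0.02,"z":0,"rx":0,"ry":0,"rz":0,"grip":0.05}
    - {"x":0,"y":-0.03,"z":0,"rx":0,"ry":0,"rz":0,"grip":0.05}
    - {"x":0,"y":-0.03,"z":0,"rx":0,"ry":0,"rz":0,"grip":0.05}
    - {"x":0,"y":-0.02,"z":0,"rx":0,"ry":0,"rz":0,"grip":0.05}
    - {"x":-0.03,"y":0,"z":-0.01,"rx":0,"ry":0,"rz":0,"grip":0.05}
    - {"x":-0.04,"y":0,"z":-0.01,"rx":0,"ry":0,"rz":0,"grip":0.05}
    - {"x":-0.04,"y":0,"z":-0.01,"rx":0,"ry":0,"rz":0,"grip":0.05}
    - {"x":-0.04,"y":0,"z":-0.01,"rx":0,"ry":0,"rz":0,"grip":0.05}
    - {"x":-0.04,"y":0,"z":-0.01,"rx":0,"ry":0,"rz":0,"grip":0.05}
    - {"x":-0.04,"y":0,"z":-0.01,"rx":0,"ry":0,"rz":0,"grip":0.05}
    - {"x":-0.04,"y":0,"z":-0.01,"rx":0,"ry":0,"rz":0,"grip":0.05}
    - {"x":-0.03,"y":0,"z":-0.01,"rx":0,"ry":0,"rz":0,"grip":0.05}
    - {"x":0,"y":0,"z":0,"rx":0,"ry":0,"rz":0,"grip":0.05}

```text
clock: 14.6
position: [0.5166, 0.2356, 0.2192]
tool_rot: [-1.121, 1.313, -1.333]
force: [0.6, -0.4, 0.5]
gripper_width: 0.522
```

```bash
python3 -c "
from h import *
goto([0.4883,0.2848,0.13])
q,_=cap('side','g');p,_=cap('top','g')
cv2.imwrite('pics/g_crop.png',np.hstack([cv2.resize(q[190:330,220:360],None,fx=2.85,fy=4,interpolation=cv2.INTER_CUBIC),cv2.resize(p[200:340,280:420],None,fx=2.85,fy=4)]))"
```

```text
t 14.6 pos [0.5166 0.2356 0.2192] F [ 0.6 -0.4  0.5] g 0.522 q [ 0.23  0.56  1.66 -0.01  0.9   0.4 ]
[[-0.157  0.014  0.987]
 [-0.988 -0.003 -0.157]
 [ 0.001 -1.     0.014]]
delta tool [-0.0442  0.0886 -0.0369] rot deg [-0.83 -0.14  0.05]
```

View pics/g_crop.png

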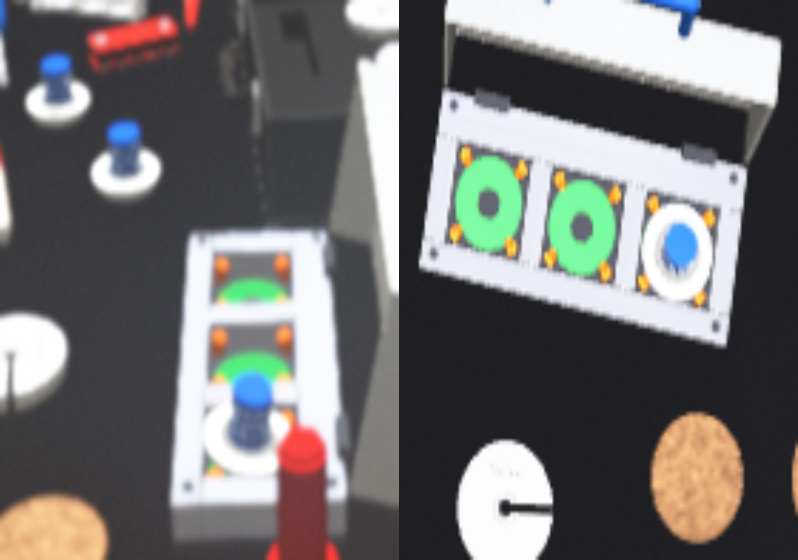

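View pics/g_top.png

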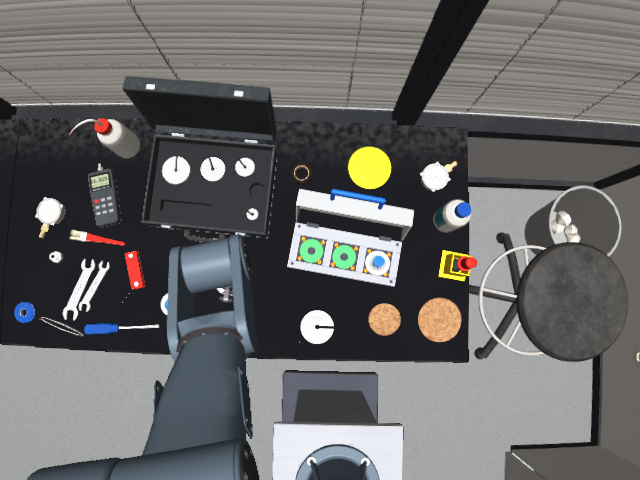

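The first cartridge sits level on the right well's noses, and the others are where they were (side knobs at (263,223) and (240,205)). Next is the cartridge at (0.488, 0.285).

Emit:
step_arm:
  deltas:
    - {"x":-0.022,"y":0.015,"z":-0.018,"rx":-0.8,"ry":0,"rz":0,"grip":0.05}
    - {"x":-0.022,"y":0.025,"z":-0.018,"rx":0,"ry":0,"rz":0,"grip":0.05}
    - {"x":0,"y":0.025,"z":0,"rx":0,"ry":0,"rz":0,"grip":0.05}
    - {"x":0,"y":0.018,"z":0,"rx":0,"ry":0,"rz":0,"grip":0.05}
    - {"x":0,"y":0,"z":0,"rx":0,"ry":0,"rz":0,"grip":0.05}

```text
clock: 15.2
position: [0.4926, 0.2766, 0.1351]
tool_rot: [-1.122, 1.327, -1.337]
force: [-1.0, -0.1, 0.3]
gripper_width: 0.523
```

```bash
python3 -c "
from h import *
goto([0.4883,0.2848,0.086])"
```

```text
t 15.2 pos [0.4926 0.2766 0.1351] F [-1.  -0.1  0.3] g 0.523 q [ 0.32  0.69  1.71 -0.01  0.73  0.49]
[[-0.168  0.005  0.986]
 [-0.986 -0.003 -0.168]
 [ 0.002 -1.     0.006]]
delta tool [-0.0074  0.0491 -0.0058] rot deg [-0.33 -0.78  0.13]
```

Emit:
step_arm:
  deltas:
    - {"x":-0.007,"y":0,"z":-0.006,"rx":-0.3,"ry":-0.8,"rz":0,"grip":0.05}
    - {"x":0,"y":0.015,"z":0,"rx":0,"ry":0,"rz":0,"grip":0.05}
    - {"x":0,"y":0.01,"z":0,"rx":0,"ry":0,"rz":0,"grip":0.05}
    - {"x":0,"y":0,"z":0,"rx":0,"ry":0,"rz":0,"grip":0.05}

```text
clock: 15.6
position: [0.4905, 0.2828, 0.1127]
tool_rot: [-1.127, 1.322, -1.327]
force: [0.3, 0.4, 0.2]
gripper_width: 0.529
```

```bash
python3 -c "
from h import *
goto([0.4883,0.2848,0.086])
q,_=cap('side','h1')
cv2.imwrite('pics/h1_crop.png',cv2.resize(q[170:300,190:330],None,fx=4.5,fy=4.5,interpolation=cv2.INTER_CUBIC))"
```

```text
t 15.6 pos [0.4905 0.2828 0.1127] F [0.3 0.4 0.2] g 0.529 q [ 0.33  0.73  1.72 -0.    0.69  0.49]
[[-0.158  0.004  0.987]
 [-0.987 -0.001 -0.158]
 [ 0.    -1.     0.004]]
delta tool [-0.0016  0.0266 -0.0026] rot deg [-0.25 -0.18  0.  ]
```

View pics/h1_crop.png

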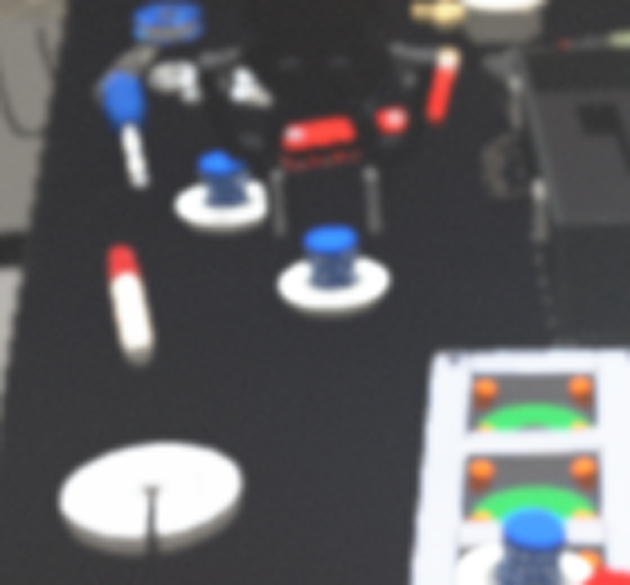

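The far cartridge has shifted: its knob is now at side pixel (239,207) and was at (246,208). I will re-measure it later. The current one at crop (330,260) is unmoved, so I grasp it.

Emit:
step_arm:
  deltas:
    - {"x":-0.001,"y":0.013,"z":-0.002,"rx":-0.2,"ry":0,"rz":0,"grip":0.05}
    - {"x":0,"y":0.011,"z":-0.001,"rx":0,"ry":0,"rz":0,"grip":0.05}
    - {"x":0,"y":0,"z":0,"rx":0,"ry":0,"rz":0,"grip":0.05}
    - {"x":0,"y":0,"z":0,"rx":0,"ry":0,"rz":0,"grip":0.05}

```text
clock: 16.05
position: [0.4889, 0.2848, 0.0888]
tool_rot: [-1.126, 1.323, -1.326]
force: [-0.0, -0.4, 0.2]
gripper_width: 0.524
```

```bash
python3 -c "
from h import *
goto([0.4883,0.2848,0.086])"
```

```text
t 16.05 pos [0.4889 0.2848 0.0888] F [-0.  -0.4  0.2] g 0.524 q [ 0.33  0.77  1.73 -0.    0.64  0.49]
[[-0.158  0.004  0.987]
 [-0.987  0.001 -0.158]
 [-0.002 -1.     0.004]]
delta tool [ 0.0001  0.0028 -0.0006] rot deg [-0.23 -0.19 -0.11]
```

Emit:
step_arm:
  deltas:
    - {"x":0,"y":0.002,"z":0,"rx":0,"ry":0,"rz":0,"grip":0.05}
    - {"x":0,"y":0.0,"z":0,"rx":0,"ry":0,"rz":0,"grip":-1}
    - {"x":0,"y":0.0,"z":0,"rx":0,"ry":0,"rz":0,"grip":-1}
    - {"x":0,"y":0.0,"z":0,"rx":0,"ry":0,"rz":0,"grip":-1}
    - {"x":0,"y":0.0,"z":0,"rx":0,"ry":0,"rz":0,"grip":-1}
    - {"x":0,"y":0.0,"z":0,"rx":0,"ry":0,"rz":0,"grip":-1}

```text
clock: 16.65
position: [0.4892, 0.285, 0.0873]
tool_rot: [-1.125, 1.322, -1.326]
force: [0.6, -0.2, -0.9]
gripper_width: 0.302
```

```bash
python3 -c "
from h import *
goto([0.561,-0.0007,0.17])"
```

```text
t 16.65 pos [0.4892 0.285  0.0873] F [ 0.6 -0.2 -0.9] g 0.302 q [ 0.33  0.78  1.73 -0.    0.63  0.49]
[[-0.158  0.005  0.987]
 [-0.987  0.002 -0.158]
 [-0.002 -1.     0.005]]
delta tool [ 0.2706 -0.0828  0.1164] rot deg [-0.29 -0.17 -0.14]
```

Emit:
step_arm:
  deltas:
    - {"x":0,"y":-0.025,"z":0,"rx":0,"ry":0,"rz":0,"grip":-1}
    - {"x":0,"y":-0.03,"z":0,"rx":0,"ry":0,"rz":0,"grip":-1}
    - {"x":0.01,"y":-0.025,"z":0,"rx":0,"ry":0,"rz":0,"grip":-1}
    - {"x":0.03,"y":-0.01,"z":0.01,"rx":0,"ry":0,"rz":0,"grip":-1}
    - {"x":0.03,"y":0,"z":0.016,"rx":0,"ry":0,"rz":0,"grip":-1}
    - {"x":0.03,"y":0,"z":0.016,"rx":0,"ry":0,"rz":0,"grip":-1}
    - {"x":0.03,"y":0,"z":0.016,"rx":0,"ry":0,"rz":0,"grip":-1}
    - {"x":0.03,"y":0,"z":0.016,"rx":0,"ry":0,"rz":0,"grip":-1}
    - {"x":0.03,"y":0,"z":0.016,"rx":0,"ry":0,"rz":0,"grip":-1}
    - {"x":0.03,"y":0,"z":0.01,"rx":0,"ry":0,"rz":0,"grip":-1}
    - {"x":0.03,"y":0,"z":0.0,"rx":0,"ry":0,"rz":0,"grip":-1}
    - {"x":0.01,"y":0,"z":0.0,"rx":0,"ry":0,"rz":0,"grip":-1}
    - {"x":0,"y":0,"z":0.0,"rx":0,"ry":0,"rz":0,"grip":-1}

```text
clock: 17.95
position: [0.5493, 0.0028, 0.1803]
tool_rot: [-1.125, 1.317, -1.325]
force: [-0.0, -0.4, 0.1]
gripper_width: 0.304
```

```bash
python3 -c "
from h import *
goto([0.561,-0.0007,0.12])"
```

```text
t 17.95 pos [0.5493 0.0028 0.1803] F [-0.  -0.4  0.1] g 0.304 q [-0.2   0.6   1.74  0.    0.8  -0.05]
[[-0.154  0.008  0.988]
 [-0.988  0.    -0.155]
 [-0.002 -1.     0.008]]
delta tool [0.0018 0.0604 0.0116] rot deg [-0.44  0.01 -0.09]
```

Emit:
step_arm:
  deltas:
    - {"x":0.002,"y":0,"z":0.012,"rx":-0.4,"ry":0,"rz":0,"grip":-1}
    - {"x":0,"y":0.018,"z":0,"rx":0,"ry":0,"rz":0,"grip":-1}
    - {"x":0,"y":0.018,"z":0,"rx":0,"ry":0,"rz":0,"grip":-1}
    - {"x":0,"y":0.012,"z":0,"rx":0,"ry":0,"rz":0,"grip":-1}
    - {"x":0,"y":0,"z":0,"rx":0,"ry":0,"rz":0,"grip":-1}

```text
clock: 18.45
position: [0.5609, 0.0046, 0.1315]
tool_rot: [-1.13, 1.321, -1.318]
force: [0.1, -0.8, -0.3]
gripper_width: 0.309
```

```bash
python3 -c "
from h import *
goto([0.561,-0.0007,0.111])"
```

```text
t 18.45 pos [0.5609 0.0046 0.1315] F [ 0.1 -0.8 -0.3] g 0.309 q [-0.19  0.7   1.73  0.01  0.72 -0.04]
[[-0.151  0.001  0.988]
 [-0.988  0.004 -0.151]
 [-0.004 -1.     0.001]]
delta tool [0.0053 0.0205 0.0009] rot deg [-0.05  0.19 -0.21]
```

Emit:
step_arm:
  deltas:
    - {"x":0.006,"y":0,"z":0.001,"rx":0,"ry":0.2,"rz":-0.2,"grip":-1}
    - {"x":0,"y":0.008,"z":0,"rx":0,"ry":0,"rz":0,"grip":-1}
    - {"x":0,"y":0.005,"z":0,"rx":0,"ry":0,"rz":0,"grip":-1}
    - {"x":0,"y":0,"z":0,"rx":0,"ry":0,"rz":0,"grip":-1}

```text
clock: 18.85
position: [0.5615, -0.0006, 0.1188]
tool_rot: [-1.131, 1.319, -1.323]
force: [-0.3, 0.2, 0.6]
gripper_width: 0.306
```

```bash
python3 -c "
from h import *
goto([0.561,-0.0007,0.111])"
```

```text
t 18.85 pos [ 0.5615 -0.0006  0.1188] F [-0.3  0.2  0.6] g 0.306 q [-0.2   0.72  1.73  0.    0.69 -0.05]
[[-0.153  0.003  0.988]
 [-0.988 -0.    -0.153]
 [-0.    -1.     0.003]]
delta tool [ 0.0002  0.0078 -0.0005] rot deg [-0.15  0.09 -0.  ]
```

Aligned. Last lowering, then release and retreat to the left rear so both cameras see the third cartridge.

Emit:
step_arm:
  deltas:
    - {"x":0,"y":0.004,"z":0,"rx":0,"ry":0,"rz":0,"grip":-1}
    - {"x":0,"y":0.003,"z":0,"rx":0,"ry":0,"rz":0,"grip":-1}
    - {"x":0,"y":0,"z":0,"rx":0,"ry":0,"rz":0,"grip":-1}

```text
clock: 19.15
position: [0.5618, -0.0008, 0.1117]
tool_rot: [-1.13, 1.319, -1.324]
force: [1.0, 0.3, -0.9]
gripper_width: 0.302
```

```bash
python3 -c "
from h import *
goto([0.561,-0.0007,0.111])"
```

```text
t 19.15 pos [ 0.5618 -0.0008  0.1117] F [ 1.   0.3 -0.9] g 0.302 q [-0.2   0.73  1.73  0.    0.68 -0.05]
[[-0.154  0.004  0.988]
 [-0.988 -0.001 -0.154]
 [-0.    -1.     0.004]]
delta tool [ 0.0001  0.0007 -0.0008] rot deg [-0.21  0.06 -0.  ]
```

Emit:
step_arm:
  deltas:
    - {"x":0,"y":0,"z":0,"rx":0,"ry":0,"rz":0,"grip":0.05}
    - {"x":0,"y":0,"z":0,"rx":0,"ry":0,"rz":0,"grip":0.05}
    - {"x":0,"y":0,"z":0,"rx":0,"ry":0,"rz":0,"grip":0.05}
    - {"x":0,"y":-0.02,"z":0,"rx":0,"ry":0,"rz":0,"grip":0.05}
    - {"x":0,"y":-0.03,"z":0,"rx":0,"ry":0,"rz":0,"grip":0.05}
    - {"x":0,"y":-0.03,"z":-0.01,"rx":0,"ry":0,"rz":0,"grip":0.05}
    - {"x":0,"y":-0.01,"z":-0.02,"rx":0,"ry":0,"rz":0,"grip":0.05}
    - {"x":0,"y":0,"z":0,"rx":0,"ry":0,"rz":0,"grip":0.05}

```text
clock: 19.95
position: [0.5317, 0.0037, 0.2049]
tool_rot: [-1.129, 1.319, -1.324]
force: [0.5, 0.7, -0.9]
gripper_width: 0.523
```

```bash
cat > m4.py <<'E'
from h import *
import sys
tag=sys.argv[1]; lo=int(sys.argv[2]); hi=int(sys.argv[3])
p,d=load('top',tag); hsv=cv2.cvtColor(p,cv2.COLOR_BGR2HSV); H,S,V=[hsv[...,i] for i in range(3)]
m=((H>95)&(H<125)&(S>130)&(V>80)).astype(np.uint8)
n,l,s,c=cv2.connectedComponentsWithStats(m)
for i in range(1,n):
    if 50<s[i,4]<150 and lo<c[i,0]<hi:
        print('knob px',c[i].round(1),onz('top',c[i],0.036).round(4))
        w=((S<40)&(V>150)|(m>0)).astype(np.uint8); n2,l2,s2,_=cv2.connectedComponentsWithStats(w)
        k=l2[int(c[i,1]),int(c[i,0])]; cn=max(cv2.findContours((l2==k).astype(np.uint8),0,1)[0],key=cv2.contourArea)
        print('flange',[np.round(x,1) for x in cv2.fitEllipse((onz('top',cn.reshape(-1,2),0.007)[:,:2]*1000).astype(np.float32))])
E
python3 -c "
from h import *
st()
q,_=cap('side','i');p,_=cap('top','i')
cv2.imwrite('pics/i_crop.png',np.hstack([cv2.resize(q[190:330,220:360],None,fx=2.85,fy=4,interpolation=cv2.INTER_CUBIC),cv2.resize(p[220:360,130:270],None,fx=2.85,fy=4)]))"; python3 m4.py i 130 300
```

```text
t 19.95 pos [0.5317 0.0037 0.2049] F [ 0.5  0.7 -0.9] g 0.523 q [-0.2   0.55  1.76  0.    0.83 -0.05]
[[-0.154  0.004  0.988]
 [-0.988 -0.001 -0.154]
 [-0.    -1.     0.004]]
knob px [169.7 304.5] [[0.4303 0.4177 0.036 ]]
flange [array([430.8, 419.9]), array([60.3, 60.5]), np.float64(129.8)]
```

View pics/i_crop.png

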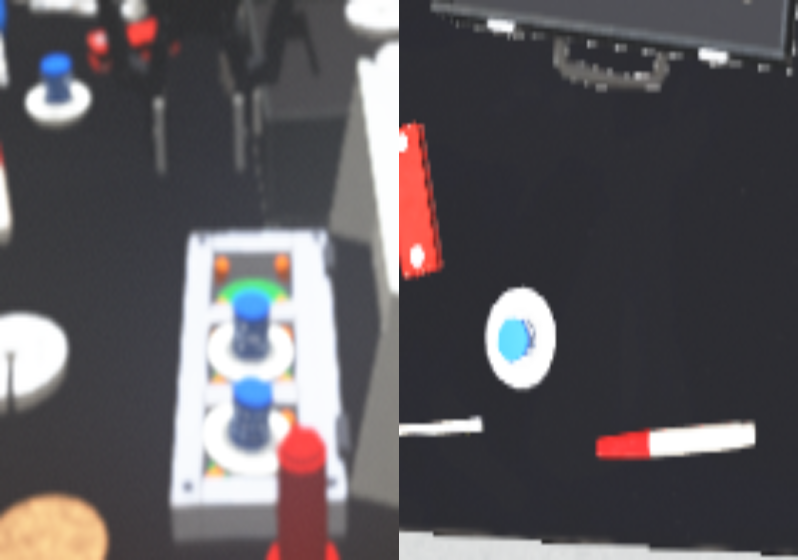

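Two cartridges are seated level. The third moved about 2.5 cm and now stands at (0.4305, 0.4188), top pixel (170,304).

```bash
python3 -c "
from h import *
goto([0.4305,0.4188,0.14])"
```

```text
t 20.05 pos [0.5343 0.003  0.2041] F [0.5 0.5 0.9] g 0.526 q [-0.2   0.55  1.76  0.    0.83 -0.05]
[[-0.154  0.007  0.988]
 [-0.988 -0.001 -0.154]
 [ 0.    -1.     0.007]]
delta tool [-0.3948  0.0628 -0.1672] rot deg [-0.42  0.02  0.01]
```

Emit:
step_arm:
  deltas:
    - {"x":-0.02,"y":0,"z":-0.01,"rx":-0.4,"ry":0,"rz":0,"grip":0.05}
    - {"x":-0.04,"y":0,"z":-0.017,"rx":0,"ry":0,"rz":0,"grip":0.05}
    - {"x":-0.04,"y":0,"z":-0.017,"rx":0,"ry":0,"rz":0,"grip":0.05}
    - {"x":-0.04,"y":0,"z":-0.017,"rx":0,"ry":0,"rz":0,"grip":0.05}
    - {"x":-0.04,"y":0,"z":-0.017,"rx":0,"ry":0,"rz":0,"grip":0.05}
    - {"x":-0.04,"y":0,"z":-0.017,"rx":0,"ry":0,"rz":0,"grip":0.05}
    - {"x":-0.04,"y":0,"z":-0.017,"rx":0,"ry":0,"rz":0,"grip":0.05}
    - {"x":-0.04,"y":0.01,"z":-0.017,"rx":0,"ry":0,"rz":0,"grip":0.05}
    - {"x":-0.04,"y":0.01,"z":-0.017,"rx":0,"ry":0,"rz":0,"grip":0.05}
    - {"x":-0.03,"y":0.02,"z":-0.01,"rx":0,"ry":0,"rz":0,"grip":0.05}
    - {"x":-0.02,"y":0.02,"z":-0.01,"rx":0,"ry":0,"rz":0,"grip":0.05}
    - {"x":0,"y":0,"z":0,"rx":0,"ry":0,"rz":0,"grip":0.05}

```text
clock: 21.25
position: [0.4428, 0.4313, 0.1294]
tool_rot: [-1.121, 1.322, -1.331]
force: [-0.3, -0.5, -0.1]
gripper_width: 0.527
```

```bash
python3 -c "
from h import *
goto([0.4305,0.4188,0.12])"
```

```text
t 21.25 pos [0.4428 0.4313 0.1294] F [-0.3 -0.5 -0.1] g 0.527 q [ 0.59  0.75  1.58 -0.01  0.81  0.76]
[[-0.162  0.009  0.987]
 [-0.987  0.    -0.162]
 [-0.002 -1.     0.009]]
delta tool [ 0.0144  0.0093 -0.0102] rot deg [-0.49 -0.4  -0.1 ]
```

Emit:
step_arm:
  deltas:
    - {"x":0.014,"y":0,"z":-0.01,"rx":-0.4,"ry":-0.4,"rz":0,"grip":0.05}
    - {"x":0,"y":0.008,"z":0,"rx":0,"ry":0,"rz":0,"grip":0.05}
    - {"x":0,"y":0.008,"z":0,"rx":0,"ry":0,"rz":0,"grip":0.05}
    - {"x":0,"y":0,"z":0,"rx":0,"ry":0,"rz":0,"grip":0.05}

```text
clock: 21.65
position: [0.4333, 0.4192, 0.1095]
tool_rot: [-1.129, 1.321, -1.323]
force: [-0.9, 1.0, -0.5]
gripper_width: 0.524
```

```bash
python3 -c "
from h import *
goto([0.4305,0.4188,0.086])"
```

```text
t 21.65 pos [0.4333 0.4192 0.1095] F [-0.9  1.  -0.5] g 0.524 q [ 0.58  0.77  1.62 -0.    0.75  0.74]
[[-0.155  0.002  0.988]
 [-0.988  0.001 -0.155]
 [-0.001 -1.     0.002]]
delta tool [ 0.0009  0.0235 -0.0027] rot deg [-0.13  0.01 -0.06]
```

Emit:
step_arm:
  deltas:
    - {"x":0.001,"y":0.01,"z":-0.003,"rx":0,"ry":0,"rz":0,"grip":0.05}
    - {"x":0,"y":0.01,"z":0,"rx":0,"ry":0,"rz":0,"grip":0.05}
    - {"x":0,"y":0.003,"z":0,"rx":0,"ry":0,"rz":0,"grip":0.05}
    - {"x":0,"y":0,"z":0,"rx":0,"ry":0,"rz":0,"grip":0.05}

```text
clock: 22.05
position: [0.4324, 0.4184, 0.0846]
tool_rot: [-1.125, 1.322, -1.325]
force: [-0.2, -0.3, 0.8]
gripper_width: 0.53
```

```bash
python3 -c "
from h import *
goto([0.4305,0.4188,0.086])"
```

```text
t 22.05 pos [0.4324 0.4184 0.0846] F [-0.2 -0.3  0.8] g 0.53 q [ 0.58  0.81  1.63 -0.    0.7   0.74]
[[-0.157  0.005  0.988]
 [-0.988  0.002 -0.157]
 [-0.003 -1.     0.004]]
delta tool [-0.0001 -0.0014 -0.0019] rot deg [-0.24 -0.14 -0.15]
```

Emit:
step_arm:
  deltas:
    - {"x":0,"y":-0.003,"z":-0.002,"rx":0,"ry":0,"rz":0,"grip":0.05}
    - {"x":0,"y":0.0,"z":0,"rx":0,"ry":0,"rz":0,"grip":-1}
    - {"x":0,"y":0.0,"z":0,"rx":0,"ry":0,"rz":0,"grip":-1}
    - {"x":0,"y":0.0,"z":0,"rx":0,"ry":0,"rz":0,"grip":-1}
    - {"x":0,"y":0.0,"z":0,"rx":0,"ry":0,"rz":0,"grip":-1}
    - {"x":0,"y":0.0,"z":0,"rx":0,"ry":0,"rz":0,"grip":-1}

```text
clock: 22.65
position: [0.4307, 0.4193, 0.089]
tool_rot: [-1.123, 1.321, -1.324]
force: [0.6, 0.7, -0.6]
gripper_width: 0.305
```

```bash
python3 -c "
from h import *
goto([0.5734,0.0802,0.17])"
```

```text
t 22.65 pos [0.4307 0.4193 0.089 ] F [ 0.6  0.7 -0.6] g 0.305 q [ 0.59  0.8   1.64 -0.    0.7   0.74]
[[-0.157  0.007  0.988]
 [-0.988  0.003 -0.157]
 [-0.004 -1.     0.006]]
delta tool [ 0.3122 -0.0812  0.1946] rot deg [-0.34 -0.12 -0.25]
```

Emit:
step_arm:
  deltas:
    - {"x":0,"y":-0.025,"z":0,"rx":0,"ry":0,"rz":-0.2,"grip":-1}
    - {"x":0,"y":-0.03,"z":0,"rx":0,"ry":0,"rz":0,"grip":-1}
    - {"x":0.012,"y":-0.025,"z":0.005,"rx":0,"ry":0,"rz":0,"grip":-1}
    - {"x":0.03,"y":-0.01,"z":0.015,"rx":0,"ry":0,"rz":0,"grip":-1}
    - {"x":0.035,"y":0,"z":0.024,"rx":0,"ry":0,"rz":0,"grip":-1}
    - {"x":0.035,"y":0,"z":0.024,"rx":0,"ry":0,"rz":0,"grip":-1}
    - {"x":0.035,"y":0,"z":0.024,"rx":0,"ry":0,"rz":0,"grip":-1}
    - {"x":0.035,"y":0,"z":0.024,"rx":0,"ry":0,"rz":0,"grip":-1}
    - {"x":0.035,"y":0,"z":0.024,"rx":0,"ry":0,"rz":0,"grip":-1}
    - {"x":0.035,"y":0,"z":0.02,"rx":0,"ry":0,"rz":0,"grip":-1}
    - {"x":0.03,"y":0,"z":0.015,"rx":0,"ry":0,"rz":0,"grip":-1}
    - {"x":0.01,"y":0,"z":0.0,"rx":0,"ry":0,"rz":0,"grip":-1}
    - {"x":0,"y":0,"z":0.0,"rx":0,"ry":0,"rz":0,"grip":-1}

```text
clock: 23.95
position: [0.5632, 0.0929, 0.1833]
tool_rot: [-1.125, 1.313, -1.326]
force: [-0.1, -0.2, -0.4]
gripper_width: 0.304
```

```bash
python3 -c "
from h import *
goto([0.5734,0.0802,0.14])"
```

```text
t 23.95 pos [0.5632 0.0929 0.1833] F [-0.1 -0.2 -0.4] g 0.304 q [-0.03  0.62  1.68 -0.    0.83  0.12]
[[-0.153  0.011  0.988]
 [-0.988 -0.    -0.153]
 [-0.001 -1.     0.011]]
delta tool [0.011  0.0434 0.0116] rot deg [-0.61  0.11 -0.07]
```

Emit:
step_arm:
  deltas:
    - {"x":0.011,"y":0,"z":0.012,"rx":-0.6,"ry":0,"rz":0,"grip":-1}
    - {"x":0,"y":0.018,"z":0,"rx":0,"ry":0,"rz":0,"grip":-1}
    - {"x":0,"y":0.018,"z":0,"rx":0,"ry":0,"rz":0,"grip":-1}
    - {"x":0,"y":0,"z":0,"rx":0,"ry":0,"rz":0,"grip":-1}

```text
clock: 24.35
position: [0.5748, 0.0824, 0.1473]
tool_rot: [-1.133, 1.318, -1.317]
force: [0.5, 0.3, -1.2]
gripper_width: 0.301
```

```bash
python3 -c "
from h import *
goto([0.5734,0.0802,0.113])"
```

```text
t 24.35 pos [0.5748 0.0824 0.1473] F [ 0.5  0.3 -1.2] g 0.301 q [-0.05  0.69  1.67  0.    0.79  0.1 ]
[[-0.148  0.001  0.989]
 [-0.989  0.002 -0.148]
 [-0.002 -1.     0.001]]
delta tool [ 0.0024  0.0343 -0.0011] rot deg [-0.06  0.39 -0.12]
```

Emit:
step_arm:
  deltas:
    - {"x":0.003,"y":0.01,"z":-0.001,"rx":0,"ry":0.3,"rz":0,"grip":-1}
    - {"x":0,"y":0.01,"z":0,"rx":0,"ry":0,"rz":0,"grip":-1}
    - {"x":0.001,"y":0.007,"z":0,"rx":0,"ry":0,"rz":0,"grip":-1}
    - {"x":0,"y":0,"z":0,"rx":0,"ry":0,"rz":0,"grip":-1}

```text
clock: 24.75
position: [0.574, 0.0802, 0.1194]
tool_rot: [-1.131, 1.318, -1.319]
force: [-0.4, 0.5, -0.6]
gripper_width: 0.306
```

```bash
python3 -c "
from h import *
goto([0.5734,0.0802,0.113])"
```

```text
t 24.75 pos [0.574  0.0802 0.1194] F [-0.4  0.5 -0.6] g 0.306 q [-0.05  0.73  1.68  0.    0.73  0.09]
[[-0.15   0.003  0.989]
 [-0.989  0.002 -0.15 ]
 [-0.002 -1.     0.002]]
delta tool [ 0.0002  0.0064 -0.0006] rot deg [-0.14  0.27 -0.14]
```

Emit:
step_arm:
  deltas:
    - {"x":0,"y":0.004,"z":0,"rx":0,"ry":0,"rz":0,"grip":-1}
    - {"x":0,"y":0.002,"z":0,"rx":0,"ry":0,"rz":0,"grip":-1}
    - {"x":0,"y":0,"z":0,"rx":0,"ry":0,"rz":0,"grip":-1}

```text
clock: 25.05
position: [0.5744, 0.0803, 0.1133]
tool_rot: [-1.13, 1.318, -1.319]
force: [1.1, 0.7, -0.5]
gripper_width: 0.303
```

Emit:
step_arm:
  deltas:
    - {"x":0,"y":0,"z":0,"rx":0,"ry":0,"rz":0,"grip":0.05}
    - {"x":0,"y":0,"z":0,"rx":0,"ry":0,"rz":0,"grip":0.05}
    - {"x":0,"y":0,"z":0,"rx":0,"ry":0,"rz":0,"grip":0.05}
    - {"x":0,"y":-0.02,"z":0,"rx":0,"ry":0,"rz":0,"grip":0.05}
    - {"x":0,"y":-0.03,"z":0,"rx":0,"ry":0,"rz":0,"grip":0.05}
    - {"x":0,"y":-0.04,"z":0,"rx":0,"ry":0,"rz":0,"grip":0.05}
    - {"x":0,"y":-0.04,"z":0,"rx":0,"ry":0,"rz":0,"grip":0.05}
    - {"x":0,"y":-0.03,"z":0,"rx":0,"ry":0,"rz":0,"grip":0.05}
    - {"x":-0.04,"y":0,"z":-0.02,"rx":0,"ry":0,"rz":0,"grip":0.05}
    - {"x":-0.04,"y":0,"z":-0.02,"rx":0,"ry":0,"rz":0,"grip":0.05}
    - {"x":-0.02,"y":0,"z":-0.01,"rx":0,"ry":0,"rz":0,"grip":0.05}

```text
clock: 26.15
position: [0.5421, 0.1854, 0.2833]
tool_rot: [-1.118, 1.318, -1.328]
force: [0.1, -1.1, -1.2]
gripper_width: 0.524
```

```bash
python3 -c "
from h import *
st()
q,_=cap('side','j');p,_=cap('top','j')
cv2.imwrite('pics/j_crop.png',np.hstack([cv2.resize(q[220:360,220:360],None,fx=2.85,fy=4,interpolation=cv2.INTER_CUBIC),cv2.resize(p[200:340,280:420],None,fx=2.85,fy=4)]))
hsv=cv2.cvtColor(p,cv2.COLOR_BGR2HSV);H,S,V=[hsv[...,i] for i in range(3)]
m=((H>95)&(H<125)&(S>130)&(V>80)).astype(np.uint8); m[:230]=0
n,l,s,c=cv2.connectedComponentsWithStats(m)
for i in range(1,n):
  if s[i,4]>50 and c[i,0]>290: print(c[i].round(1),onz('top',c[i],0.058).round(4))
"; cp m2.py /dev/null
```

```text
t 26.15 pos [0.5421 0.1854 0.2833] F [ 0.1 -1.1 -1.2] g 0.524 q [0.13 0.48 1.59 0.   1.06 0.29]
[[-0.158  0.012  0.987]
 [-0.987  0.003 -0.159]
 [-0.005 -1.     0.012]]
[311.  248.8] [[0.5737 0.0799 0.058 ]]
[344.7 255.1] [[ 0.5607 -0.0006  0.058 ]]
[378.4 260.8] [[ 0.5494 -0.0812  0.058 ]]
```

View pics/j_crop.png

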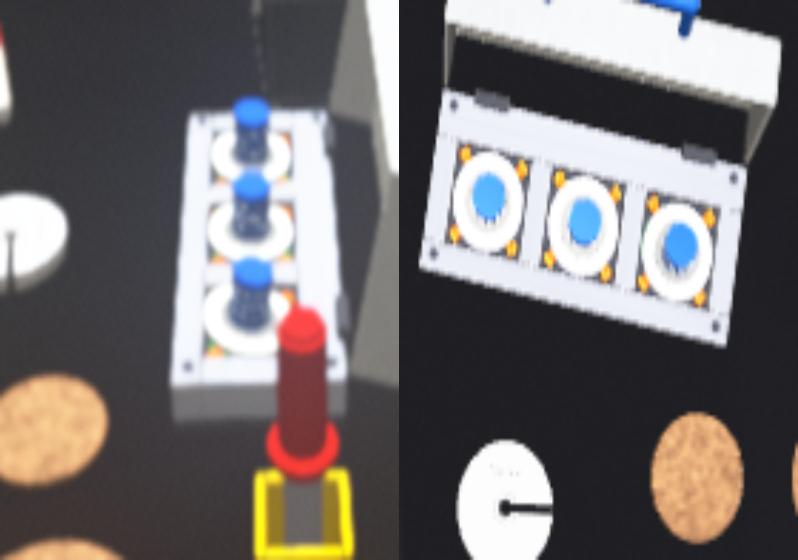

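All three cartridges sit loosely, centred within 1.5 mm. Now I locate the pusher axis from both views.

Run:
```python
from h import *
print('top disc',onz('top',[[471.0,262.0]],0.154).round(4),'collar',onz('top',[[464.3,263.3]],0.102).round(4))
def tri(a,b):
    (o1,d1),(o2,d2)=ray('top',a),ray('side',b); d1,d2=d1[0],d2[0]
    t=np.linalg.lstsq(np.c_[d1,-d2],o2-o1,rcond=None)[0]; return ((o1+d1*t[0])+(o2+d2*t[1]))/2,np.linalg.norm((o1+d1*t[0])-(o2+d2*t[1]))
print(tri([471.0,262.0],[325.5,300]))
p,_=load('top','j'); hsv=cv2.cvtColor(p,cv2.COLOR_BGR2HSV);H,S,V=[hsv[...,i] for i in range(3)]
m=((H<6)|(H>172))&(S>150)&(V>200); m[:,:440]=0;m[:,490:]=0;m[300:]=0
cn=max(cv2.findContours(m.astype(np.uint8),0,1)[0],key=cv2.contourArea); print(cv2.boundingRect(cn))
# stand base: yellow
y=((H>22)&(H<35)&(S>150)&(V>60)); y[:,:420]=0
cn=np.vstack(cv2.findContours(y.astype(np.uint8),0,1)[0]); h=cv2.convexHull(cn).reshape(-1,2)
q=onz('top',h,0.004); print(q.round(3)[:, :2].tolist())
# predicted outlines for a pusher at candidate
def circ(c,r,z): a=np.linspace(0,2*np.pi,60); return np.c_[c[0]+r*np.cos(a),c[1]+r*np.sin(a),np.full(60,z)]
c=onz('top',[[471.0,262.0]],0.154)[0]
print('prev top-disc px', proj('top',circ(c,.013,.154)).min(0).round(1),proj('top',circ(c,.013,.154)).max(0).round(1))
im=cv2.resize(p[240:290,430:490],None,fx=10,fy=10,interpolation=cv2.INTER_CUBIC)
for r,z in((.013,.154),(.018,.102)):
    k=(proj('top',circ(c,r,z))-[430,240]+.5)*10; cv2.polylines(im,[k.astype(np.int32)],True,(255,255,255),1)
s,_=load('side','j'); i2=cv2.resize(s[280:410,280:370],None,fx=4.5,fy=4.5,interpolation=cv2.INTER_CUBIC)
for r,z in((.013,.154),(.018,.102)):
    k=(proj('side',circ(c,r,z))-[280,280]+.5)*4.5; cv2.polylines(i2,[k.astype(np.int32)],True,(255,255,255),1)
cv2.imwrite('pics/j2.png',np.hstack([im,np.zeros((500,195,3),np.uint8)]) if 0 else im); cv2.imwrite('pics/j3.png',i2)
```

```text
top disc [[ 0.5462 -0.2758  0.154 ]] collar [[ 0.5459 -0.2762  0.102 ]]
(array([ 0.5474089 , -0.2762746 ,  0.15291615]), np.float64(0.002390204002068634))
(466, 257, 11, 11)
[[0.57, -0.323], [0.528, -0.318], [0.522, -0.315], [0.51, -0.305], [0.509, -0.292], [0.516, -0.244], [0.518, -0.241], [0.536, -0.241], [0.581, -0.248], [0.584, -0.251], [0.584, -0.256], [0.582, -0.272], [0.575, -0.31]]
prev top-disc px [465.3 256.1] [476.7 267.9]
```

View pics/j2.png

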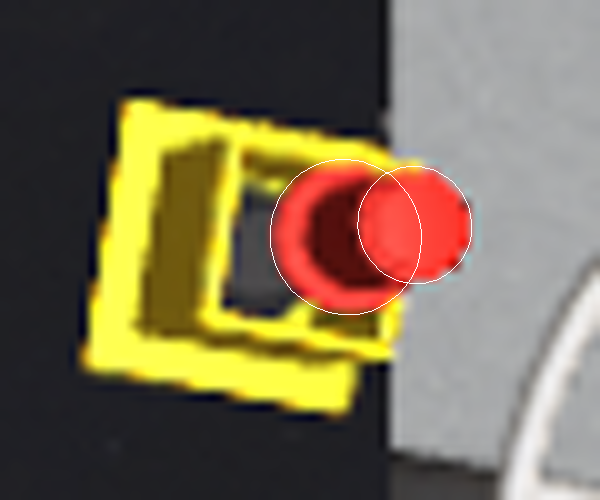

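View pics/j3.png

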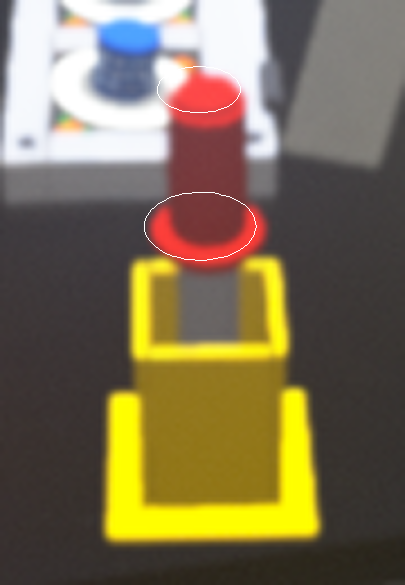

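The top-view outline fits. The side view disagrees by about 2 mm, within calibration. I take the pusher axis at (0.5465, -0.276) and go above it.

```bash
python3 -c "
from h import *
goto([0.5465,-0.276,0.27])"
```

```text
t 26.25 pos [0.5416 0.1858 0.2828] F [ 0.2  0.3 -0.1] g 0.524 q [0.13 0.48 1.6  0.   1.06 0.29]
[[-0.156  0.011  0.988]
 [-0.988  0.002 -0.156]
 [-0.004 -1.     0.01 ]]
delta tool [0.4555 0.0117 0.0766] rot deg [-0.6  -0.05 -0.24]
```

Emit:
step_arm:
  deltas:
    - {"x":0.02,"y":-0.01,"z":0,"rx":-0.6,"ry":0,"rz":-0.2,"grip":0.05}
    - {"x":0.04,"y":0,"z":0,"rx":0,"ry":0,"rz":0,"grip":0.05}
    - {"x":0.04,"y":0,"z":0.008,"rx":0,"ry":0,"rz":0,"grip":0.05}
    - {"x":0.04,"y":0,"z":0.008,"rx":0,"ry":0,"rz":0,"grip":0.05}
    - {"x":0.04,"y":0,"z":0.008,"rx":0,"ry":0,"rz":0,"grip":0.05}
    - {"x":0.04,"y":0,"z":0.008,"rx":0,"ry":0,"rz":0,"grip":0.05}
    - {"x":0.04,"y":0,"z":0.008,"rx":0,"ry":0,"rz":0,"grip":0.05}
    - {"x":0.04,"y":0,"z":0.008,"rx":0,"ry":0,"rz":0,"grip":0.05}
    - {"x":0.04,"y":0,"z":0.008,"rx":0,"ry":0,"rz":0,"grip":0.05}
    - {"x":0.04,"y":0,"z":0.008,"rx":0,"ry":0,"rz":0,"grip":0.05}
    - {"x":0.03,"y":0,"z":0.008,"rx":0,"ry":0,"rz":0,"grip":0.05}
    - {"x":0.02,"y":0,"z":0.0,"rx":0,"ry":0,"rz":0,"grip":0.05}
    - {"x":0,"y":0,"z":0,"rx":0,"ry":0,"rz":0,"grip":0.05}

```text
clock: 27.55
position: [0.5449, -0.2795, 0.2938]
tool_rot: [-1.132, 1.318, -1.333]
force: [-0.1, 0.6, 0.1]
gripper_width: 0.525
```

```bash
python3 -c "
from h import *
goto([0.5465,-0.276,0.25])"
```

```text
t 27.55 pos [ 0.5449 -0.2795  0.2938] F [-0.1  0.6  0.1] g 0.525 q [-0.65  0.52  1.48 -0.    1.13 -0.49]
[[-0.158  0.004  0.987]
 [-0.987 -0.008 -0.158]
 [ 0.007 -1.     0.005]]
delta tool [-0.004   0.0438  0.0009] rot deg [-0.27 -0.2   0.42]
```

Emit:
step_arm:
  deltas:
    - {"x":-0.004,"y":0.012,"z":0.001,"rx":-0.2,"ry":-0.2,"rz":0.4,"grip":0.05}
    - {"x":0,"y":0.015,"z":0,"rx":0,"ry":0,"rz":0,"grip":0.05}
    - {"x":0,"y":0.015,"z":0,"rx":0,"ry":0,"rz":0,"grip":0.05}
    - {"x":0,"y":0,"z":0,"rx":0,"ry":0,"rz":0,"grip":0.05}

```text
clock: 27.95
position: [0.5451, -0.2728, 0.2482]
tool_rot: [-1.13, 1.326, -1.319]
force: [-1.2, -0.2, 0.8]
gripper_width: 0.526
```

```bash
python3 -c "
from h import *
goto([0.5465,-0.276,0.183])
q,_=cap('side','k')
cv2.imwrite('pics/k_crop.png',cv2.resize(q[220:410,250:430],None,fx=3.2,fy=3.1,interpolation=cv2.INTER_CUBIC))"
```

```text
t 27.95 pos [ 0.5451 -0.2728  0.2482] F [-1.2 -0.2  0.8] g 0.526 q [-0.65  0.57  1.52  0.    1.05 -0.49]
[[-0.155 -0.002  0.988]
 [-0.988  0.004 -0.155]
 [-0.004 -1.    -0.002]]
delta tool [0.0032 0.0652 0.002 ] rot deg [ 0.12 -0.   -0.22]
```

View pics/k_crop.png

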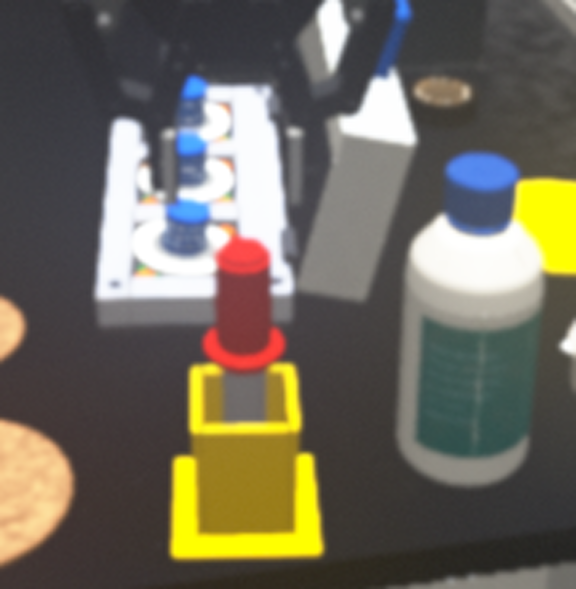

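The handle is at crop (243,255), and the midpoint between the fingertips is about (231,165). So I need roughly 4 mm more to the rear and not 2. I'll descend partway with that correction and re-check.

Emit:
step_arm:
  deltas:
    - {"x":0.003,"y":0,"z":0.004,"rx":0,"ry":0,"rz":-0.2,"grip":0.05}
    - {"x":0,"y":0.01,"z":0,"rx":0,"ry":0,"rz":0,"grip":0.05}
    - {"x":0,"y":0.01,"z":0,"rx":0,"ry":0,"rz":0,"grip":0.05}
    - {"x":0,"y":0,"z":0,"rx":0,"ry":0,"rz":0,"grip":0.05}

```text
clock: 28.4
position: [0.5506, -0.2752, 0.2294]
tool_rot: [-1.133, 1.318, -1.323]
force: [-0.8, -0.2, -0.5]
gripper_width: 0.524
```

```bash
python3 -c "
from h import *
goto([0.548,-0.2762,0.183])
q,_=cap('side','k2')
cv2.imwrite('pics/k2_crop.png',cv2.resize(q[220:370,270:390],None,fx=5,fy=4,interpolation=cv2.INTER_CUBIC))"
```

```text
t 28.4 pos [ 0.5506 -0.2752  0.2294] F [-0.8 -0.2 -0.5] g 0.524 q [-0.64  0.6   1.53 -0.    1.01 -0.49]
[[-0.152  0.002  0.988]
 [-0.988 -0.002 -0.152]
 [ 0.002 -1.     0.002]]
delta tool [ 0.0013  0.0463 -0.0026] rot deg [-0.12  0.18  0.1 ]
```

View pics/k2_crop.png

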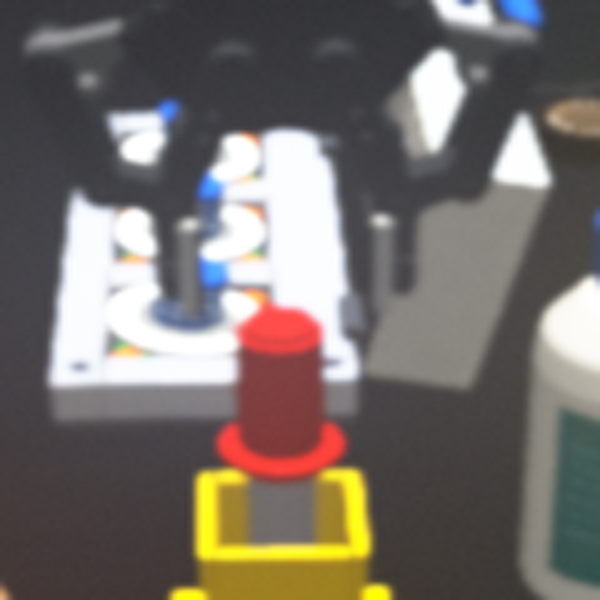

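Now the fingers' midpoint (286) against the handle axis (280) is within 1.5 mm. Descending to the grip height.

Emit:
step_arm:
  deltas:
    - {"x":0.001,"y":0.01,"z":-0.0015,"rx":0,"ry":0.2,"rz":0,"grip":0.05}
    - {"x":0,"y":0.012,"z":0,"rx":0,"ry":0,"rz":0,"grip":0.05}
    - {"x":0,"y":0.012,"z":0,"rx":0,"ry":0,"rz":0,"grip":0.05}
    - {"x":0,"y":0.008,"z":0,"rx":0,"ry":0,"rz":0,"grip":0.05}
    - {"x":0,"y":0,"z":0,"rx":0,"ry":0,"rz":0,"grip":0.05}

```text
clock: 28.95
position: [0.5489, -0.2765, 0.1841]
tool_rot: [-1.131, 1.321, -1.326]
force: [-0.3, 0.0, 0.2]
gripper_width: 0.524
```

```bash
python3 -c "
from h import *
goto([0.549,-0.2762,0.183])
q,_=cap('side','k3')
cv2.imwrite('pics/k3_crop.png',cv2.resize(q[220:370,270:390],None,fx=5,fy=4,interpolation=cv2.INTER_CUBIC))"
```

```text
t 28.95 pos [ 0.5489 -0.2765  0.1841] F [-0.3  0.   0.2] g 0.524 q [-0.65  0.66  1.56 -0.    0.91 -0.49]
[[-0.156  0.002  0.988]
 [-0.988 -0.002 -0.156]
 [ 0.002 -1.     0.003]]
delta tool [-0.0003  0.0011  0.    ] rot deg [-0.15 -0.07  0.12]
```

View pics/k3_crop.png

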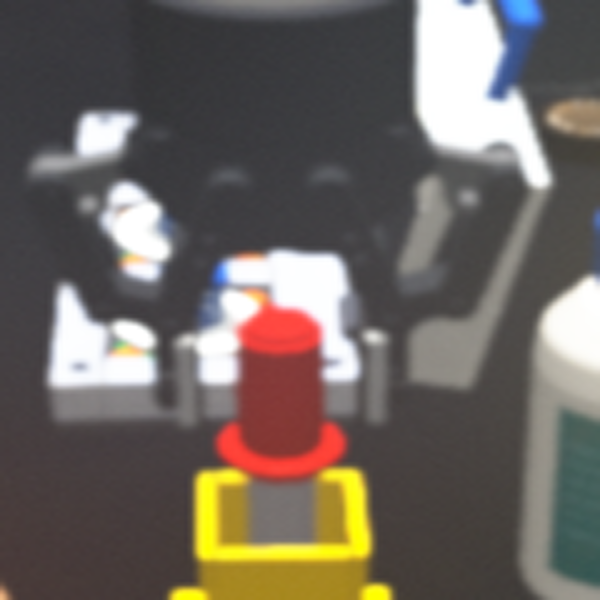

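Centred: fingers at 186 and 376, handle at 281. Closing.

Emit:
step_arm:
  deltas:
    - {"x":0,"y":0,"z":0,"rx":0,"ry":0,"rz":0,"grip":-1}
    - {"x":0,"y":0,"z":0,"rx":0,"ry":0,"rz":0,"grip":-1}
    - {"x":0,"y":0,"z":0,"rx":0,"ry":0,"rz":0,"grip":-1}
    - {"x":0,"y":0,"z":0,"rx":0,"ry":0,"rz":0,"grip":-1}
    - {"x":0,"y":0,"z":0,"rx":0,"ry":0,"rz":0,"grip":-1}
    - {"x":0,"y":0,"z":0,"rx":0,"ry":0,"rz":0,"grip":-1}

```text
clock: 29.6
position: [0.5495, -0.2768, 0.1854]
tool_rot: [-1.13, 1.319, -1.328]
force: [0.4, -0.2, -1.4]
gripper_width: 0.29
```

```bash
python3 -c "
from h import *
goto([0.549,-0.2762,0.183])
q,_=cap('side','k4')
cv2.imwrite('pics/k4_crop.png',cv2.resize(q[220:400,260:380],None,fx=4,fy=3.3,interpolation=cv2.INTER_CUBIC))"
```

```text
t 29.6 pos [ 0.5495 -0.2768  0.1854] F [ 0.4 -0.2 -1.4] g 0.29 q [-0.65  0.66  1.56 -0.    0.91 -0.49]
[[-0.156  0.004  0.988]
 [-0.988 -0.004 -0.156]
 [ 0.003 -1.     0.005]]
delta tool [-0.0005  0.0024 -0.0006] rot deg [-0.27 -0.07  0.18]
```

View pics/k4_crop.png

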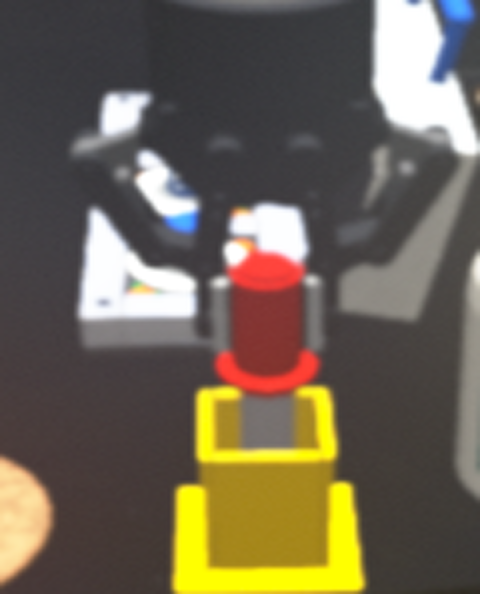

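Gripped. I draw it up in small vertical rows and check the drift.

Emit:
step_arm:
  deltas:
    - {"x":0,"y":-0.006,"z":0,"rx":0,"ry":0,"rz":0,"grip":-1}
    - {"x":0,"y":-0.008,"z":0,"rx":0,"ry":0,"rz":0,"grip":-1}
    - {"x":0,"y":-0.008,"z":0,"rx":0,"ry":0,"rz":0,"grip":-1}

```text
clock: 29.95
position: [0.5489, -0.2763, 0.2078]
tool_rot: [-1.131, 1.321, -1.326]
force: [-0.4, 0.1, -1.6]
gripper_width: 0.291
```

```bash
python3 -c "
from h import *
goto([0.5495,-0.2768,0.30])"
```

```text
t 29.95 pos [ 0.5489 -0.2763  0.2078] F [-0.4  0.1 -1.6] g 0.291 q [-0.65  0.63  1.55 -0.    0.96 -0.49]
[[-0.156  0.002  0.988]
 [-0.988 -0.002 -0.156]
 [ 0.002 -1.     0.002]]
delta tool [ 0.0005 -0.0922  0.0009] rot deg [-0.13 -0.06  0.1 ]
```

Emit:
step_arm:
  deltas:
    - {"x":0,"y":-0.01,"z":0.0005,"rx":0,"ry":0,"rz":0,"grip":-1}
    - {"x":0,"y":-0.01,"z":0,"rx":0,"ry":0,"rz":0,"grip":-1}
    - {"x":0,"y":-0.01,"z":0,"rx":0,"ry":0,"rz":0,"grip":-1}
    - {"x":0,"y":-0.01,"z":0,"rx":0,"ry":0,"rz":0,"grip":-1}

```text
clock: 30.35
position: [0.5495, -0.2764, 0.2525]
tool_rot: [-1.131, 1.319, -1.328]
force: [0.4, -0.2, -1.3]
gripper_width: 0.284
```

```bash
python3 -c "
from h import *
goto([0.5495,-0.2768,0.30])"
```

```text
t 30.35 pos [ 0.5495 -0.2764  0.2525] F [ 0.4 -0.2 -1.3] g 0.284 q [-0.65  0.57  1.51 -0.    1.05 -0.49]
[[-0.156  0.004  0.988]
 [-0.988 -0.003 -0.156]
 [ 0.003 -1.     0.004]]
delta tool [ 0.0005 -0.0475  0.0002] rot deg [-0.23 -0.06  0.16]
```

Emit:
step_arm:
  deltas:
    - {"x":0,"y":-0.012,"z":0,"rx":0,"ry":0,"rz":0,"grip":-1}
    - {"x":0,"y":-0.015,"z":0,"rx":0,"ry":0,"rz":0,"grip":-1}
    - {"x":0,"y":-0.015,"z":0,"rx":0,"ry":0,"rz":0,"grip":-1}
    - {"x":0,"y":-0.01,"z":0,"rx":0,"ry":0,"rz":0,"grip":-1}
    - {"x":0,"y":0,"z":0,"rx":0,"ry":0,"rz":0,"grip":-1}

```text
clock: 30.85
position: [0.5498, -0.2765, 0.3117]
tool_rot: [-1.129, 1.315, -1.332]
force: [-0.7, 0.1, -0.6]
gripper_width: 0.289
```

```bash
python3 -c "
from h import *
goto([0.5495,-0.09,0.26])
q,_=cap('side','l')
cv2.imwrite('pics/l_crop.png',cv2.resize(q[180:400,220:420],None,fx=3,fy=2.7,interpolation=cv2.INTER_CUBIC))"
```

```text
t 30.85 pos [ 0.5498 -0.2765  0.3117] F [-0.7  0.1 -0.6] g 0.289 q [-0.65  0.5   1.45 -0.    1.17 -0.49]
[[-0.156  0.008  0.988]
 [-0.988 -0.006 -0.156]
 [ 0.005 -1.     0.008]]
delta tool [-0.1845  0.0505 -0.0298] rot deg [-0.48 -0.06  0.29]
```

View pics/l_crop.png

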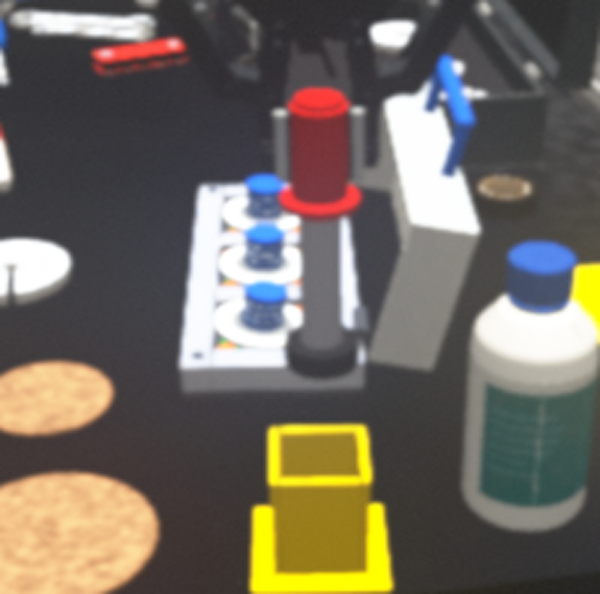

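The pusher is out and hangs straight at (320,350), and the stand is upright and unmoved. Next stop is over the right cartridge.

Emit:
step_arm:
  deltas:
    - {"x":-0.02,"y":0,"z":-0.003,"rx":-0.4,"ry":0,"rz":0.2,"grip":-1}
    - {"x":-0.03,"y":0,"z":-0.005,"rx":0,"ry":0,"rz":0,"grip":-1}
    - {"x":-0.03,"y":0,"z":-0.005,"rx":0,"ry":0,"rz":0,"grip":-1}
    - {"x":-0.03,"y":0.01,"z":-0.005,"rx":0,"ry":0,"rz":0,"grip":-1}
    - {"x":-0.03,"y":0.01,"z":-0.005,"rx":0,"ry":0,"rz":0,"grip":-1}
    - {"x":-0.03,"y":0.01,"z":-0.005,"rx":0,"ry":0,"rz":0,"grip":-1}
    - {"x":-0.02,"y":0.01,"z":-0.003,"rx":0,"ry":0,"rz":0,"grip":-1}
    - {"x":0,"y":0,"z":0,"rx":0,"ry":0,"rz":0,"grip":-1}

```text
clock: 31.7
position: [0.5428, -0.069, 0.2634]
tool_rot: [-1.136, 1.341, -1.312]
force: [-0.6, -0.4, -1.8]
gripper_width: 0.286
```

```bash
python3 -c "
from h import *
goto([0.549,-0.0815,0.255])"
```

```text
t 31.7 pos [ 0.5428 -0.069   0.2634] F [-0.6 -0.4 -1.8] g 0.286 q [-0.33  0.48  1.66  0.    1.02 -0.18]
[[-0.158 -0.015  0.987]
 [-0.987  0.009 -0.158]
 [-0.007 -1.    -0.016]]
delta tool [0.0114 0.0082 0.0082] rot deg [ 0.94 -0.18 -0.38]
```

Emit:
step_arm:
  deltas:
    - {"x":0.012,"y":0,"z":0.008,"rx":0.9,"ry":0,"rz":-0.3,"grip":-1}
    - {"x":0,"y":0.003,"z":0,"rx":0,"ry":0,"rz":0,"grip":-1}
    - {"x":0,"y":0,"z":0,"rx":0,"ry":0,"rz":0,"grip":-1}
    - {"x":0,"y":0,"z":0,"rx":0,"ry":0,"rz":0,"grip":-1}

```text
clock: 32.1
position: [0.5494, -0.0841, 0.2595]
tool_rot: [-1.13, 1.325, -1.325]
force: [-0.7, -0.1, -1.4]
gripper_width: 0.288
```

```bash
python3 -c "
from h import *
goto([0.549,-0.0815,0.240])
q,_=cap('side','n')
cv2.imwrite('pics/n_crop.png',cv2.resize(q[180:340,220:380],None,fx=3.7,fy=3.7,interpolation=cv2.INTER_CUBIC))"
```

```text
t 32.1 pos [ 0.5494 -0.0841  0.2595] F [-0.7 -0.1 -1.4] g 0.288 q [-0.35  0.49  1.65  0.    1.   -0.19]
[[-0.158  0.     0.987]
 [-0.987  0.    -0.158]
 [-0.    -1.     0.   ]]
delta tool [-0.0025  0.0195 -0.0008] rot deg [-0.   -0.2  -0.01]
```

View pics/n_crop.png

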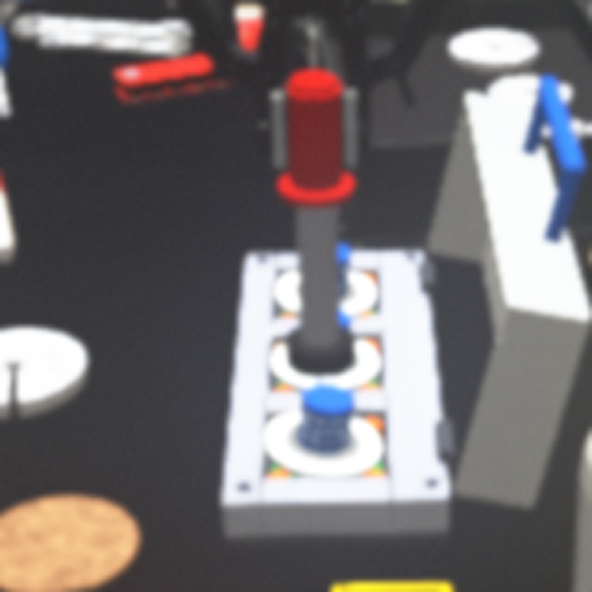

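The foot is above the right knob, with the axis within about 2 mm. Descending to contact, then pressing in small rows.

Emit:
step_arm:
  deltas:
    - {"x":-0.003,"y":0,"z":0.001,"rx":0,"ry":0,"rz":0,"grip":-1}
    - {"x":0,"y":0.008,"z":0,"rx":0,"ry":0,"rz":0,"grip":-1}
    - {"x":0,"y":0.006,"z":0,"rx":0,"ry":0,"rz":0,"grip":-1}
    - {"x":0,"y":0,"z":0,"rx":0,"ry":0,"rz":0,"grip":-1}

```text
clock: 32.55
position: [0.551, -0.0822, 0.2449]
tool_rot: [-1.128, 1.326, -1.327]
force: [0.2, -0.1, -1.7]
gripper_width: 0.291
```

```bash
python3 -c "
from h import *
goto([0.549,-0.0815,0.227])"
```

```text
t 32.55 pos [ 0.551  -0.0822  0.2449] F [ 0.2 -0.1 -1.7] g 0.291 q [-0.35  0.51  1.66  0.    0.96 -0.19]
[[-0.16   0.001  0.987]
 [-0.987 -0.    -0.16 ]
 [ 0.    -1.     0.001]]
delta tool [-0.0004  0.0179 -0.0021] rot deg [-0.06 -0.32  0.  ]
```

Emit:
step_arm:
  deltas:
    - {"x":0,"y":0.003,"z":-0.001,"rx":0,"ry":0,"rz":0,"grip":-1}
    - {"x":0,"y":0.003,"z":0,"rx":0,"ry":0,"rz":0,"grip":-1}
    - {"x":0,"y":0.003,"z":0,"rx":0,"ry":0,"rz":0,"grip":-1}

```text
clock: 32.85
position: [0.5501, -0.082, 0.2361]
tool_rot: [-1.129, 1.325, -1.327]
force: [-0.6, 0.4, 9.0]
gripper_width: 0.289
```

```bash
python3 -c "
from h import *
goto([0.549,-0.0815,0.227])"
```

```text
t 32.85 pos [ 0.5501 -0.082   0.2361] F [-0.6  0.4  9. ] g 0.289 q [-0.35  0.53  1.67 -0.    0.94 -0.19]
[[-0.16   0.001  0.987]
 [-0.987 -0.001 -0.16 ]
 [ 0.    -1.     0.001]]
delta tool [-0.0003  0.0091 -0.0011] rot deg [-0.06 -0.29  0.02]
```

Contact at 9 N. Pressing on.

Emit:
step_arm:
  deltas:
    - {"x":0,"y":0.004,"z":0,"rx":0,"ry":0,"rz":0,"grip":-1}
    - {"x":0,"y":0.004,"z":0,"rx":0,"ry":0,"rz":0,"grip":-1}
    - {"x":0,"y":0.004,"z":0,"rx":0,"ry":0,"rz":0,"grip":-1}

```text
clock: 33.15
position: [0.5513, -0.0824, 0.2265]
tool_rot: [-1.127, 1.322, -1.33]
force: [-6.4, 1.6, 37.5]
gripper_width: 0.285
```

```bash
python3 -c "
from h import *
goto([0.549,-0.0815,0.227])"
```

```text
t 33.15 pos [ 0.5513 -0.0824  0.2265] F [-6.4  1.6 37.5] g 0.285 q [-0.35  0.54  1.68 -0.    0.92 -0.19]
[[-0.159  0.005  0.987]
 [-0.987 -0.002 -0.159]
 [ 0.001 -1.     0.005]]
delta tool [-0.0005 -0.0005 -0.0024] rot deg [-0.28 -0.27  0.08]
```

Bottomed out after 12 mm of travel, as expected for home. Lifting and moving to the middle one.

Emit:
step_arm:
  deltas:
    - {"x":0,"y":-0.006,"z":0,"rx":0,"ry":0,"rz":0,"grip":-1}
    - {"x":0,"y":-0.015,"z":0,"rx":-0.2,"ry":-0.2,"rz":0,"grip":-1}
    - {"x":0,"y":-0.015,"z":0,"rx":0,"ry":0,"rz":0,"grip":-1}
    - {"x":-0.02,"y":0,"z":0,"rx":0,"ry":0,"rz":0,"grip":-1}
    - {"x":-0.03,"y":0,"z":0,"rx":0,"ry":0,"rz":0,"grip":-1}
    - {"x":-0.02,"y":0,"z":0,"rx":0,"ry":0,"rz":0,"grip":-1}
    - {"x":0,"y":0,"z":0,"rx":0,"ry":0,"rz":0,"grip":-1}

```text
clock: 33.85
position: [0.5624, -0.012, 0.2611]
tool_rot: [-1.13, 1.325, -1.327]
force: [-0.4, -0.6, -2.9]
gripper_width: 0.287
```

```bash
python3 -c "
from h import *
goto([0.5615,-0.0006,0.25])"
```

```text
t 33.85 pos [ 0.5624 -0.012   0.2611] F [-0.4 -0.6 -2.9] g 0.287 q [-0.22  0.5   1.64 -0.    1.01 -0.06]
[[-0.159  0.     0.987]
 [-0.987 -0.001 -0.159]
 [ 0.001 -1.     0.001]]
delta tool [-0.0112  0.0111 -0.0027] rot deg [-0.03 -0.25  0.04]
```

Emit:
step_arm:
  deltas:
    - {"x":-0.011,"y":0,"z":-0.002,"rx":0,"ry":-0.2,"rz":0,"grip":-1}
    - {"x":0,"y":0.006,"z":0,"rx":0,"ry":0,"rz":0,"grip":-1}
    - {"x":0,"y":0.006,"z":0,"rx":0,"ry":0,"rz":0,"grip":-1}
    - {"x":0,"y":0,"z":0,"rx":0,"ry":0,"rz":0,"grip":-1}

```text
clock: 34.25
position: [0.5615, -0.001, 0.2467]
tool_rot: [-1.134, 1.324, -1.324]
force: [0.8, -0.1, -1.3]
gripper_width: 0.288
```

```bash
python3 -c "
from h import *
goto([0.5615,-0.0006,0.227])
q,_=cap('side','o')
cv2.imwrite('pics/o_crop.png',cv2.resize(q[180:340,220:380],None,fx=3.7,fy=3.7,interpolation=cv2.INTER_CUBIC))"
```

```text
t 34.25 pos [ 0.5615 -0.001   0.2467] F [ 0.8 -0.1 -1.3] g 0.288 q [-0.2   0.52  1.65 -0.    0.98 -0.04]
[[-0.155 -0.002  0.988]
 [-0.988 -0.001 -0.155]
 [ 0.002 -1.    -0.001]]
delta tool [-0.0005  0.0197 -0.    ] rot deg [ 0.08 -0.03  0.09]
```

View pics/o_crop.png

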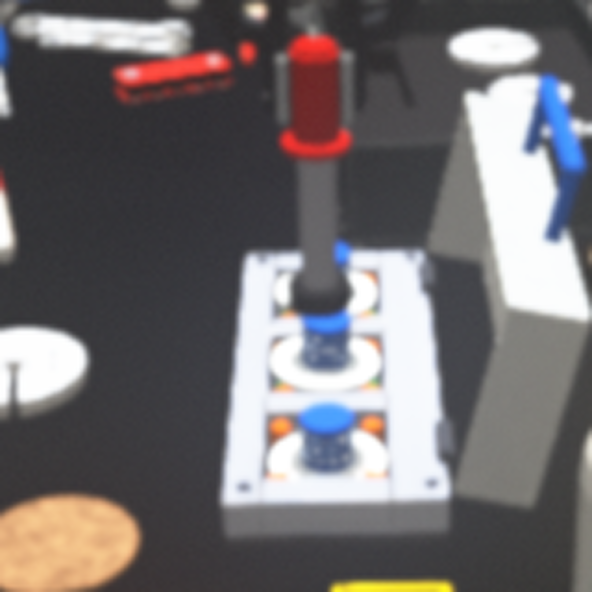

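The right cartridge is home: its flange is below the orange noses. The foot is just above the middle knob, so I press it.

Emit:
step_arm:
  deltas:
    - {"x":0,"y":0.004,"z":0.001,"rx":0,"ry":0,"rz":0,"grip":-1}
    - {"x":0,"y":0.004,"z":0,"rx":0,"ry":0,"rz":0,"grip":-1}
    - {"x":0,"y":0.004,"z":0,"rx":0,"ry":0,"rz":0,"grip":-1}
    - {"x":0,"y":0.004,"z":0,"rx":0,"ry":0,"rz":0,"grip":-1}

```text
clock: 34.7
position: [0.5637, -0.003, 0.2315]
tool_rot: [-1.131, 1.322, -1.327]
force: [0.7, 0.4, -1.9]
gripper_width: 0.292
```

```bash
python3 -c "
from h import *
goto([0.5615,-0.0006,0.227])"
```

```text
t 34.7 pos [ 0.5637 -0.003   0.2315] F [ 0.7  0.4 -1.9] g 0.292 q [-0.2   0.54  1.66 -0.    0.94 -0.04]
[[-0.158  0.002  0.988]
 [-0.988 -0.002 -0.158]
 [ 0.002 -1.     0.002]]
delta tool [-0.0021  0.0045 -0.0025] rot deg [-0.11 -0.16  0.12]
```

Emit:
step_arm:
  deltas:
    - {"x":-0.001,"y":0.003,"z":-0.001,"rx":0,"ry":0,"rz":0,"grip":-1}
    - {"x":0,"y":0.003,"z":0,"rx":0,"ry":0,"rz":0,"grip":-1}

```text
clock: 34.9
position: [0.5631, -0.0021, 0.2265]
tool_rot: [-1.13, 1.322, -1.328]
force: [-6.1, 1.0, 30.3]
gripper_width: 0.289
```

```bash
python3 -c "
from h import *
goto([0.5615,-0.0006,0.227])"
```

```text
t 34.9 pos [ 0.5631 -0.0021  0.2265] F [-6.1  1.  30.3] g 0.289 q [-0.2   0.55  1.66 -0.    0.93 -0.04]
[[-0.158  0.002  0.987]
 [-0.987 -0.003 -0.158]
 [ 0.002 -1.     0.003]]
delta tool [-0.0012 -0.0005 -0.0019] rot deg [-0.15 -0.18  0.12]
```

Same bottom height (0.2265) at 30 N. On to the left one.

Emit:
step_arm:
  deltas:
    - {"x":0,"y":-0.006,"z":0,"rx":0,"ry":0,"rz":0,"grip":-1}
    - {"x":0,"y":-0.015,"z":0,"rx":0,"ry":0,"rz":0,"grip":-1}
    - {"x":0,"y":-0.015,"z":0,"rx":0,"ry":0,"rz":0,"grip":-1}
    - {"x":-0.02,"y":0,"z":-0.001,"rx":0,"ry":-0.2,"rz":0,"grip":-1}
    - {"x":-0.03,"y":0,"z":0,"rx":0,"ry":0,"rz":0,"grip":-1}
    - {"x":-0.025,"y":0,"z":0,"rx":0,"ry":0,"rz":0,"grip":-1}
    - {"x":0,"y":0,"z":0,"rx":0,"ry":0,"rz":0,"grip":-1}

```text
clock: 35.6
position: [0.5739, 0.0738, 0.2628]
tool_rot: [-1.13, 1.321, -1.327]
force: [0.4, -0.1, -1.0]
gripper_width: 0.285
```

```bash
python3 -c "
from h import *
goto([0.5742,0.080,0.247])"
```

```text
t 35.6 pos [0.5739 0.0738 0.2628] F [ 0.4 -0.1 -1. ] g 0.285 q [-0.06  0.52  1.59 -0.    1.03  0.09]
[[-0.157  0.002  0.988]
 [-0.988 -0.002 -0.157]
 [ 0.002 -1.     0.003]]
delta tool [-0.0062  0.0158 -0.0007] rot deg [-0.14 -0.12  0.11]
```

Emit:
step_arm:
  deltas:
    - {"x":-0.006,"y":0.003,"z":-0.001,"rx":0,"ry":0,"rz":0,"grip":-1}
    - {"x":0,"y":0.007,"z":0,"rx":0,"ry":0,"rz":0,"grip":-1}
    - {"x":0,"y":0.006,"z":0,"rx":0,"ry":0,"rz":0,"grip":-1}
    - {"x":0,"y":0,"z":0,"rx":0,"ry":0,"rz":0,"grip":-1}

```text
clock: 36.0
position: [0.5729, 0.0791, 0.2443]
tool_rot: [-1.133, 1.323, -1.327]
force: [-0.0, -0.4, -1.1]
gripper_width: 0.291
```

```bash
python3 -c "
from h import *
goto([0.5742,0.080,0.227])
q,_=cap('side','r')
cv2.imwrite('pics/r_crop.png',cv2.resize(q[180:340,220:380],None,fx=3.7,fy=3.7,interpolation=cv2.INTER_CUBIC))"
```

```text
t 36.0 pos [0.5729 0.0791 0.2443] F [-0.  -0.4 -1.1] g 0.291 q [-0.05  0.54  1.61 -0.    0.99  0.11]
[[-0.157 -0.     0.988]
 [-0.988 -0.003 -0.157]
 [ 0.003 -1.     0.   ]]
delta tool [-0.0012  0.0173  0.0011] rot deg [-0.02 -0.12  0.2 ]
```

View pics/r_crop.png

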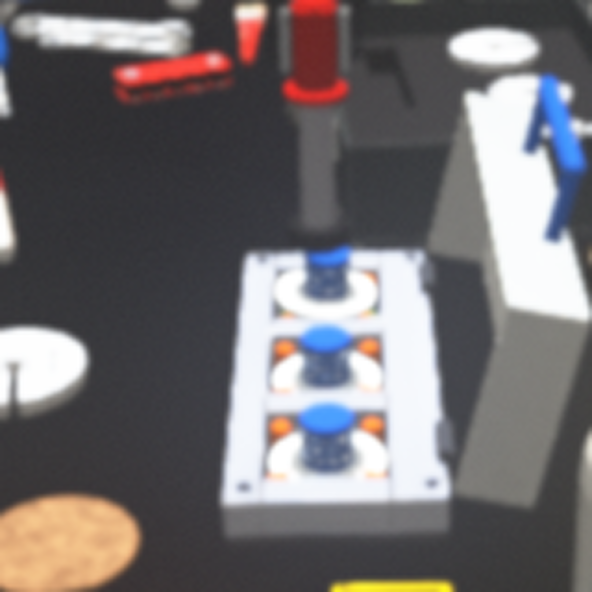

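The middle one is home too. Pressing the left one.

Emit:
step_arm:
  deltas:
    - {"x":-0.001,"y":0.004,"z":0.001,"rx":0,"ry":0,"rz":0.1,"grip":-1}
    - {"x":0,"y":0.004,"z":0,"rx":0,"ry":0,"rz":0,"grip":-1}
    - {"x":0,"y":0.004,"z":0,"rx":0,"ry":0,"rz":0,"grip":-1}
    - {"x":0,"y":0.004,"z":0,"rx":0,"ry":0,"rz":0,"grip":-1}

```text
clock: 36.45
position: [0.5751, 0.0786, 0.2289]
tool_rot: [-1.128, 1.323, -1.328]
force: [-0.6, -0.1, -1.3]
gripper_width: 0.291
```

```bash
python3 -c "
from h import *
goto([0.5742,0.080,0.227])"
```

```text
t 36.45 pos [0.5751 0.0786 0.2289] F [-0.6 -0.1 -1.3] g 0.291 q [-0.06  0.56  1.62 -0.    0.96  0.1 ]
[[-0.159  0.003  0.987]
 [-0.987 -0.001 -0.159]
 [ 0.001 -1.     0.003]]
delta tool [-0.0012  0.0019 -0.0011] rot deg [-0.16 -0.26  0.06]
```

Emit:
step_arm:
  deltas:
    - {"x":0,"y":0.003,"z":0,"rx":0,"ry":0,"rz":0,"grip":-1}
    - {"x":0,"y":0.003,"z":0,"rx":0,"ry":0,"rz":0,"grip":-1}

```text
clock: 36.65
position: [0.5756, 0.0786, 0.2265]
tool_rot: [-1.128, 1.322, -1.329]
force: [-7.0, 1.5, 31.2]
gripper_width: 0.286
```

```bash
python3 -c "
from h import *
goto([0.5742,0.080,0.227])"
```

```text
t 36.65 pos [0.5756 0.0786 0.2265] F [-7.   1.5 31.2] g 0.286 q [-0.06  0.57  1.62 -0.    0.95  0.1 ]
[[-0.159  0.004  0.987]
 [-0.987 -0.002 -0.159]
 [ 0.001 -1.     0.004]]
delta tool [-0.0011 -0.0005 -0.0016] rot deg [-0.22 -0.24  0.06]
```

All three were pressed to the same bottom. Lifting and heading for the mat at (0.411, -0.243).

Emit:
step_arm:
  deltas:
    - {"x":0,"y":-0.006,"z":0,"rx":0,"ry":0,"rz":0,"grip":-1}
    - {"x":0,"y":-0.02,"z":0,"rx":0,"ry":0,"rz":0,"grip":-1}
    - {"x":0,"y":-0.025,"z":0,"rx":0,"ry":0,"rz":0,"grip":-1}
    - {"x":0.02,"y":-0.01,"z":-0.01,"rx":0,"ry":0,"rz":0,"grip":-1}
    - {"x":0.03,"y":0,"z":-0.015,"rx":0,"ry":0,"rz":0,"grip":-1}
    - {"x":0.035,"y":0,"z":-0.015,"rx":0,"ry":0,"rz":0,"grip":-1}
    - {"x":0.035,"y":0,"z":-0.015,"rx":0,"ry":0,"rz":0,"grip":-1}
    - {"x":0.035,"y":0,"z":-0.015,"rx":0,"ry":0,"rz":0,"grip":-1}
    - {"x":0.035,"y":0,"z":-0.012,"rx":0,"ry":0,"rz":0,"grip":-1}
    - {"x":0.035,"y":0,"z":-0.012,"rx":0,"ry":0,"rz":0,"grip":-1}
    - {"x":0.035,"y":0,"z":-0.01,"rx":0,"ry":0,"rz":0,"grip":-1}
    - {"x":0.03,"y":0,"z":-0.01,"rx":0,"ry":0,"rz":0,"grip":-1}
    - {"x":0.02,"y":0,"z":0,"rx":0,"ry":0,"rz":0,"grip":-1}
    - {"x":0,"y":0,"z":0,"rx":0,"ry":0,"rz":0,"grip":-1}

```text
clock: 38.05
position: [0.411, -0.2203, 0.2885]
tool_rot: [-1.127, 1.308, -1.333]
force: [1.1, 0.4, -1.7]
gripper_width: 0.288
```

```bash
python3 -c "
from h import *
goto([0.4107,-0.243,0.23])
q,_=cap('side','s');p,_=cap('top','s')
cv2.imwrite('pics/s_crop.png',np.hstack([cv2.resize(q[200:400,200:400],None,fx=2,fy=2.5,interpolation=cv2.INTER_CUBIC),cv2.resize(p[200:340,280:420],None,fx=2.85,fy=3.571)]))
"
```

```text
t 38.05 pos [ 0.411  -0.2203  0.2885] F [ 1.1  0.4 -1.7] g 0.288 q [-0.73  0.33  1.84  0.    0.95 -0.58]
[[-0.153  0.013  0.988]
 [-0.988 -0.008 -0.153]
 [ 0.005 -1.     0.014]]
delta tool [0.0221 0.0586 0.0024] rot deg [-0.82  0.09  0.31]
```

View pics/s_crop.png

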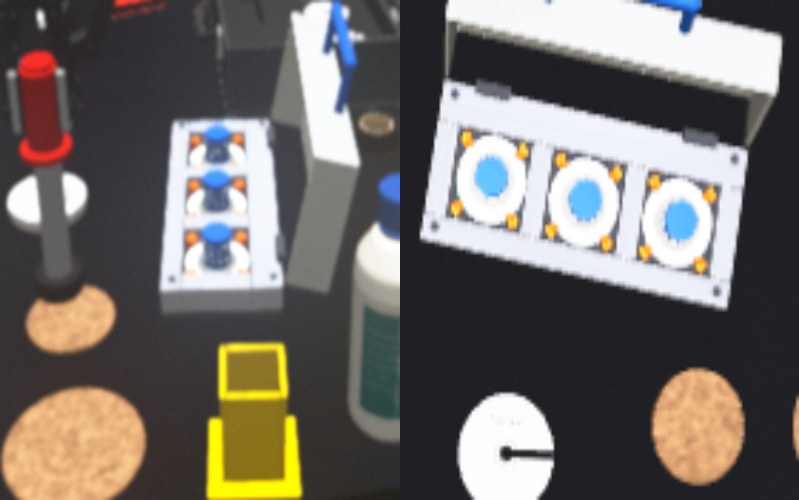

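All three flanges lie under the orange noses in both views. Now I lower the pusher onto the mat.

Emit:
step_arm:
  deltas:
    - {"x":0.02,"y":0.015,"z":0.002,"rx":-0.8,"ry":0,"rz":0.3,"grip":-1}
    - {"x":0.002,"y":0.02,"z":0,"rx":0,"ry":0,"rz":0,"grip":-1}
    - {"x":0,"y":0.02,"z":0,"rx":0,"ry":0,"rz":0,"grip":-1}
    - {"x":0,"y":0.02,"z":0,"rx":0,"ry":0,"rz":0,"grip":-1}
    - {"x":0,"y":0,"z":0,"rx":0,"ry":0,"rz":0,"grip":-1}

```text
clock: 38.65
position: [0.4114, -0.2345, 0.2114]
tool_rot: [-1.135, 1.317, -1.312]
force: [0.1, 0.3, -2.4]
gripper_width: 0.29
```

```bash
python3 -c "
from h import *
goto([0.4107,-0.243,0.185])
q,_=cap('side','t')
cv2.imwrite('pics/t_crop.png',cv2.resize(q[250:420,170:370],None,fx=3,fy=3,interpolation=cv2.INTER_CUBIC))"
```

```text
t 38.65 pos [ 0.4114 -0.2345  0.2114] F [ 0.1  0.3 -2.4] g 0.29 q [-0.76  0.48  1.89  0.    0.77 -0.61]
[[-0.144 -0.     0.99 ]
 [-0.99   0.004 -0.144]
 [-0.004 -1.    -0.001]]
delta tool [0.0086 0.0264 0.0006] rot deg [ 0.06  0.62 -0.22]
```

View pics/t_crop.png

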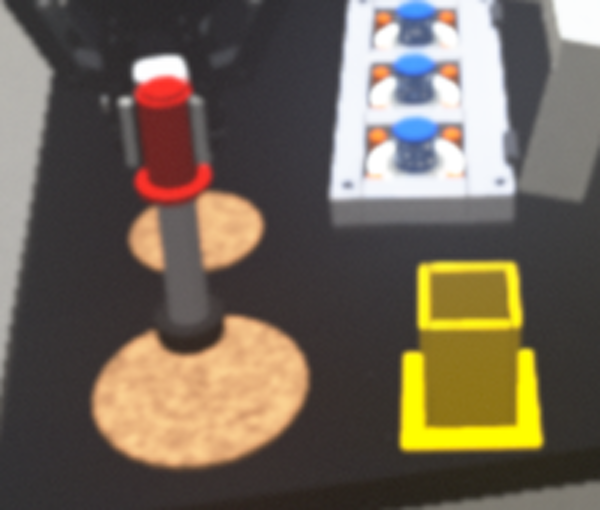

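Emit:
step_arm:
  deltas:
    - {"x":0.009,"y":0.007,"z":0,"rx":0,"ry":0.5,"rz":-0.2,"grip":-1}
    - {"x":0,"y":0.008,"z":0,"rx":0,"ry":0,"rz":0,"grip":-1}
    - {"x":0,"y":0.006,"z":0,"rx":0,"ry":0,"rz":0,"grip":-1}
    - {"x":0,"y":0,"z":0,"rx":0,"ry":0,"rz":0,"grip":-1}

```text
clock: 39.1
position: [0.4125, -0.2444, 0.1925]
tool_rot: [-1.133, 1.313, -1.326]
force: [-0.3, -0.1, -1.0]
gripper_width: 0.287
```

```bash
python3 -c "
from h import *
goto([0.4107,-0.243,0.1845])"
```

```text
t 39.1 pos [ 0.4125 -0.2444  0.1925] F [-0.3 -0.1 -1. ] g 0.287 q [-0.77  0.52  1.9  -0.    0.72 -0.62]
[[-0.151  0.005  0.989]
 [-0.989 -0.005 -0.151]
 [ 0.004 -1.     0.006]]
delta tool [-0.0012  0.008  -0.002 ] rot deg [-0.33  0.23  0.26]
```

Emit:
step_arm:
  deltas:
    - {"x":0,"y":0.003,"z":0,"rx":-0.3,"ry":0,"rz":0.2,"grip":-1}
    - {"x":0,"y":0.003,"z":0,"rx":0,"ry":0,"rz":0,"grip":-1}
    - {"x":0,"y":0.002,"z":0,"rx":0,"ry":0,"rz":0,"grip":-1}
    - {"x":0,"y":0,"z":0,"rx":0,"ry":0,"rz":0,"grip":-1}

```text
clock: 39.5
position: [0.4128, -0.2448, 0.1847]
tool_rot: [-1.134, 1.318, -1.322]
force: [-0.2, 0.0, 0.7]
gripper_width: 0.291
```

```bash
python3 -c "
from h import *
goto([0.4107,-0.243,0.1845])"
```

```text
t 39.5 pos [ 0.4128 -0.2448  0.1847] F [-0.2  0.   0.7] g 0.291 q [-0.77  0.53  1.9  -0.    0.71 -0.62]
[[-0.151  0.001  0.989]
 [-0.989 -0.002 -0.151]
 [ 0.002 -1.     0.001]]
delta tool [-0.0015  0.0002 -0.0024] rot deg [-0.08  0.21  0.09]
```

Contact with the mat (weight is off). I release and rise straight.

Emit:
step_arm:
  deltas:
    - {"x":0,"y":0,"z":0,"rx":0,"ry":0,"rz":0,"grip":0}
    - {"x":0,"y":0,"z":0,"rx":0,"ry":0,"rz":0,"grip":0}
    - {"x":0,"y":0,"z":0,"rx":0,"ry":0,"rz":0,"grip":0}
    - {"x":0,"y":0,"z":0,"rx":0,"ry":0,"rz":0,"grip":0}

```text
clock: 39.9
position: [0.4132, -0.2452, 0.1852]
tool_rot: [-1.134, 1.316, -1.324]
force: [-0.4, -0.9, -0.8]
gripper_width: 0.5
```

Emit:
step_arm:
  deltas:
    - {"x":0,"y":-0.015,"z":0,"rx":0,"ry":0,"rz":0,"grip":0}
    - {"x":0,"y":-0.02,"z":0,"rx":0,"ry":0,"rz":0,"grip":0}
    - {"x":0,"y":-0.02,"z":0,"rx":0,"ry":0,"rz":0,"grip":0}
    - {"x":0,"y":-0.03,"z":0,"rx":0,"ry":0,"rz":0,"grip":0}
    - {"x":0,"y":-0.03,"z":0,"rx":0,"ry":0,"rz":0,"grip":0}
    - {"x":0,"y":0,"z":0,"rx":0,"ry":0,"rz":0,"grip":0}

```text
clock: 40.5
position: [0.4126, -0.2446, 0.3034]
tool_rot: [-1.134, 1.32, -1.321]
force: [0.1, -0.5, 0.6]
gripper_width: 0.5
```

```bash
python3 -c "
from h import *
goto([0.64,-0.0135,0.34])
q,_=cap('side','u')
cv2.imwrite('pics/u_crop.png',cv2.resize(q[200:400,170:410],None,fx=3,fy=2.8,interpolation=cv2.INTER_CUBIC))"
```

```text
t 40.5 pos [ 0.4126 -0.2446  0.3034] F [ 0.1 -0.5  0.6] g 0.5 q [-0.77  0.33  1.79 -0.    1.02 -0.62]
[[-0.151  0.     0.988]
 [-0.988 -0.001 -0.151]
 [ 0.001 -1.     0.   ]]
delta tool [-0.2628 -0.0368  0.1899] rot deg [-0.02  0.2   0.04]
```

View pics/u_crop.png

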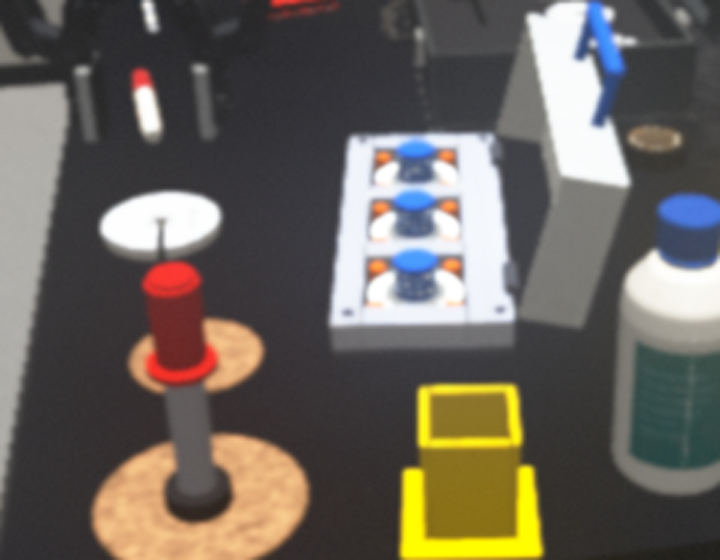

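The pusher stands upright on the large mat and the stand is in place. Now to the bar, at about (0.685, -0.021, 0.168), to close the cover.

```bash
python3 -c "
from h import *
goto([0.685,-0.0205,0.30])"
```

```text
t 40.55 pos [ 0.4118 -0.2439  0.3017] F [ 0.4  0.3 -0.5] g 0.503 q [-0.77  0.34  1.79 -0.    1.02 -0.62]
[[-0.151 -0.002  0.988]
 [-0.988  0.002 -0.151]
 [-0.001 -1.    -0.003]]
delta tool [-0.2622  0.0014  0.2363] rot deg [ 0.15  0.19 -0.08]
```

Emit:
step_arm:
  deltas:
    - {"x":0,"y":-0.02,"z":0,"rx":0,"ry":0,"rz":0,"grip":-0.2}
    - {"x":-0.02,"y":-0.01,"z":0.02,"rx":0,"ry":0,"rz":0,"grip":-0.2}
    - {"x":-0.03,"y":0,"z":0.027,"rx":0,"ry":0,"rz":0,"grip":-0.2}
    - {"x":-0.03,"y":0,"z":0.027,"rx":0,"ry":0,"rz":0,"grip":-0.2}
    - {"x":-0.03,"y":0,"z":0.027,"rx":0,"ry":0,"rz":0,"grip":-0.2}
    - {"x":-0.03,"y":0,"z":0.027,"rx":0,"ry":0,"rz":0,"grip":-0.2}
    - {"x":-0.03,"y":0,"z":0.027,"rx":0,"ry":0,"rz":0,"grip":-0.2}
    - {"x":-0.03,"y":0,"z":0.027,"rx":0,"ry":0,"rz":0,"grip":-0.2}
    - {"x":-0.03,"y":0,"z":0.027,"rx":0,"ry":0,"rz":0,"grip":-0.2}
    - {"x":-0.02,"y":0,"z":0.02,"rx":0,"ry":0,"rz":0,"grip":-0.2}
    - {"x":0,"y":0,"z":0,"rx":0,"ry":0,"rz":0,"grip":-0.2}

```text
clock: 41.65
position: [0.6805, -0.0217, 0.3125]
tool_rot: [-1.144, 1.351, -1.302]
force: [-0.7, 0.2, -0.1]
gripper_width: 0.397
```

```bash
python3 -c "
from h import *
goto([0.685,-0.0205,0.28])"
```

```text
t 41.65 pos [ 0.6805 -0.0217  0.3125] F [-0.7  0.2 -0.1] g 0.397 q [-0.2   0.61  1.25  0.01  1.31 -0.04]
[[-0.157 -0.028  0.987]
 [-0.988  0.013 -0.156]
 [-0.008 -1.    -0.03 ]]
delta tool [-0.0016  0.0324  0.0052] rot deg [ 1.7  -0.11 -0.46]
```

Emit:
step_arm:
  deltas:
    - {"x":-0.001,"y":0,"z":0.005,"rx":1.6,"ry":0,"rz":-0.4,"grip":-0.2}
    - {"x":0,"y":0.015,"z":0,"rx":0,"ry":0,"rz":0,"grip":-0.2}
    - {"x":0,"y":0.02,"z":0,"rx":0,"ry":0,"rz":0,"grip":-0.2}
    - {"x":0,"y":0,"z":0,"rx":0,"ry":0,"rz":0,"grip":-0.2}

```text
clock: 42.05
position: [0.682, -0.0212, 0.269]
tool_rot: [-1.141, 1.334, -1.316]
force: [-0.5, 0.7, -1.4]
gripper_width: 0.401
```

```bash
python3 -c "
from h import *
goto([0.685,-0.0205,0.222])
q,_=cap('side','v')
cv2.imwrite('pics/v_crop.png',cv2.resize(q[100:280,280:440],None,fx=3.5,fy=3.3,interpolation=cv2.INTER_CUBIC))"
```

```text
t 42.05 pos [ 0.682  -0.0212  0.269 ] F [-0.5  0.7 -1.4] g 0.401 q [-0.19  0.65  1.3  -0.    1.21 -0.04]
[[-0.155 -0.014  0.988]
 [-0.988  0.002 -0.155]
 [ 0.    -1.    -0.014]]
delta tool [-0.0011  0.047   0.0035] rot deg [ 0.79 -0.01  0.01]
```

View pics/v_crop.png

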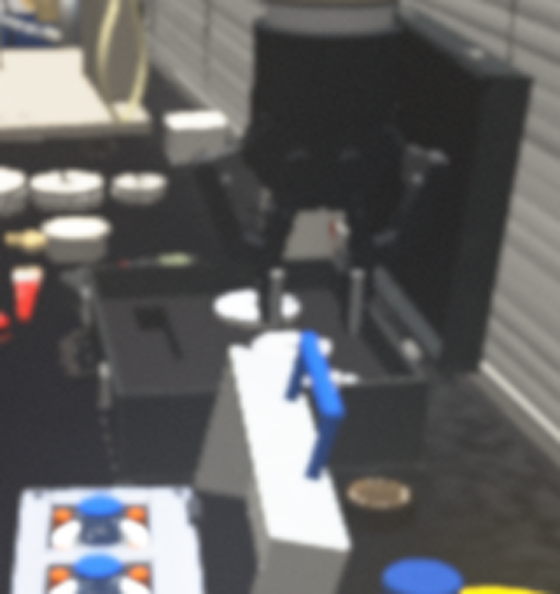

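The fingers at crop (276,300) and (357,300) straddle the bar at (323,375). Descending with +3 mm to the rear.

Emit:
step_arm:
  deltas:
    - {"x":-0.001,"y":0,"z":0.004,"rx":0.8,"ry":0,"rz":0,"grip":-0.2}
    - {"x":0,"y":0.015,"z":0,"rx":0,"ry":0,"rz":0,"grip":-0.2}
    - {"x":0,"y":0.015,"z":0,"rx":0,"ry":0,"rz":0,"grip":-0.2}
    - {"x":0,"y":0.008,"z":0,"rx":0,"ry":0,"rz":0,"grip":-0.2}
    - {"x":0,"y":0,"z":0,"rx":0,"ry":0,"rz":0,"grip":-0.2}

```text
clock: 42.6
position: [0.6878, -0.0226, 0.2323]
tool_rot: [-1.126, 1.317, -1.329]
force: [0.4, 0.2, -0.0]
gripper_width: 0.403
```

```bash
python3 -c "
from h import *
goto([0.685,-0.0205,0.222])"
```

```text
t 42.6 pos [ 0.6878 -0.0226  0.2323] F [ 0.4  0.2 -0. ] g 0.403 q [-0.19  0.69  1.33 -0.    1.12 -0.04]
[[-0.157  0.008  0.988]
 [-0.988 -0.002 -0.157]
 [ 0.001 -1.     0.008]]
delta tool [-0.0016  0.0103 -0.0032] rot deg [-0.46 -0.1   0.05]
```

Emit:
step_arm:
  deltas:
    - {"x":0,"y":0.006,"z":-0.003,"rx":-0.4,"ry":0,"rz":0,"grip":-0.2}
    - {"x":0,"y":0.004,"z":0,"rx":0,"ry":0,"rz":0,"grip":-0.2}
    - {"x":0,"y":0,"z":0,"rx":0,"ry":0,"rz":0,"grip":-1}
    - {"x":0,"y":0,"z":0,"rx":0,"ry":0,"rz":0,"grip":-1}
    - {"x":0,"y":0,"z":0,"rx":0,"ry":0,"rz":0,"grip":-1}
    - {"x":0,"y":0,"z":0,"rx":0,"ry":0,"rz":0,"grip":-1}
    - {"x":0,"y":0,"z":0,"rx":0,"ry":0,"rz":0,"grip":-1}

```text
clock: 43.3
position: [0.6855, -0.0223, 0.2227]
tool_rot: [-1.13, 1.321, -1.326]
force: [0.2, 0.4, -1.4]
gripper_width: 0.115
```

```bash
cat >> h.py <<'E'
def arcc():
    s,Rm=st(); b=s['position']+Rm[:,1]*0.054; v=b-Hg; X=v@Zs; Y=v@Ys; Z=v[2]
    r=np.hypot(X,Z); ph=np.degrees(np.arctan2(Z,-X)); print('r',r.round(4),'phi',ph.round(1),'open rad',np.radians(ph-12.2).round(3),'lat',Y.round(4),'tau',np.round(s['wrist_torque'],2))
    for k in range(1,6):
        a=np.radians(ph-7*k); print(-7*k,'dz',round(-.151*np.cos(a)-X,4),'dy',round(-(.151*np.sin(a)-Z),4))
E
python3 -c "
from h import *
arcc()"
```

```text
t 43.3 pos [ 0.6855 -0.0223  0.2227] F [ 0.2  0.4 -1.4] g 0.115 q [-0.19  0.7   1.34 -0.    1.1  -0.04]
[[-0.156  0.003  0.988]
 [-0.988 -0.002 -0.156]
 [ 0.001 -1.     0.003]]
r 0.1523 phi 115.3 open rad 1.8 lat -0.0019 tau [-0.04 -0.03 -0.03]
-7 dz -0.0177 dy -0.0057
-14 dz -0.0355 dy -0.0104
-21 dz -0.0538 dy -0.0129
-28 dz -0.0722 dy -0.0132
-35 dz -0.0905 dy -0.0112
```

The bar is gripped, so I lead it back along the arc.

Emit:
step_arm:
  deltas:
    - {"x":0,"y":-0.006,"z":-0.016,"rx":0,"ry":0,"rz":0,"grip":-1}
    - {"x":0,"y":-0.005,"z":-0.018,"rx":0,"ry":0,"rz":0,"grip":-1}
    - {"x":0,"y":-0.003,"z":-0.018,"rx":0,"ry":0,"rz":0,"grip":-1}

```text
clock: 43.6
position: [0.6402, -0.0153, 0.237]
tool_rot: [-1.115, 1.306, -1.337]
force: [4.7, -0.2, -8.3]
gripper_width: 0.117
```

```bash
python3 -c "
from h import *
arcc()"
```

```text
t 43.6 pos [ 0.6402 -0.0153  0.237 ] F [ 4.7 -0.2 -8.3] g 0.117 q [-0.2   0.62  1.47  0.    1.03 -0.04]
[[-0.157  0.022  0.987]
 [-0.988 -0.004 -0.157]
 [ 0.001 -1.     0.023]]
r 0.1533 phi 97.7 open rad 1.491 lat -0.0019 tau [-0.14 -1.05  0.  ]
-7 dz -0.0187 dy 0.001
-14 dz -0.0371 dy 0.0019
-21 dz -0.0553 dy 0.005
-28 dz -0.0729 dy 0.0104
-35 dz -0.0898 dy 0.0178
```

Emit:
step_arm:
  deltas:
    - {"x":0,"y":0.0,"z":-0.019,"rx":-0.5,"ry":0,"rz":0,"grip":-1}
    - {"x":0,"y":0.002,"z":-0.018,"rx":-0.5,"ry":0,"rz":0,"grip":-1}
    - {"x":0,"y":0.004,"z":-0.018,"rx":0,"ry":0,"rz":0,"grip":-1}
    - {"x":0,"y":0.006,"z":-0.017,"rx":0,"ry":0,"rz":0,"grip":-1}

```text
clock: 44.0
position: [0.5834, -0.0064, 0.235]
tool_rot: [-1.092, 1.278, -1.355]
force: [4.5, -0.7, 0.6]
gripper_width: 0.115
```

```bash
python3 -c "
from h import *
arcc()"
```

```text
t 44.0 pos [ 0.5834 -0.0064  0.235 ] F [ 4.5 -0.7  0.6] g 0.115 q [-0.2   0.54  1.64  0.    0.9  -0.05]
[[-0.158  0.057  0.986]
 [-0.987 -0.01  -0.157]
 [ 0.001 -0.998  0.057]]
r 0.1541 phi 76.8 open rad 1.127 lat -0.0019 tau [-0.07 -0.64  0.06]
-7 dz -0.0169 dy 0.0084
-14 dz -0.0338 dy 0.0158
-21 dz -0.0497 dy 0.0252
-28 dz -0.0643 dy 0.0365
-35 dz -0.0774 dy 0.0494
```

Emit:
step_arm:
  deltas:
    - {"x":0,"y":0.007,"z":-0.016,"rx":-1,"ry":0,"rz":0,"grip":-1}
    - {"x":0,"y":0.008,"z":-0.016,"rx":-1,"ry":0,"rz":0,"grip":-1}
    - {"x":0,"y":0.01,"z":-0.015,"rx":-1,"ry":0,"rz":0,"grip":-1}
    - {"x":0,"y":0.012,"z":-0.014,"rx":-0.5,"ry":0,"rz":0,"grip":-1}

```text
clock: 44.4
position: [0.5322, 0.0017, 0.2075]
tool_rot: [-1.113, 1.3, -1.341]
force: [-5.8, 0.2, 14.6]
gripper_width: 0.115
```

```bash
python3 -c "
from h import *
arcc()"
```

```text
t 44.4 pos [0.5322 0.0017 0.2075] F [-5.8  0.2 14.6] g 0.115 q [-0.21  0.54  1.77 -0.    0.8  -0.05]
[[-0.157  0.028  0.987]
 [-0.988 -0.007 -0.157]
 [ 0.002 -1.     0.029]]
r 0.1511 phi 54.2 open rad 0.732 lat -0.0019 tau [-0.03  0.45 -0.02]
-7 dz -0.0142 dy 0.0118
-14 dz -0.0269 dy 0.0251
-21 dz -0.0379 dy 0.0399
-28 dz -0.047 dy 0.056
-35 dz -0.0541 dy 0.073
```

Emit:
step_arm:
  deltas:
    - {"x":0,"y":0.012,"z":-0.014,"rx":-0.5,"ry":0,"rz":0,"grip":-1}
    - {"x":0,"y":0.013,"z":-0.012,"rx":-0.5,"ry":0,"rz":0,"grip":-1}
    - {"x":0,"y":0.015,"z":-0.011,"rx":-0.5,"ry":0,"rz":0,"grip":-1}

```text
clock: 44.7
position: [0.4994, 0.0068, 0.1714]
tool_rot: [-1.121, 1.308, -1.336]
force: [-1.3, -0.2, 6.6]
gripper_width: 0.109
```

```bash
python3 -c "
from h import *
arcc()"
```

```text
t 44.7 pos [0.4994 0.0068 0.1714] F [-1.3 -0.2  6.6] g 0.109 q [-0.21  0.57  1.87 -0.    0.68 -0.05]
[[-0.156  0.018  0.988]
 [-0.988 -0.006 -0.156]
 [ 0.003 -1.     0.019]]
r 0.1497 phi 35.2 open rad 0.402 lat -0.0019 tau [-0.01 -0.27  0.05]
-7 dz -0.0107 dy 0.0149
-14 dz -0.0185 dy 0.0317
-21 dz -0.0241 dy 0.0493
-28 dz -0.0275 dy 0.0674
-35 dz -0.0287 dy 0.0858
```

Emit:
step_arm:
  deltas:
    - {"x":0,"y":0.015,"z":-0.01,"rx":-0.4,"ry":0,"rz":0,"grip":-1}
    - {"x":0,"y":0.016,"z":-0.007,"rx":-0.4,"ry":0,"rz":0,"grip":-1}
    - {"x":0,"y":0.012,"z":-0.004,"rx":0,"ry":0,"rz":0,"grip":-1}

```text
clock: 45.0
position: [0.48, 0.0099, 0.1299]
tool_rot: [-1.126, 1.312, -1.332]
force: [-2.1, -1.1, 3.8]
gripper_width: 0.115
```

```bash
python3 -c "
from h import *
arcc()"
```

```text
t 45.0 pos [0.48   0.0099 0.1299] F [-2.1 -1.1  3.8] g 0.115 q [-0.21  0.64  1.94 -0.01  0.55 -0.05]
[[-0.156  0.011  0.988]
 [-0.988 -0.005 -0.155]
 [ 0.003 -1.     0.012]]
r 0.1492 phi 17.5 open rad 0.093 lat -0.0019 tau [-0.05 -0.02  0.05]
-7 dz -0.0062 dy 0.0174
-14 dz -0.0084 dy 0.0357
-21 dz -0.0084 dy 0.0541
-28 dz -0.0062 dy 0.0724
-35 dz -0.0017 dy 0.0903
```

Emit:
step_arm:
  deltas:
    - {"x":0,"y":0.007,"z":-0.002,"rx":0,"ry":0,"rz":0,"grip":-1}
    - {"x":0,"y":0.005,"z":-0.001,"rx":0,"ry":0,"rz":0,"grip":-1}
    - {"x":0,"y":0.004,"z":0,"rx":0,"ry":0,"rz":0,"grip":-1}

```text
clock: 45.3
position: [0.4759, 0.0106, 0.1137]
tool_rot: [-1.128, 1.314, -1.33]
force: [-3.8, 0.2, 3.4]
gripper_width: 0.115
```

```bash
python3 -c "
from h import *
arcc()"
```

```text
t 45.3 pos [0.4759 0.0106 0.1137] F [-3.8  0.2  3.4] g 0.115 q [-0.21  0.67  1.95 -0.01  0.51 -0.05]
[[-0.155  0.009  0.988]
 [-0.988 -0.005 -0.155]
 [ 0.004 -1.     0.009]]
r 0.1494 phi 11.1 open rad -0.019 lat -0.0019 tau [-0.08  0.38  0.04]
-7 dz -0.004 dy 0.018
-14 dz -0.0042 dy 0.0364
-21 dz -0.0021 dy 0.0547
-28 dz 0.0021 dy 0.0727
-35 dz 0.0086 dy 0.0899
```

Emit:
step_arm:
  deltas:
    - {"x":0,"y":0.003,"z":0,"rx":0,"ry":0,"rz":0,"grip":-1}

```text
clock: 45.4
position: [0.4758, 0.0106, 0.1128]
tool_rot: [-1.128, 1.314, -1.33]
force: [-8.8, 1.1, 54.8]
gripper_width: 0.116
```

```bash
python3 -c "
from h import *
arcc()
q,_=cap('side','w')
cv2.imwrite('pics/w_crop.png',cv2.resize(q[200:360,200:380],None,fx=4,fy=3.7,interpolation=cv2.INTER_CUBIC))"
```

```text
t 45.4 pos [0.4758 0.0106 0.1128] F [-8.8  1.1 54.8] g 0.116 q [-0.21  0.67  1.95 -0.01  0.51 -0.05]
[[-0.155  0.009  0.988]
 [-0.988 -0.005 -0.155]
 [ 0.004 -1.     0.01 ]]
r 0.1493 phi 10.7 open rad -0.025 lat -0.0019 tau [ 0.09  1.08 -0.01]
-7 dz -0.004 dy 0.018
-14 dz -0.0041 dy 0.0364
-21 dz -0.0019 dy 0.0547
-28 dz 0.0025 dy 0.0726
-35 dz 0.009 dy 0.0899
```

View pics/w_crop.png

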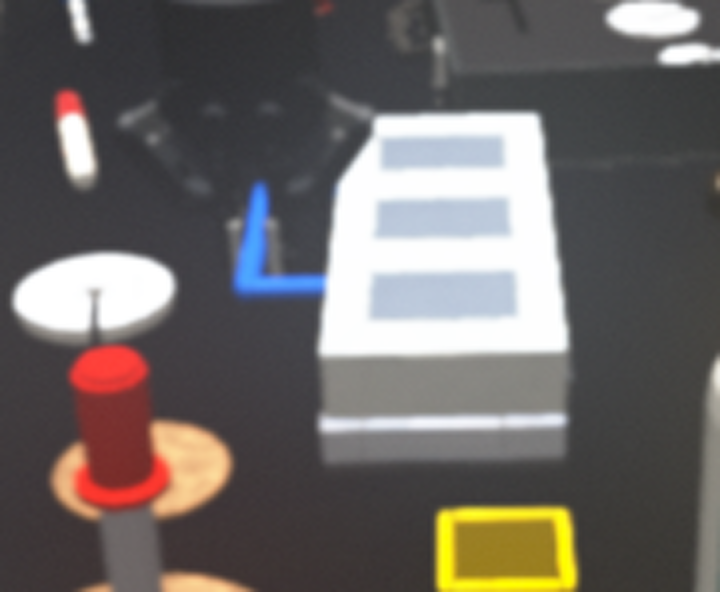

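A hard stop at 55 N and the picture show the cover shut. I release and rise.

Emit:
step_arm:
  deltas:
    - {"x":0,"y":0,"z":0,"rx":0,"ry":0,"rz":0,"grip":-0.2}
    - {"x":0,"y":0,"z":0,"rx":0,"ry":0,"rz":0,"grip":-0.2}
    - {"x":0,"y":0,"z":0,"rx":0,"ry":0,"rz":0,"grip":-0.2}
    - {"x":0,"y":0,"z":0,"rx":0,"ry":0,"rz":0,"grip":-0.2}

```text
clock: 45.85
position: [0.4791, 0.0099, 0.1145]
tool_rot: [-1.122, 1.307, -1.335]
force: [-0.5, -0.3, 0.4]
gripper_width: 0.402
```

```bash
python3 -c "
from h import *
st()"
```

```text
t 45.85 pos [0.4791 0.0099 0.1145] F [-0.5 -0.3  0.4] g 0.402 q [-0.21  0.67  1.95 -0.01  0.5  -0.05]
[[-0.155  0.017  0.988]
 [-0.988 -0.007 -0.155]
 [ 0.004 -1.     0.018]]
```

Emit:
step_arm:
  deltas:
    - {"x":0,"y":0,"z":-0.005,"rx":0,"ry":0,"rz":0,"grip":-0.2}
    - {"x":0,"y":-0.015,"z":0,"rx":0,"ry":0,"rz":0,"grip":-0.2}
    - {"x":0,"y":-0.025,"z":0,"rx":0,"ry":0,"rz":0,"grip":-0.2}
    - {"x":0,"y":-0.04,"z":-0.005,"rx":0,"ry":0,"rz":0,"grip":-0.2}
    - {"x":0,"y":-0.04,"z":0,"rx":0,"ry":0,"rz":0,"grip":-0.2}
    - {"x":0,"y":-0.03,"z":0,"rx":0,"ry":0,"rz":0,"grip":-0.2}
    - {"x":-0.03,"y":0,"z":0,"rx":0,"ry":0,"rz":0,"grip":-0.2}
    - {"x":-0.04,"y":0,"z":0,"rx":0,"ry":0,"rz":0,"grip":-0.2}
    - {"x":-0.04,"y":0,"z":0,"rx":0,"ry":0,"rz":0,"grip":-0.2}
    - {"x":-0.04,"y":0,"z":0,"rx":0,"ry":0,"rz":0,"grip":-0.2}
    - {"x":-0.04,"y":0,"z":0,"rx":0,"ry":0,"rz":0,"grip":-0.2}
    - {"x":-0.02,"y":0,"z":0,"rx":0,"ry":0,"rz":0,"grip":-0.2}
    - {"x":0,"y":0,"z":0,"rx":0,"ry":0,"rz":0,"grip":-0.2}

```text
clock: 47.15
position: [0.4972, 0.2266, 0.2647]
tool_rot: [-1.125, 1.318, -1.334]
force: [-0.1, -0.2, 0.8]
gripper_width: 0.402
```

Run:
```python
from h import *
st(); cap('side','y');p,d=cap('top','y')
hsv=cv2.cvtColor(p,cv2.COLOR_BGR2HSV);H,S,V=[hsv[...,i] for i in range(3)]
m=((H>95)&(H<125)&(S>130)&(V>80)); m[:,:305]=0;m[:,375:]=0;m[:265]=0;m[305:]=0
v,u=np.nonzero(m); q=onz('top',np.c_[u,v].astype(float),0.063)
print('bar box',cv2.boxPoints(cv2.minAreaRect((q[:,:2]*1000).astype(np.float32))).round(1).tolist())
P=cloud('top',d); w=(S<40)&(V>150); w2=np.zeros_like(w);w2[215:290,283:410]=w[215:290,283:410]
print('cover z percentiles',np.nanpercentile(P[w2][:,2],[10,50,90]).round(4))
r=((H<6)|(H>172))&(S>150)&(V>90); r[:,:420]=0
v,u=np.nonzero(r); z=P[...,2]; k=r&(z>.14); vv,uu=np.nonzero(k); print('pusher top',onz('top',[uu.mean(),vv.mean()],.154).round(4),np.nanmedian(z[k]))
y=((H>22)&(H<35)&(S>150)&(V>60)); y[:,:420]=0; vv,uu=np.nonzero(y)
p0,_=load('top','j'); h0=cv2.cvtColor(p0,cv2.COLOR_BGR2HSV); y0=((h0[...,0]>22)&(h0[...,0]<35)&(h0[...,1]>150)&(h0[...,2]>60)); y0[:,:420]=0
print('stand bbox now/before',cv2.boundingRect(y.astype(np.uint8)),cv2.boundingRect(y0.astype(np.uint8)))
```

```text
t 47.15 pos [0.4972 0.2266 0.2647] F [-0.1 -0.2  0.8] g 0.402 q [ 0.23  0.47  1.68 -0.01  0.99  0.39]
[[-0.16   0.009  0.987]
 [-0.987 -0.005 -0.16 ]
 [ 0.003 -1.     0.009]]
bar box [[457.1000061035156, -45.5], [502.3999938964844, -52.79999923706055], [521.5, 66.5], [476.20001220703125, 73.69999694824219]]
cover z percentiles [0.0706 0.074  0.0769]
pusher top [[ 0.4103 -0.243   0.154 ]] 0.15344983752364172
stand bbox now/before (439, 250, 33, 31) (439, 250, 33, 31)
```

View pics/y_top.png

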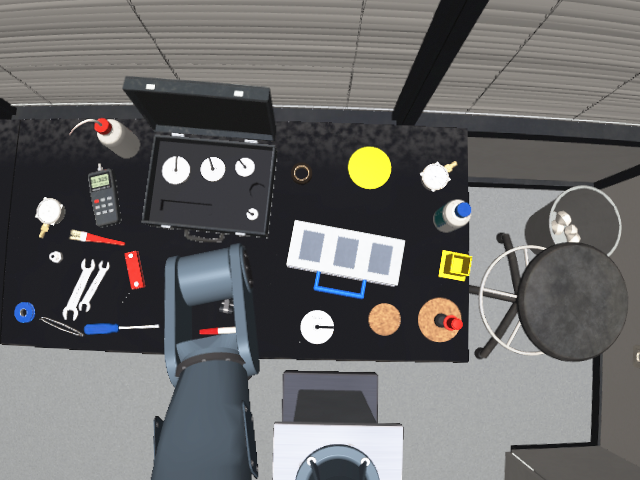

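View pics/y_side.png

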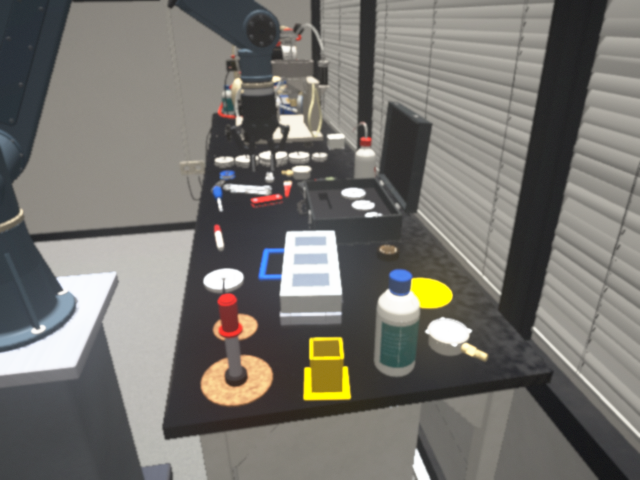

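The cover is shut at (345,253), with the bar back at its starting spot. The pusher stands on the large mat at (440,320), within 2 mm of its centre. The stand has not moved, the bottle is upright, and the arm is clear. Handing in.

```bash
python3 -c "
from h import *
print(robot.finish_job()); st()"
```

```text
the job is handed in; nothing more can be done
None
the job is handed in; nothing more can be done
```

The station is loaded and the job is handed in at about 47 s. No verdict comes back, so success is judged from my own checks below.

**What I did:**
- I swung the cover open to about 1.8 rad.
- I set all three cartridges loosely in their wells. One had been knocked about 2.5 cm aside, so I re-measured it before gripping it.
- I drew the pusher straight up out of its stand and pressed each cartridge with it. All three bottomed out at the same height, after about 12 mm of travel for the first, with 30–38 N on the wrist.
- I stood the pusher on the large cork mat and led the cover shut, ending at a hard stop of about 55 N on the wrist. My readings cannot say how that splits between the fingers and the gripper body (40 N limit).

**Last checks:**
- **Cartridges:** before I closed the cover, all three flanges were under the clip noses in both views. They can't be seen now.
- **Cover:** the bar is back within about 2 mm of where it started, and the top of the cover measures 74 mm.
- **Pusher:** it is upright, within about 2 mm of the mat centre.
- **Stand and bottle:** the stand's outline in the top view is unchanged, and the oil bottle is upright.
- **Arm:** it is clear of everything.

**What disagreed:** the side camera was about 2 mm off the top camera at the pusher. I settled that by lining up the fingers and the handle in the same picture. The arm's own estimate of the shut cover read slightly negative (-0.02 rad), within measuring error.

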